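# Press home the lids of a batch of jars and pack them

### The job

Stand all the white jars with raised lids (two or three, loose on the bench beside the shipping carton; not the stock in the far tray) upright in the metal tray, wind the crank one full turn clockwise until the tray is fully under the press, push the press arm all the way down so that every lid is pressed home, and let the arm come up slowly under your hand: it must never snap back. Then wind the tray fully out again and stand the jars upright on the floor of the long shallow shipping carton. Touch the jars only from the side, never press a lid with the hand, and leave the other goods that stand around the jars and the carton where they are.

Things in the scene. Friction and masses are not known exactly. Their poses are not given: they have to be found in the camera images.
- jar_a_mid (a point): a white round jar (may be absent): body 58 mm across and 67 mm tall; above it a narrower neck with a white flat lid 53 mm across and 16 mm thick, which at first sits raised 8 mm above the shoulder (top of lid 91 mm above the jar's foot) and ends at 83 mm when home. 0.2 to 0.4 kg. The point is at the centre of the body, 33.5 mm above its foot; z up. Grip the body, below the lid.
- lid_a (a joint): how far the lid of jar_a is pressed down, m: 0 raised, 0.008 at the stop; the press brings it to about 0.007. It stays where it is pushed (about 4 N of friction).
- jar_b_mid (a point): a white round jar (may be absent): body 58 mm across and 67 mm tall; above it a narrower neck with a white flat lid 53 mm across and 16 mm thick, which at first sits raised 8 mm above the shoulder (top of lid 91 mm above the jar's foot) and ends at 83 mm when home. 0.2 to 0.4 kg. The point is at the centre of the body, 33.5 mm above its foot; z up. Grip the body, below the lid.
- lid_b (a joint): how far the lid of jar_b is pressed down, m: 0 raised, 0.008 at the stop; the press brings it to about 0.007. It stays where it is pushed (about 4 N of friction).
- jar_c_mid (a point): a white round jar (may be absent): body 58 mm across and 67 mm tall; above it a narrower neck with a white flat lid 53 mm across and 16 mm thick, which at first sits raised 8 mm above the shoulder (top of lid 91 mm above the jar's foot) and ends at 83 mm when home. 0.2 to 0.4 kg. The point is at the centre of the body, 33.5 mm above its foot; z up. Grip the body, below the lid.
- lid_c (a joint): how far the lid of jar_c is pressed down, m: 0 raised, 0.008 at the stop; the press brings it to about 0.007. It stays where it is pushed (about 4 N of friction).
- tray_in (a point): centre of the floor of the open metal tray that slides on the station: inside 232 mm (its x) by 76 mm (its y), rim 20 mm above the floor, floor 22 mm above the bench. z up. It holds three jars in a row along x, at about -76, 0 and 76 mm.
- tray (a joint): slide of the tray, m: 0 fully out (the loading place, clear of the press), 0.15 fully in under the press. Positive along the tray's +y. Moved only by the crank, 150 mm a turn.
- crank (a joint): angle of the crank, rad; grows clockwise seen from above; 0 tray fully out, 6.28 (one full turn) tray fully in; stops 0.1 rad beyond both. It starts between 0 and 0.3. It stays where it is left (friction 0.4 N m).
- crank_axis (a point): point on the crank's upright axis, at the height of the middle of its grip, 85 mm above the bench; fixed on the station
- crank_grip (a point): centre of the crank's grip: an upright black flat tab fixed on the crank arm (it does not spin), 55 mm from the axis, 36 mm long along the arm, 14 mm thick across it, 52 mm tall, its top 26 mm above this point. x points from the grip towards the axis, y is across the tab (the way to pinch it), z up. At crank 0 it lies on the side of the axis nearest the robot.
- press (a joint): press arm, rad: 0 up (at rest, held by its spring), 0.38 fully down with the plate level. Spring-loaded: pushing down at the pad takes about 3 N at first, 10 N at the bottom and up to 8 N more while lids go home; let go, it flies up.
- press_pad (a point): centre of the top of the black flat pad at the robot's end of the press arm: 55 mm along the arm by 110 mm wide; push down here. Its x runs along the arm towards the hinge, z is normal to the pad. When the arm is up the pad is about 0.24 m above the bench and slopes by 0.38 rad; it comes down about 0.116 m on an arc about press_hinge. The plate behind it is 85 mm wide and 270 mm long.
- press_hinge (a point): middle of the press arm's hinge line (along its y), 106 mm above the bench, on the far side of the station; the pad is 315 mm from it towards the robot (-x) and 19 mm above the plane through it. Axes as the station's: the tray's x and y are parallel to them.
- carton_in (a point): centre of the floor of the long shallow open shipping carton: inside 252 mm (x) by 84 mm (y), floor 4 mm above the bench, walls 24 mm above the floor, z up. Fixed to the bench. It takes the jars in a row along x, at about -80, 0 and 80 mm.
- bottle_a: green bottle, 62 mm across, 170 mm tall, among the jars. Origin at its underside. Not to be disturbed.
- pack: small cardboard box, 70 x 55 x 60 mm, among the jars. Origin at its underside. Not to be disturbed.
- can: grey metal can, 66 mm across, 130 mm tall, near the far edge beyond the carton. Origin at its underside. Not to be disturbed.
Not all that is in view belongs to the job. What is shaped like the part that bears jar_b_mid but pink or purple is not meant.

How it is judged:
On the way, in this order (a step that is already met when the one before it is completed fails the run):
1. every jar stands upright and released in the tray, the tray still out (x of jar_a_mid in the frame of tray_in between -0.095 and 0.095 m and y of jar_a_mid in the frame of tray_in between -0.018 and 0.018 m and z of jar_a_mid in the frame of tray_in between 0.026 and 0.041 m and angle between each of jar_a_mid, jar_b_mid, jar_c_mid's own z axis and vertical below 0.12 rad and x of jar_b_mid in the frame of tray_in between -0.095 and 0.095 m and y of jar_b_mid in the frame of tray_in between -0.018 and 0.018 m and z of jar_b_mid in the frame of tray_in between 0.026 and 0.041 m and x of jar_c_mid in the frame of tray_in between -0.095 and 0.095 m and y of jar_c_mid in the frame of tray_in between -0.018 and 0.018 m and z of jar_c_mid in the frame of tray_in between 0.026 and 0.041 m and contact force between the fingers and jar_a below 0.3 N and contact force between the fingers and jar_b below 0.3 N and contact force between the fingers and jar_c below 0.3 N and value of joint tray below 0.02 m), for 0.2 s.
2. the tray, with every jar standing in it, is wound fully in under the press (x of jar_a_mid in the frame of tray_in between -0.095 and 0.095 m and y of jar_a_mid in the frame of tray_in between -0.018 and 0.018 m and z of jar_a_mid in the frame of tray_in between 0.026 and 0.041 m and angle between each of jar_a_mid, jar_b_mid, jar_c_mid's own z axis and vertical below 0.12 rad and x of jar_b_mid in the frame of tray_in between -0.095 and 0.095 m and y of jar_b_mid in the frame of tray_in between -0.018 and 0.018 m and z of jar_b_mid in the frame of tray_in between 0.026 and 0.041 m and x of jar_c_mid in the frame of tray_in between -0.095 and 0.095 m and y of jar_c_mid in the frame of tray_in between -0.018 and 0.018 m and z of jar_c_mid in the frame of tray_in between 0.026 and 0.041 m and value of joint tray above 0.143 m), for 0.2 s.
3. the press arm is fully down and every lid is pressed home (value of joint press above 0.345 rad and value of joint each of lid_a, lid_b, lid_c above 0.0045 m), for 0.1 s.
4. the press arm is back up (value of joint press below 0.03 rad), for 0.2 s.
5. the tray is wound fully out again (value of joint tray below 0.009 m), for 0.2 s.
At the end, for the whole second after the job is handed in: every jar stands upright (within 7 degrees) on the floor of the shipping carton, released and at rest, its lid at least 4.5 mm of 8 mm down; the press arm is up (joint below 0.03 rad) and the tray fully out (joint below 9 mm) (x of jar_a_mid in the frame of carton_in between -0.102 and 0.102 m and y of jar_a_mid in the frame of carton_in between -0.022 and 0.022 m and z of jar_a_mid in the frame of carton_in between 0.026 and 0.041 m and angle between each of jar_a_mid, jar_b_mid, jar_c_mid's own z axis and vertical below 0.12 rad and x of jar_b_mid in the frame of carton_in between -0.102 and 0.102 m and y of jar_b_mid in the frame of carton_in between -0.022 and 0.022 m and z of jar_b_mid in the frame of carton_in between 0.026 and 0.041 m and x of jar_c_mid in the frame of carton_in between -0.102 and 0.102 m and y of jar_c_mid in the frame of carton_in between -0.022 and 0.022 m and z of jar_c_mid in the frame of carton_in between 0.026 and 0.041 m and value of joint each of lid_a, lid_b, lid_c above 0.0045 m and contact force between the fingers and jar_a below 0.3 N and contact force between the fingers and jar_b below 0.3 N and contact force between the fingers and jar_c below 0.3 N and value of joint press below 0.03 rad and value of joint tray below 0.009 m and linear speed of each of jar_a, jar_b, jar_c below 0.02 m/s); the robot touches nothing.
It fails at once if the press arm snaps back: it rises faster than 0.8 rad/s (0.25 m/s at the pad) while more than 0.06 rad (20 mm) down (velocity of joint press below -0.8 rad/s and value of joint press above 0.06 rad).
It fails at once if a lid is pressed by the hand (contact force between the fingers and lid_a above 3.5 N or contact force between the fingers and lid_b above 3.5 N or contact force between the fingers and lid_c above 3.5 N).
It fails at once if the bottle, box or can by the jars and the carton is moved by more than 40 mm (distance of any of bottle_a, pack, can from where it was at the start of the episode above 0.04 m).
Of jar_a, jar_b, jar_c only 2 to 3 are there at a start; the rules pass over those that are not, and their reading is None.
At some moment in a run one of jar_a, jar_b, jar_c may be knocked a few centimetres aside while the robot is not near it.
It also fails if it takes over 210 s, if anything falls off the work surface, if the arm or the gripper's body presses on something with over 40 N, if the wrist force passes 120 N, or if a joint passes its speed limit or range.

### The arm

A 7-joint arm with a two-finger parallel gripper is mounted at the origin on the work surface. World frame = base frame: x ahead of the robot, y to its left, z up, the work surface at z = 0. Lengths are in m, angles in rad, forces in N, time in s.
With the tool pointing down it reaches from about 0.35 to 0.9 m from the base axis. Payload 8.1 kg.
Tool frame: the origin (TCP) lies midway between the tips of the shut fingers; the grasp point (between the pads) lies arm.hold_point_z behind it (arm.hold_point_z is the distance from the TCP to the grasp point, in m); z points along the fingers, x is the direction in which the jaws open and shut, and the axes are right-handed (so a half turn about z gives the same grasp; the last joint's range is limited). The gripper opens to 92 mm and grips with 3 to 60 N. Pads are 19 mm wide; open, the fingers measure 130 mm over their backs; the gripper's body (75 mm by 190 mm) begins 47 mm behind the grasp point.
Start: joints at [-1.365, 0.434, 0.025, 1.573, -0.012, 1.134, -0.075], TCP at [0.19, 0.595, 0.227] pointing down, gripper open.
Joint ranges: [-2.62, 2.62], [-0.44, 2.09], [-1.27, 1.32], [0.08, 2.57], [-1.32, 4.46], [0.12, 2], [-2.74, 2.74]. Speed limits (rad/s): [2.22, 2.22, 3.01, 3.01, 3.14, 3.14, 3.14].

### API

Orientations are given as a rotation vector (axis times angle).
In Python, from cell import arm gives the robot as it stands.
- The arm moves only by the shell command python3 -m pendant 'ROWS' [FORCE]. ROWS is JSON, a list of rows, each an object with "dp": the shift along the tool's x, y, z in m, a list of three; "rotation": the turn, a rotation vector about the tool's x, y, z in rad, a list of three; "fingers": the closure, from -1 (fully open) to 1 (shut). In form: [{"dp": [x, y, z], "rotation": [rx, ry, rz], "fingers": fingers}, ...]. A call has 1 to 20 rows; each row is the pose to reach, as a shift and turn from the pose measured when the call began, along the tool's axes at that moment; what a row does not reach only later rows make up. A row lasts 1/8 s, in which the tool goes at most 62.5 mm and 10.7 degrees, less where a joint would pass 70% of its speed; a pose out of reach is approached as far as the arm can. A call with a gripper value outside its range is refused whole. The fingers move at their own pace and stop on an object; FORCE is the grip in N (left out, the last holds). Time passes only in rows, so rows that repeat a pose let the fingers close. It gives the time, the measured TCP pose, the force and the opening at its end, in the units of the state.
- arm.observe(): the state, without advancing time (a new reading comes with each control period).
- arm.get_image(name): name is "side" or "top"; returns the picture (400x640x3 uint8, blue, green, red); there is no depth.
- arm.camera_params(name): a dict with "camera_matrix" (3x3 intrinsics, pixels), "k1" (the pictures are not rectified: a ray, as slopes to the right and down, at radius r is drawn at 1 + k1 r^2 times it, then the intrinsics apply), "rvec" (rotation vector, rad) and "tvec" (3), from world to camera coordinates, as OpenCV has them. Camera axes: x right, y down, z forward; pixel columns grow to the right and rows downward; lengths in m; the calibration is good to about 2 mm. A picture is of the moment at which its call begins. camera_params takes no time and is no camera call.
- arm.sign_off(): hands the job in, once; it reports no verdict.
The state is a dict: "clock": time; "joints": joint angles; "dq": joint speeds; "joint_efforts": joint torques, N m; "position": TCP position; "ee_rot": TCP orientation; "force": force on the tool from outside, world axes, zero at the start; "ft_torque": the same for the moment, N m; "width": opening from 0.0 (shut) to 1.0 (fully open).
Only numpy, scipy, OpenCV 4.12 (cv2) and the standard library are available. Lean on these libraries where they do the work, as an engineer would, in place of code of your own. Each camera call takes 0.05 s, during which the arm holds its last target.

## Working session

There is one attempt and no reset: what is moved stays moved. The work goes in short steps, Python scripts to look and compute and a shell command to move; the robot and the scene stay as the last step left them, time stands still between calls to the robot, and variables do not carry over. Pictures are saved under pics/ and viewed, and the job is handed in when it is done.

```bash
ls; mkdir -p pics; python3 - <<'E'
from cell import arm
import cv2
print(arm.observe(), arm.hold_point_z)
for n in ("side","top"):
    cv2.imwrite(f"pics/{n}0.png",arm.get_image(n)); print(n,arm.camera_params(n))
E
```

```text
pics
{'clock': 0.0, 'joints': array([-1.36458947,  0.43526118,  0.02497276,  1.57410296, -0.01161602,
        1.13403003, -0.07509019]), 'dq': array([-1.02639371e-03,  1.36685452e-04, -2.21031348e-03, -7.72032957e-05,
       -1.20958306e-04, -4.71654128e-04,  8.57054213e-04]), 'joint_efforts': array([ 1.15215862e-03, -6.67842507e+01,  9.85489525e-01, -3.14457893e+01,
       -6.04630122e-02,  4.29915916e-02,  1.34364213e-04]), 'position': array([0.1898411 , 0.59491432, 0.225919  ]), 'ee_rot': array([ 2.53583742e+00,  1.85265304e+00, -1.96739442e-03]), 'force': array([-0.06343086, -0.41060399, -0.06174684]), 'ft_torque': array([ 0.00137449, -0.03190856,  0.01444242]), 'width': 1.0015072964068368} 0.0188
side {'camera_matrix': array([[438.09784965,   0.        , 313.05268891],
       [  0.        , 438.09784965, 193.58356498],
       [  0.        ,   0.        ,   1.        ]]), 'k1': -0.03792776858396038, 'rvec': array([ 2.08439225, -0.74904011,  0.37256563]), 'tvec': array([-0.5011145 ,  0.3226758 ,  1.13332559])}
top {'camera_matrix': array([[451.02516095,   0.        , 322.42804065],
       [  0.        , 451.02516095, 204.60645757],
       [  0.        ,   0.        ,   1.        ]]), 'k1': -0.032045754930332855, 'rvec': array([ 2.20244709, -2.14902751,  0.09813788]), 'tvec': array([-0.11003111,  0.60991148,  1.48505249])}
```

View pics/side0.png

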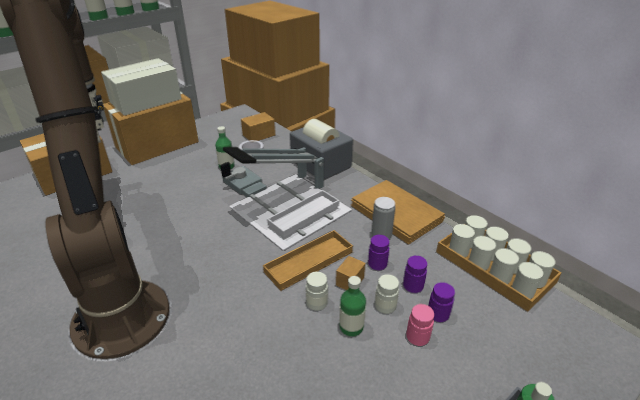

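View pics/top0.png

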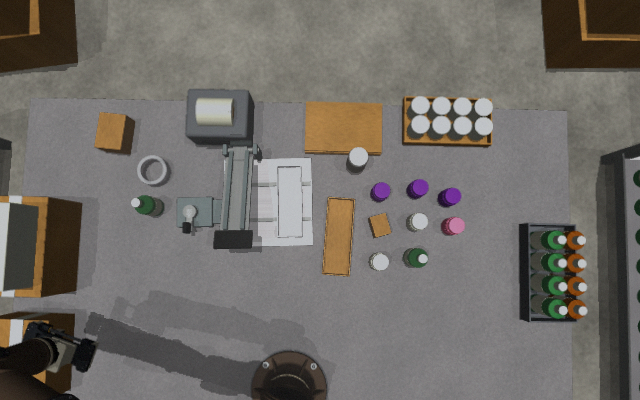

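```bash
cat > lib.py <<'E'
import numpy as np, cv2
from scipy.spatial.transform import Rotation as R
from cell import arm
def cam(n):
    c=arm.camera_params(n); return c['camera_matrix'],np.array([c['k1'],0,0,0,0]),c['rvec'],c['tvec']
def proj(n,P):
    K,d,r,t=cam(n); return cv2.projectPoints(np.array(P,float).reshape(-1,3),r,t,K,d)[0].reshape(-1,2)
def back(n,uv,z):
    K,d,r,t=cam(n); u=cv2.undistortPoints(np.array(uv,float).reshape(-1,1,2),K,d).reshape(-1,2)
    Rm=cv2.Rodrigues(r)[0]; C=-Rm.T@t; out=[]
    for a in u:
        v=Rm.T@np.array([a[0],a[1],1]); out.append(C+v*(z-C[2])/v[2])
    return np.array(out)
def crop(n,x0,y0,x1,y1,name,s=4,img=None):
    im=arm.get_image(n) if img is None else img
    c=cv2.resize(im[y0:y1,x0:x1],None,fx=s,fy=s,interpolation=cv2.INTER_CUBIC); cv2.imwrite('pics/'+name,c)
def pose():
    o=arm.observe(); return o['position'],R.from_rotvec(o['ee_rot']).as_matrix(),o
def go(target, yaw=None, tilt=None):
    """dp and rotation in tool axes to reach world target; yaw = world angle of tool x (tool z down)"""
    p,M,o=pose(); dp=M.T@(np.array(target)-p)
    if yaw is None: return dp,np.zeros(3)
    best=None
    for k in(0,np.pi):
        x=np.array([np.cos(yaw+k),np.sin(yaw+k),0]);z=np.array([0,0,-1.]);T=np.stack([x,np.cross(z,x),z],1)
        r=R.from_matrix(M.T@T).as_rotvec()
        if best is None or np.linalg.norm(r)<np.linalg.norm(best): best=r
    return dp,best
E
python3 - <<'E'
from lib import *
a=cv2.imread('pics/side0.png');b=cv2.imread('pics/top0.png')
crop('side',200,180,470,360,'s0a.png',3,(a)); crop('top',160,80,360,280,'t0a.png',3,b); crop('top',310,140,490,290,'t0b.png',4,b)
crop('side',200,120,400,270,'s0b.png',4,a)
print('white jars guess',back('top',[(379,261),(418,222)],0.09))
E
```

```text
white jars guess [[ 0.4311195  -0.27943492  0.09      ]
 [ 0.55834154 -0.40301458  0.09      ]]
```

View pics/s0a.png

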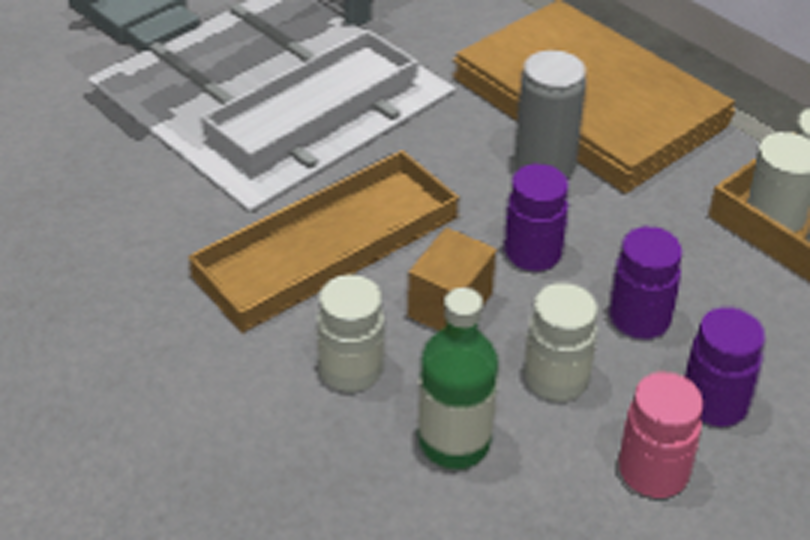

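View pics/t0a.png

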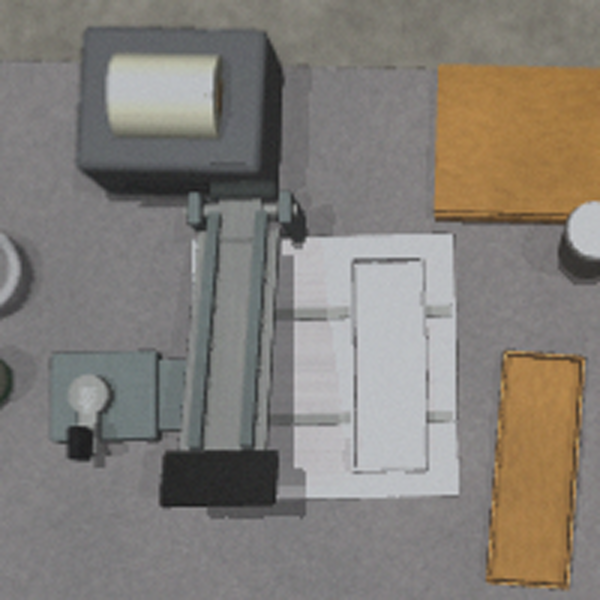

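View pics/t0b.png

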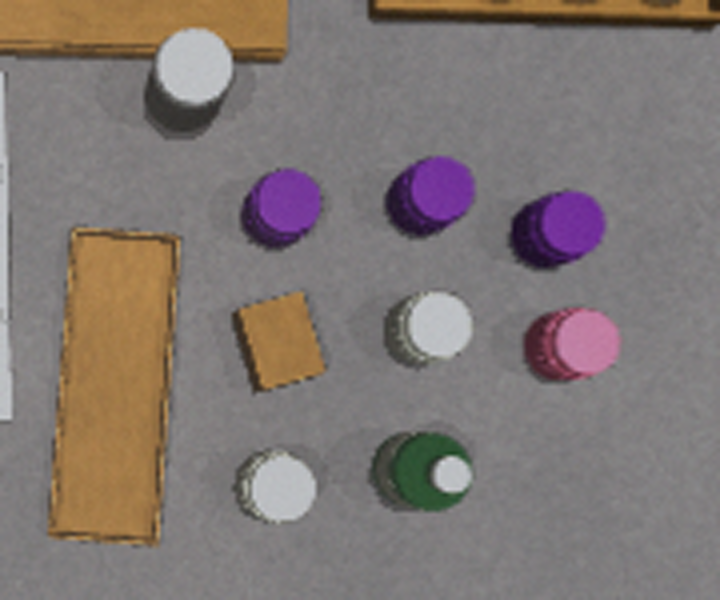

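View pics/s0b.png

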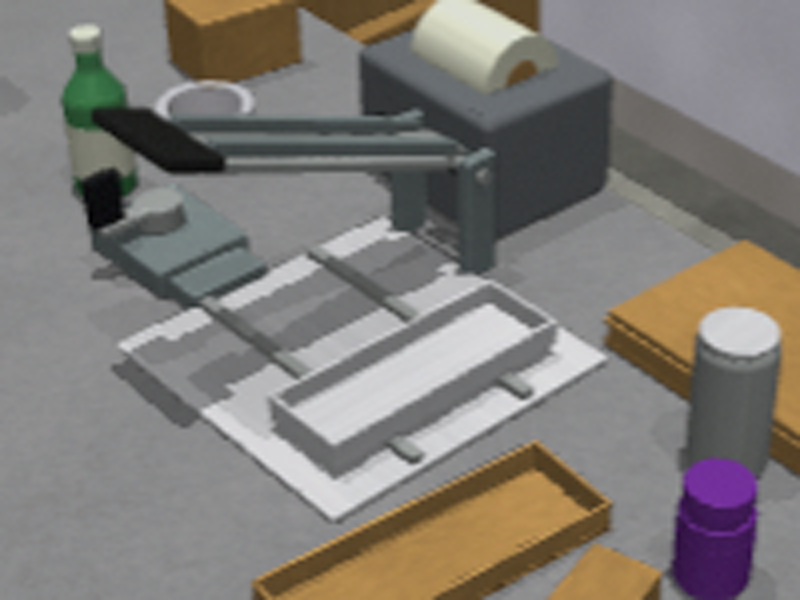

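```bash
python3 - <<'E'
from lib import *
np.set_printoptions(precision=4,suppress=True)
f=lambda pts,s,ox,oy:[(x/s+ox-.0,y/s+oy) for x,y in pts]
print('jars top',back('top',f([(281,487),(439,325)],4,310,140),.091))
print('jars side',back('side',f([(351,298),(565,306)],3,200,180),.091))
c=back('top',f([(72,229),(181,236),(159,545),(50,535)],4,310,140),.028);print('carton',c,c.mean(0))
d=(c[0]+c[1]-c[2]-c[3])/2;print(np.linalg.norm(d),np.arctan2(d[1],d[0]))
c=back('top',f([(352,259),(424,259),(427,470),(352,472)],3,160,80),.042);print('tray',c,c.mean(0))
d=(c[0]+c[1]-c[2]-c[3])/2;print(np.linalg.norm(d),np.arctan2(d[1],d[0]))
c=back('top',f([(280,236),(455,234),(458,495),(300,498)],3,160,80),.003);print('plate',c)
# crank grip top
c=back('top',f([(67,426),(91,426),(91,458),(68,460)],3,160,80),.111);print('grip',c,c.mean(0))
print('axis knob top', back('top',f([(90,394)],3,160,80),.09))
print('pad',back('top',f([(163,452),(279,450),(277,505),(161,506)],3,160,80),.24))
print('bottle/pack/can', back('top',f([(452,474)],4,310,140),.17),back('top',f([(281,341)],4,310,140),.06),back('top',f([(195,66)],4,310,140),.13))
E
```

```text
jars top [[ 0.4289 -0.2833  0.091 ]
 [ 0.5608 -0.4084  0.091 ]]
jars side [[ 0.425  -0.2892  0.091 ]
 [ 0.5574 -0.4118  0.091 ]]
carton [[ 0.6376 -0.1131  0.028 ]
 [ 0.634  -0.2047  0.028 ]
 [ 0.3767 -0.1912  0.028 ]
 [ 0.3827 -0.1009  0.028 ]] [ 0.5078 -0.1525  0.028 ]
0.2564078225841522 -0.05019349955205604
tray [[ 0.736   0.059   0.042 ]
 [ 0.738  -0.0213  0.042 ]
 [ 0.5033 -0.0313  0.042 ]
 [ 0.499   0.0511  0.042 ]] [0.6191 0.0144 0.042 ]
0.23599204701193088 0.03806810791819129
plate [[ 0.7675  0.1466  0.003 ]
 [ 0.7747 -0.0541  0.003 ]
 [ 0.4767 -0.0654  0.003 ]
 [ 0.4689  0.1126  0.003 ]]
grip [[0.5388 0.3468 0.111 ]
 [0.5394 0.3214 0.111 ]
 [0.5057 0.3197 0.111 ]
 [0.503  0.3439 0.111 ]] [0.5217 0.3329 0.111 ]
axis knob top [[0.5746 0.3303 0.09  ]]
pad [[0.5106 0.2131 0.24  ]
 [0.5154 0.1021 0.24  ]
 [0.463  0.102  0.24  ]
 [0.4592 0.2128 0.24  ]]
bottle/pack/can [[ 0.4442 -0.4018  0.17  ]] [[ 0.5464 -0.2857  0.06  ]] [[ 0.7585 -0.206   0.13  ]]
```

```bash
python3 - <<'E'
from lib import *
np.set_printoptions(precision=4,suppress=True)
p,M,o=pose();print(M)
print(go((.427,-.286,.30),np.radians(30)))
E
```

```text
[[ 0.304   0.9527 -0.0003]
 [ 0.9527 -0.304  -0.0014]
 [-0.0014  0.0001 -1.    ]]
(array([-0.7673,  0.4938, -0.0728]), array([0.0006, 0.0013, 0.7383]))
```

```bash
python3 - <<'E'
from lib import *
np.set_printoptions(precision=4,suppress=True)
print(go((.41,-.05,.31),np.radians(30)))
E
python3 -m pendant '[{"dp":[0,0,-0.085],"rotation":[0,0,0],"fingers":-1},{"dp":[0,0,-0.085],"rotation":[0,0,0],"fingers":-1}]' 20
```

```text
(array([-0.5476,  0.4058, -0.0832]), array([0.0006, 0.0013, 0.7383]))
clock: 0.35
position: [0.1902, 0.5961, 0.3142]
ee_rot: [-2.536, -1.852, -0.003]
force: [0.3, 0.3, 1.1]
width: 0.999
```

```bash
python3 -m pendant '[{"dp":[-0.05,0.036,0],"rotation":[0,0,0],"fingers":-1},{"dp":[-0.10,0.073,0],"rotation":[0,0,0.1],"fingers":-1},{"dp":[-0.15,0.11,0],"rotation":[0,0,0.2],"fingers":-1},{"dp":[-0.20,0.147,0],"rotation":[0,0,0.3],"fingers":-1},{"dp":[-0.25,0.184,0],"rotation":[0,0,0.4],"fingers":-1},{"dp":[-0.30,0.22,0],"rotation":[0,0,0.5],"fingers":-1},{"dp":[-0.35,0.257,0],"rotation":[0,0,0.6],"fingers":-1},{"dp":[-0.40,0.294,0],"rotation":[0,0,0.7],"fingers":-1},{"dp":[-0.45,0.33,0],"rotation":[0,0,0.74],"fingers":-1},{"dp":[-0.50,0.367,0],"rotation":[0,0,0.74],"fingers":-1},{"dp":[-0.55,0.406,0],"rotation":[0,0,0.74],"fingers":-1},{"dp":[-0.60,0.43,0],"rotation":[0,0,0.74],"fingers":-1},{"dp":[-0.65,0.45,0],"rotation":[0,0,0.74],"fingers":-1},{"dp":[-0.70,0.47,0],"rotation":[0,0,0.74],"fingers":-1},{"dp":[-0.75,0.487,0],"rotation":[0,0,0.74],"fingers":-1},{"dp":[-0.767,0.494,0],"rotation":[0,0,0.74],"fingers":-1},{"dp":[-0.767,0.494,0],"rotation":[0,0,0.74],"fingers":-1},{"dp":[-0.767,0.494,0],"rotation":[0,0,0.74],"fingers":-1}]'
python3 - <<'E'
from lib import *
np.set_printoptions(precision=4,suppress=True)
p,M,o=pose();print(p,M,o['joints'])
print(go((.427,-.286,.12),np.radians(30)))
a=arm.get_image('side');crop('side',240,200,480,360,'s1.png',3,a)
b=arm.get_image('top');crop('top',310,140,490,290,'t1.png',4,b)
E
```

```text
clock: 2.6
position: [0.4276, -0.2838, 0.312]
ee_rot: [-3.032, -0.811, -0.001]
force: [-0.3, 0.1, -0.0]
width: 0.999
[ 0.4276 -0.2838  0.312 ] [[ 0.8665  0.4991 -0.    ]
 [ 0.4991 -0.8665  0.0031]
 [ 0.0015 -0.0027 -1.    ]] [-0.2912  0.245   0.9843  1.7588 -0.2167  1.2544  1.2704]
(array([-0.0019,  0.0022,  0.192 ]), array([-0.0027, -0.0015, -0.001 ]))
```

View pics/s1.png

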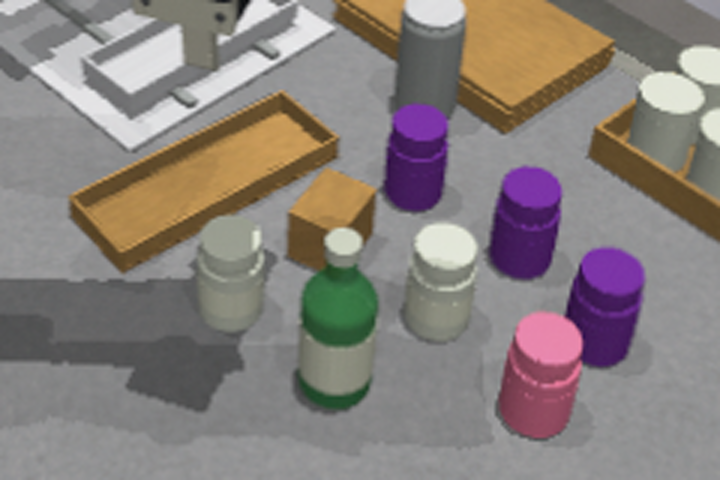

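View pics/t1.png

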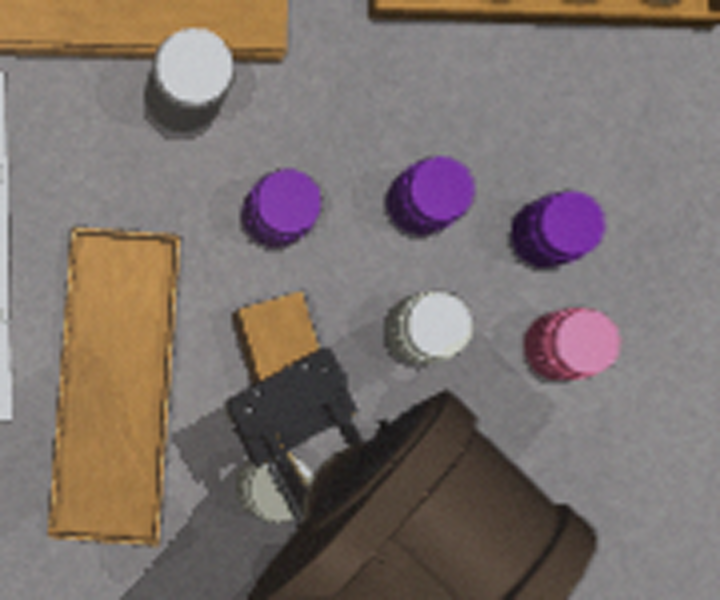

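```bash
python3 -m pendant '[{"dp":[-0.002,0.002,0.05],"rotation":[0,0,0],"fingers":-1},{"dp":[-0.002,0.002,0.1],"rotation":[0,0,0],"fingers":-1},{"dp":[-0.002,0.002,0.15],"rotation":[0,0,0],"fingers":-1},{"dp":[-0.002,0.002,0.19],"rotation":[0,0,0],"fingers":-1},{"dp":[-0.002,0.002,0.19],"rotation":[0,0,0],"fingers":-1}]'
python3 - <<'E'
from lib import *
np.set_printoptions(precision=4,suppress=True)
p,M,o=pose();print(p,o['joints'])
print(go((.427,-.286,.031),np.radians(30)))
a=arm.get_image('side');crop('side',200,100,480,360,'s2.png',2.8,a)
E
```

```text
clock: 3.32
position: [0.426, -0.2835, 0.1205]
ee_rot: [-3.028, -0.814, 0.003]
force: [-0.7, -0.6, 1.4]
width: 1.0
[ 0.426  -0.2835  0.1205] [-0.114   0.4749  0.8282  2.0145 -0.4656  0.8554  1.5013]
(array([-0.0003,  0.0032,  0.0895]), array([-0.0067,  0.0004,  0.0014]))
```

View pics/s2.png

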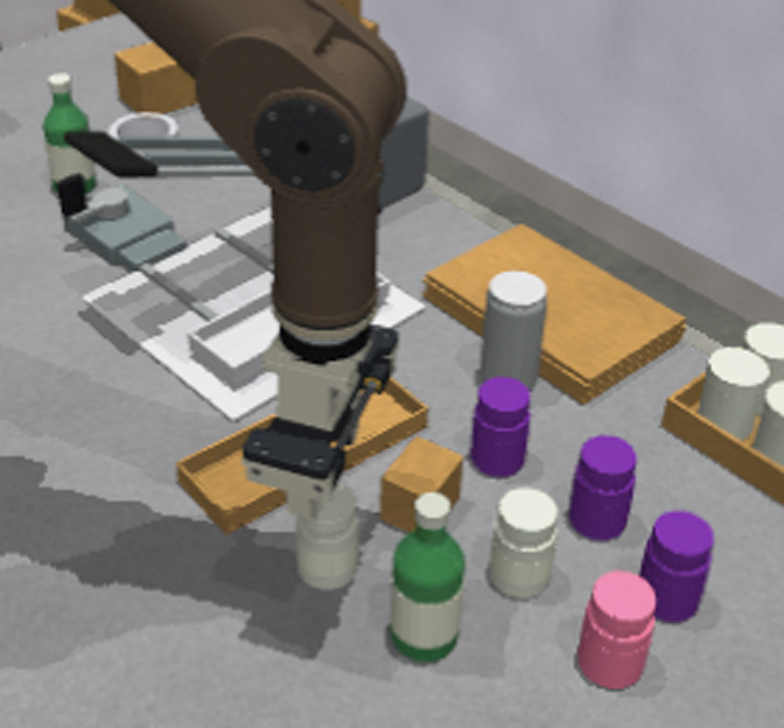

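```bash
python3 -m pendant '[{"dp":[0,0.003,0.04],"rotation":[-0.007,0,0],"fingers":-1},{"dp":[0,0.003,0.075],"rotation":[-0.007,0,0],"fingers":-1},{"dp":[0,0.003,0.0885],"rotation":[-0.007,0,0],"fingers":-1},{"dp":[0,0.003,0.0885],"rotation":[-0.007,0,0],"fingers":-1}]'
python3 -m pendant '[{"dp":[0,0,0],"rotation":[0,0,0],"fingers":1},{"dp":[0,0,0],"rotation":[0,0,0],"fingers":1},{"dp":[0,0,0],"rotation":[0,0,0],"fingers":1},{"dp":[0,0,0],"rotation":[0,0,0],"fingers":1},{"dp":[0,0,0],"rotation":[0,0,0],"fingers":1},{"dp":[0,0,0],"rotation":[0,0,0],"fingers":1}]' 20
```

```text
clock: 3.88
position: [0.4291, -0.2872, 0.0348]
ee_rot: [3.031, 0.814, 0.004]
force: [-0.7, 0.2, -0.6]
width: 1.003
clock: 4.62
position: [0.4292, -0.2873, 0.035]
ee_rot: [3.031, 0.814, 0.005]
force: [-0.9, 0.6, 5.8]
width: 0.63
```

```bash
python3 -m pendant '[{"dp":[0,0,-0.05],"rotation":[0,0,0],"fingers":1},{"dp":[0,0,-0.1],"rotation":[0,0,0],"fingers":1},{"dp":[0,0,-0.15],"rotation":[0,0,0],"fingers":1},{"dp":[0,0,-0.2],"rotation":[0,0,0],"fingers":1},{"dp":[0,0,-0.2],"rotation":[0,0,0],"fingers":1}]'
python3 - <<'E'
from lib import *
np.set_printoptions(precision=4,suppress=True)
f=lambda pts,s,ox,oy:[(x/s+ox-.0,y/s+oy) for x,y in pts]
c=back('side',f([(273,402),(488,280),(557,325),(333,443)],4,200,120),.042);print(c,c.mean(0))
c=back('side',f([(192,263),(402,153),(458,204),(245,308)],3,200,180),.028);print('carton',c,c.mean(0))
p,M,o=pose();print(p,o['joints'],M)
for s in (60,-60):
  t=np.array([.6185+s*.001,.013+s*.001*.038,.24])
  print(t,go(t,.038))
E
```

```text
clock: 5.25
position: [0.4298, -0.288, 0.2378]
ee_rot: [3.028, 0.814, 0.012]
force: [1.3, 0.2, -2.8]
width: 0.63
[[ 0.4967  0.0398  0.042 ]
 [ 0.7357  0.0589  0.042 ]
 [ 0.7376 -0.0285  0.042 ]
 [ 0.5037 -0.0313  0.042 ]] [0.6184 0.0097 0.042 ]
carton [[ 0.376  -0.1129  0.028 ]
 [ 0.6336 -0.12    0.028 ]
 [ 0.6246 -0.2139  0.028 ]
 [ 0.381  -0.1911  0.028 ]] [ 0.5038 -0.1595  0.028 ]
[ 0.4298 -0.288   0.2378] [-0.2451  0.3268  0.9656  1.8765 -0.3062  1.0848  1.3638] [[ 0.8653  0.5012  0.0089]
 [ 0.5012 -0.8653 -0.0039]
 [ 0.0057  0.0079 -1.    ]]
[0.6785 0.0153 0.24  ] (array([ 0.3672, -0.1377, -0.0012]), array([ 0.0063, -0.0075,  0.487 ]))
[0.5585 0.0107 0.24  ] (array([ 0.2611, -0.1939, -0.0022]), array([ 0.0063, -0.0075,  0.487 ]))
```

```bash
python3 -m pendant '[{"dp":[0.05,-0.019,0],"rotation":[0,0,0.06],"fingers":1},{"dp":[0.1,-0.038,0],"rotation":[0,0,0.13],"fingers":1},{"dp":[0.15,-0.056,0],"rotation":[0,0,0.2],"fingers":1},{"dp":[0.2,-0.075,0],"rotation":[0,0,0.27],"fingers":1},{"dp":[0.25,-0.094,0],"rotation":[0,0,0.34],"fingers":1},{"dp":[0.3,-0.113,0],"rotation":[0,0,0.41],"fingers":1},{"dp":[0.34,-0.128,0],"rotation":[0.006,-0.0075,0.47],"fingers":1},{"dp":[0.367,-0.138,0],"rotation":[0.006,-0.0075,0.487],"fingers":1},{"dp":[0.367,-0.138,0],"rotation":[0.006,-0.0075,0.487],"fingers":1},{"dp":[0.367,-0.138,0],"rotation":[0.006,-0.0075,0.487],"fingers":1}]'
python3 - <<'E'
from lib import *
np.set_printoptions(precision=4,suppress=True)
p,M,o=pose();print(p,o['joints'],M)
print(go((.6785,.0153,.06),.038))
a=arm.get_image('side');crop('side',180,60,420,280,'s3.png',3,a)
b=arm.get_image('top');crop('top',160,80,360,280,'t3.png',3,b)
E
```

```text
clock: 6.5
position: [0.6772, 0.0145, 0.2371]
ee_rot: [3.14, 0.058, -0.004]
force: [-0.5, -0.0, -2.6]
width: 0.626
[0.6772 0.0145 0.2371] [-0.652   0.6691  0.9828  1.4639 -0.5617  1.3113  0.4127] [[ 0.9993  0.037  -0.0024]
 [ 0.037  -0.9993 -0.0011]
 [-0.0025  0.001  -1.    ]]
(array([ 0.0018, -0.0009,  0.1771]), array([ 0.001 ,  0.0025, -0.001 ]))
```

View pics/s3.png

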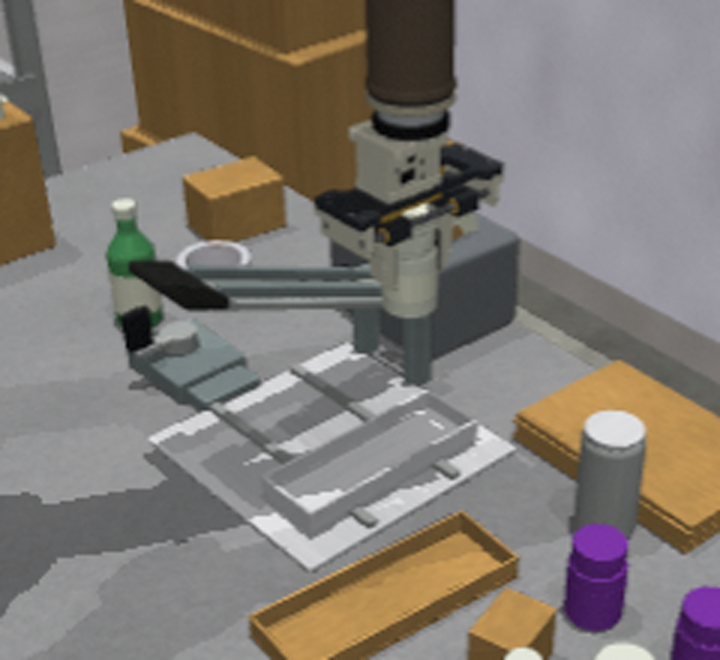

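View pics/t3.png

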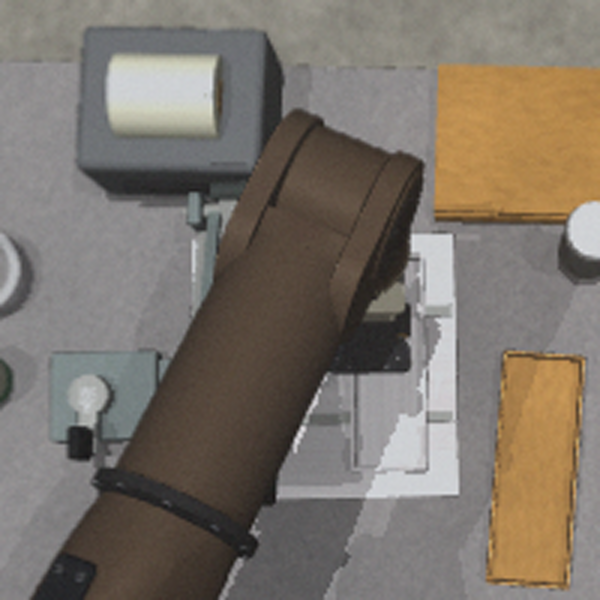

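```bash
python3 -m pendant '[{"dp":[0.002,-0.001,0.05],"rotation":[0.001,0.0025,0],"fingers":1},{"dp":[0.002,-0.001,0.1],"rotation":[0.001,0.0025,0],"fingers":1},{"dp":[0.002,-0.001,0.14],"rotation":[0.001,0.0025,0],"fingers":1},{"dp":[0.002,-0.001,0.16],"rotation":[0.001,0.0025,0],"fingers":1},{"dp":[0.002,-0.001,0.172],"rotation":[0.001,0.0025,0],"fingers":1},{"dp":[0.002,-0.001,0.172],"rotation":[0.001,0.0025,0],"fingers":1}]'
python3 - <<'E'
from lib import *
np.set_printoptions(precision=4,suppress=True)
print(go((.6785,.0150,.057),.038))
a=arm.get_image('side');crop('side',230,120,390,260,'s4.png',4,a)
b=arm.get_image('top');crop('top',220,120,340,260,'t4.png',4,b)
E
```

```text
clock: 7.35
position: [0.6793, 0.0148, 0.0666]
ee_rot: [-3.141, -0.056, -0.003]
force: [0.7, -0.3, -2.6]
width: 0.628
(array([-0.0008, -0.0003,  0.0096]), array([-0.0005, -0.0018, -0.0022]))
```

View pics/s4.png

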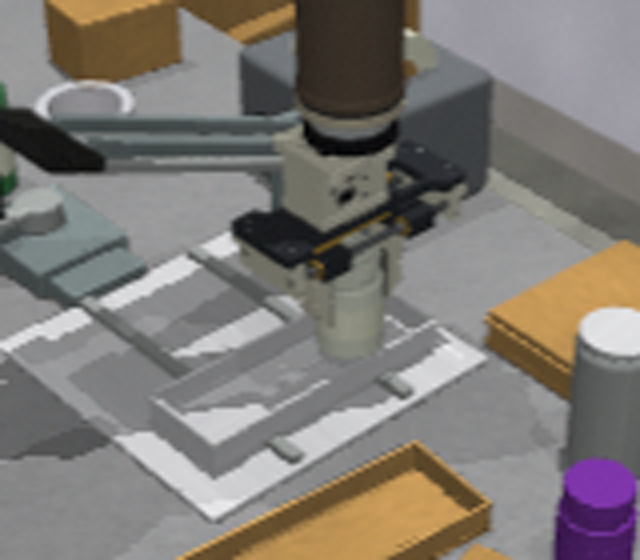

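```bash
python3 - <<'E'
from lib import *
im=cv2.imread('pics/s4.png')
def draw(pts,col):
    q=(proj('side',pts)-[230,120])*4; cv2.polylines(im,[q.astype(int)],True,col,1)
th=np.linspace(0,2*np.pi,40)
for z in (.0316,.0316+.067): draw([(.6793+.029*np.cos(t),.0148+.029*np.sin(t),z) for t in th],(0,0,255))
c=np.array([.6187,.0125]);Rm=np.array([[np.cos(.038),-np.sin(.038)],[np.sin(.038),np.cos(.038)]])
for z in (.022,.042): draw([(*(c+Rm@np.array([a*.116,b*.038])),z) for a,b in((1,1),(1,-1),(-1,-1),(-1,1))],(0,255,0))
cv2.imwrite('pics/s4b.png',im)
E
```

```text
(no output)
```

View pics/s4b.png

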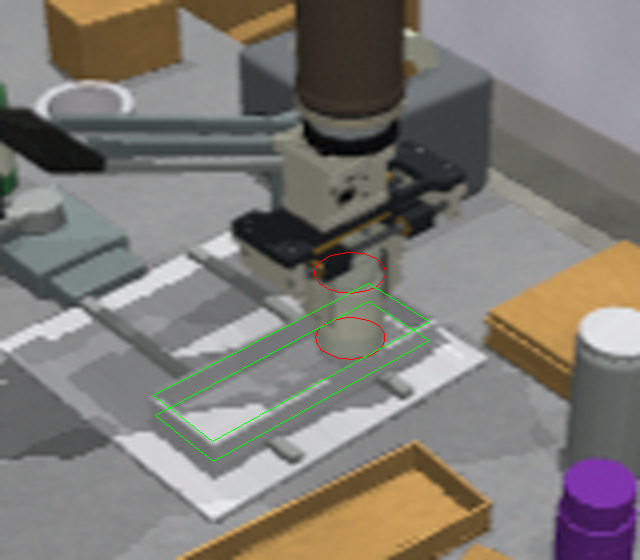

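View pics/t4.png

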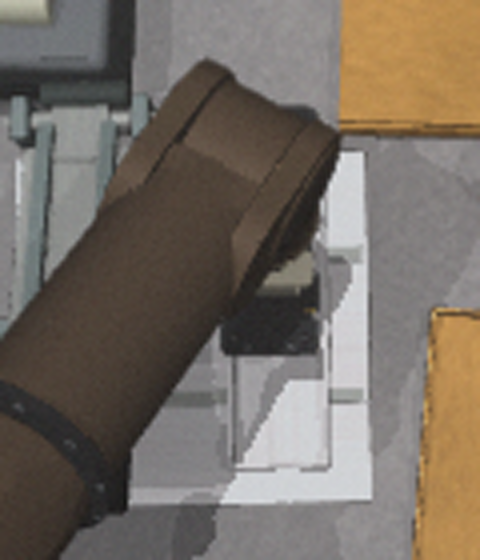

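```bash
python3 -m pendant '[{"dp":[-0.001,0,0.005],"rotation":[0,0,0],"fingers":1},{"dp":[-0.001,0,0.008],"rotation":[0,0,0],"fingers":1},{"dp":[-0.001,0,0.010],"rotation":[0,0,0],"fingers":1},{"dp":[-0.001,0,0.010],"rotation":[0,0,0],"fingers":1},{"dp":[-0.001,0,0.010],"rotation":[0,0,0],"fingers":1}]'
```

```text
clock: 8.07
position: [0.6791, 0.0146, 0.0577]
ee_rot: [-3.141, -0.056, -0.006]
force: [0.2, 0.4, -2.4]
width: 0.624
```

```bash
python3 -m pendant '[{"dp":[0,0,0.002],"rotation":[0,0,0],"fingers":1},{"dp":[0,0,0.003],"rotation":[0,0,0],"fingers":1},{"dp":[0,0,0.003],"rotation":[0,0,0],"fingers":1}]'
```

```text
clock: 8.45
position: [0.6794, 0.0148, 0.057]
ee_rot: [-3.139, -0.057, -0.007]
force: [-7.8, 2.2, 17.1]
width: 0.629
```

```bash
python3 -m pendant '[{"dp":[0,0,-0.001],"rotation":[0,0,0],"fingers":1},{"dp":[0,0,-0.001],"rotation":[0,0,0],"fingers":-1},{"dp":[0,0,-0.001],"rotation":[0,0,0],"fingers":-1},{"dp":[0,0,-0.001],"rotation":[0,0,0],"fingers":-1},{"dp":[0,0,-0.001],"rotation":[0,0,0],"fingers":-1},{"dp":[0,0,-0.04],"rotation":[0,0,0],"fingers":-1},{"dp":[0,0,-0.09],"rotation":[0,0,0],"fingers":-1},{"dp":[0,0,-0.14],"rotation":[0,0,0],"fingers":-1},{"dp":[0,0,-0.19],"rotation":[0,0,0],"fingers":-1},{"dp":[0,0,-0.24],"rotation":[0,0,0],"fingers":-1},{"dp":[0,0,-0.24],"rotation":[0,0,0],"fingers":-1}]'
python3 - <<'E'
from lib import *
np.set_printoptions(precision=4,suppress=True)
p,M,o=pose();print(o['joints'])
print(go((.559,-.41,.3),np.radians(50)))
a=arm.get_image('side');crop('side',200,120,480,340,'s5.png',2.8,a)
E
```

```text
clock: 9.82
position: [0.6799, 0.0131, 0.3014]
ee_rot: [-3.14, -0.056, -0.018]
force: [1.4, -1.1, -0.4]
width: 1.0
[-0.6534  0.6244  1.0122  1.3709 -0.53    1.4176  0.3799]
(array([-0.136 ,  0.4185, -0.0007]), array([ 0.0036, -0.0113, -0.8369]))
```

View pics/s5.png

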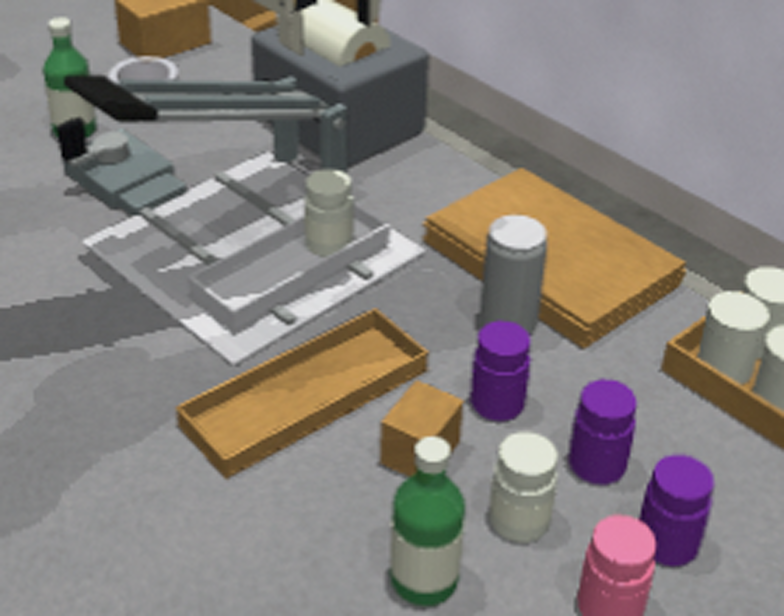

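```bash
python3 -m pendant '[{"dp":[-0.016,0.05,0],"rotation":[0,0,-0.08],"fingers":-1},{"dp":[-0.032,0.1,0],"rotation":[0,0,-0.2],"fingers":-1},{"dp":[-0.048,0.15,0],"rotation":[0,0,-0.3],"fingers":-1},{"dp":[-0.065,0.2,0],"rotation":[0,0,-0.4],"fingers":-1},{"dp":[-0.081,0.25,0],"rotation":[0,0,-0.5],"fingers":-1},{"dp":[-0.097,0.3,0],"rotation":[0,0,-0.6],"fingers":-1},{"dp":[-0.114,0.35,0],"rotation":[0,0,-0.7],"fingers":-1},{"dp":[-0.13,0.4,0],"rotation":[0.0036,-0.011,-0.8],"fingers":-1},{"dp":[-0.136,0.4185,0],"rotation":[0.0036,-0.011,-0.837],"fingers":-1},{"dp":[-0.136,0.4185,0],"rotation":[0.0036,-0.011,-0.837],"fingers":-1},{"dp":[-0.136,0.4185,0],"rotation":[0.0036,-0.011,-0.837],"fingers":-1}]'
python3 - <<'E'
from lib import *
np.set_printoptions(precision=4,suppress=True)
p,M,o=pose();print(o['joints'])
print(go((.559,-.41,.1),np.radians(50)))
a=arm.get_image('side');crop('side',240,120,520,340,'s6.png',2.8,a)
E
```

```text
clock: 11.25
position: [0.5589, -0.4076, 0.2959]
ee_rot: [-2.843, -1.328, 0.004]
force: [-0.2, -0.1, 0.3]
width: 1.0
[ 0.1226  0.5882  0.77    1.3184 -0.4018  1.3961  1.7506]
(array([-0.0017,  0.0025,  0.1959]), array([-0.0044,  0.0007,  0.001 ]))
```

View pics/s6.png

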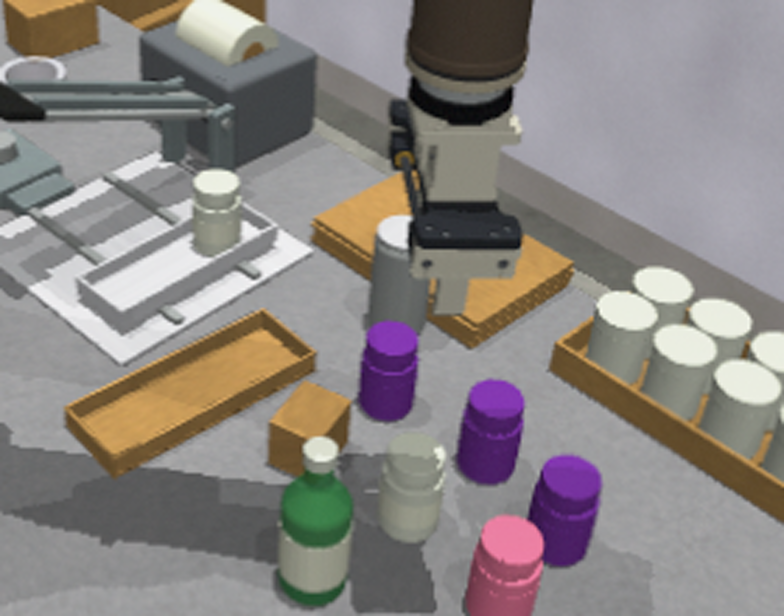

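```bash
python3 -m pendant '[{"dp":[-0.002,0.0025,0.05],"rotation":[-0.004,0,0],"fingers":-1},{"dp":[-0.002,0.0025,0.1],"rotation":[-0.004,0,0],"fingers":-1},{"dp":[-0.002,0.0025,0.15],"rotation":[-0.004,0,0],"fingers":-1},{"dp":[-0.002,0.0025,0.185],"rotation":[-0.004,0,0],"fingers":-1},{"dp":[-0.002,0.0025,0.185],"rotation":[-0.004,0,0],"fingers":-1}]'
python3 - <<'E'
from lib import *
np.set_printoptions(precision=4,suppress=True)
p,M,o=pose()
print(go((.559,-.41,.033),np.radians(50)))
a=arm.get_image('side');crop('side',320,180,460,340,'s7.png',3.7,a)
b=arm.get_image('top');crop('top',350,140,490,290,'t7.png',4,b)
E
```

```text
clock: 11.92
position: [0.5589, -0.4069, 0.1084]
ee_rot: [-2.84, -1.331, 0.005]
force: [-0.1, -0.5, 0.2]
width: 0.996
(array([-0.0023,  0.0025,  0.0754]), array([-0.0056,  0.0006,  0.0038]))
```

View pics/s7.png

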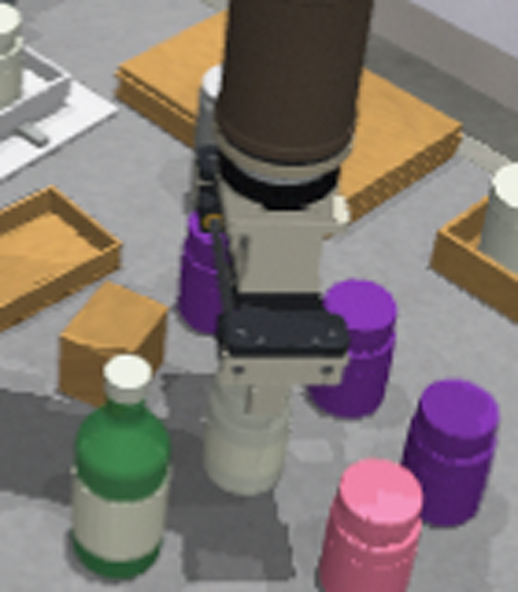

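View pics/t7.png

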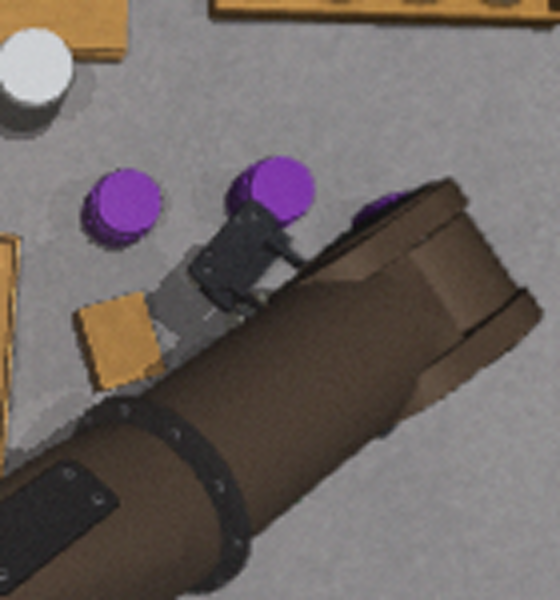

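```bash
python3 -m pendant '[{"dp":[-0.002,0.0025,0.04],"rotation":[-0.005,0,0],"fingers":-1},{"dp":[-0.002,0.0025,0.065],"rotation":[-0.005,0,0],"fingers":-1},{"dp":[-0.002,0.0025,0.075],"rotation":[-0.005,0,0],"fingers":-1},{"dp":[-0.002,0.0025,0.075],"rotation":[-0.005,0,0],"fingers":-1}]'
python3 -m pendant '[{"dp":[0,0,0],"rotation":[0,0,0],"fingers":1},{"dp":[0,0,0],"rotation":[0,0,0],"fingers":1},{"dp":[0,0,0],"rotation":[0,0,0],"fingers":1},{"dp":[0,0,0],"rotation":[0,0,0],"fingers":1},{"dp":[0,0,0],"rotation":[0,0,0],"fingers":1},{"dp":[0,0,0],"rotation":[0,0,0],"fingers":1}]' 20
```

```text
clock: 12.52
position: [0.5615, -0.4131, 0.0385]
ee_rot: [2.839, 1.33, 0.004]
force: [0.4, -0.6, 1.1]
width: 0.999
clock: 13.28
position: [0.5621, -0.4127, 0.0389]
ee_rot: [2.839, 1.33, 0.006]
force: [2.2, 1.5, 5.6]
width: 0.629
```

```bash
python3 -m pendant '[{"dp":[0,0,-0.05],"rotation":[0,0,0],"fingers":1},{"dp":[0,0,-0.1],"rotation":[0,0,0],"fingers":1},{"dp":[0,0,-0.15],"rotation":[0,0,0],"fingers":1},{"dp":[0,0,-0.2],"rotation":[0,0,0],"fingers":1},{"dp":[0,0,-0.23],"rotation":[0,0,0],"fingers":1},{"dp":[0,0,-0.23],"rotation":[0,0,0],"fingers":1}]'
python3 - <<'E'
from lib import *
np.set_printoptions(precision=4,suppress=True)
p,M,o=pose()
print(go((.559,.011,.27),.038))
a=arm.get_image('side');crop('side',200,100,480,340,'s8.png',2.8,a)
E
```

```text
clock: 14.02
position: [0.5608, -0.4129, 0.2707]
ee_rot: [2.836, 1.328, 0.007]
force: [-0.7, -0.6, -4.5]
width: 0.628
(array([ 0.3245, -0.2728, -0.0023]), array([ 0.0103, -0.0046,  0.8378]))
```

View pics/s8.png

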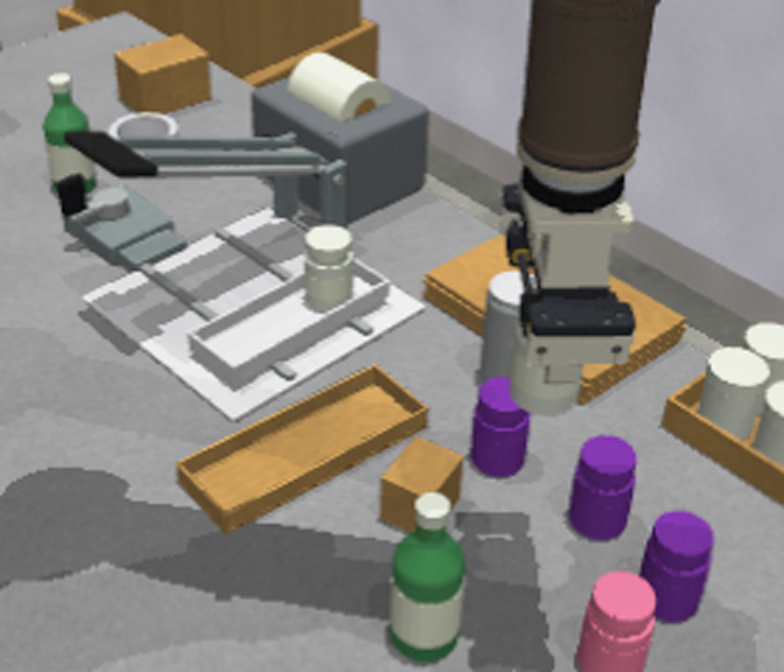

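```bash
python3 -m pendant '[{"dp":[0.04,-0.034,0],"rotation":[0,0,0.09],"fingers":1},{"dp":[0.08,-0.068,0],"rotation":[0,0,0.19],"fingers":1},{"dp":[0.12,-0.101,0],"rotation":[0,0,0.29],"fingers":1},{"dp":[0.16,-0.135,0],"rotation":[0,0,0.39],"fingers":1},{"dp":[0.2,-0.168,0],"rotation":[0,0,0.5],"fingers":1},{"dp":[0.24,-0.202,0],"rotation":[0,0,0.6],"fingers":1},{"dp":[0.28,-0.235,0],"rotation":[0,0,0.7],"fingers":1},{"dp":[0.31,-0.26,0],"rotation":[0.01,-0.005,0.8],"fingers":1},{"dp":[0.3245,-0.273,-0.002],"rotation":[0.01,-0.005,0.838],"fingers":1},{"dp":[0.3245,-0.273,-0.002],"rotation":[0.01,-0.005,0.838],"fingers":1},{"dp":[0.3245,-0.273,-0.002],"rotation":[0.01,-0.005,0.838],"fingers":1}]'
python3 - <<'E'
from lib import *
np.set_printoptions(precision=4,suppress=True)
p,M,o=pose();print(o['joints'])
print(go((.559,.011,.061),.038))
E
```

```text
clock: 15.45
position: [0.5577, 0.011, 0.2674]
ee_rot: [-3.14, -0.059, 0.007]
force: [0.0, -0.7, -2.9]
width: 0.629
[-0.8574  0.4334  1.075   1.7315 -0.4032  1.2254  0.3586]
(array([0.0022, 0.0002, 0.2064]), array([-0.0007,  0.0042, -0.0004]))
```

```bash
python3 -m pendant '[{"dp":[0.002,0,0.05],"rotation":[0,0.004,0],"fingers":1},{"dp":[0.002,0,0.1],"rotation":[0,0.004,0],"fingers":1},{"dp":[0.002,0,0.14],"rotation":[0,0.004,0],"fingers":1},{"dp":[0.002,0,0.14],"rotation":[0,0.004,0],"fingers":1}]'
python3 - <<'E'
from lib import *
np.set_printoptions(precision=4,suppress=True)
p,M,o=pose();print(o['joints'])
print(go((.559,.011,.061),.038))
a=arm.get_image('side');crop('side',200,60,400,260,'s9.png',3,a)
E
```

```text
clock: 15.95
position: [0.5568, 0.0097, 0.1251]
ee_rot: [3.141, 0.056, -0.009]
force: [-0.1, 1.1, -1.7]
width: 0.627
[-0.7437  0.5819  0.9342  1.9068 -0.572   0.952   0.4983]
(array([ 0.0026, -0.0013,  0.0641]), array([ 0.0003,  0.0056, -0.0025]))
```

View pics/s9.png

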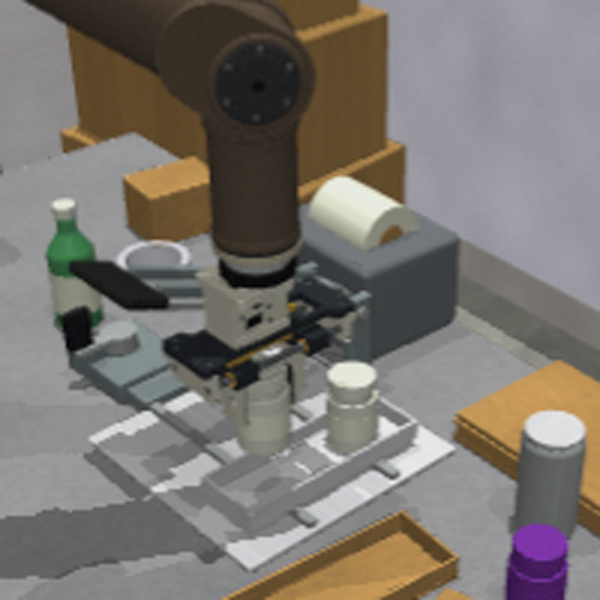

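```bash
python3 -m pendant '[{"dp":[0.0026,-0.0013,0.03],"rotation":[0,0.005,-0.002],"fingers":1},{"dp":[0.0026,-0.0013,0.05],"rotation":[0,0.005,-0.002],"fingers":1},{"dp":[0.0026,-0.0013,0.061],"rotation":[0,0.005,-0.002],"fingers":1},{"dp":[0.0026,-0.0013,0.063],"rotation":[0,0.005,-0.002],"fingers":1},{"dp":[0.0026,-0.0013,0.064],"rotation":[0,0.005,-0.002],"fingers":1},{"dp":[0.0026,-0.0013,0.064],"rotation":[0,0.005,-0.002],"fingers":1}]'
```

```text
clock: 16.75
position: [0.5612, 0.0109, 0.0637]
ee_rot: [3.141, 0.059, 0.006]
force: [0.4, -0.5, -2.1]
width: 0.625
```

```bash
python3 -m pendant '[{"dp":[0,0,0.0015],"rotation":[0,0,0],"fingers":1},{"dp":[0,0,0.003],"rotation":[0,0,0],"fingers":1},{"dp":[0,0,0.003],"rotation":[0,0,0],"fingers":1}]'
```

```text
clock: 17.12
position: [0.5614, 0.011, 0.0609]
ee_rot: [-3.141, -0.059, -0.006]
force: [-0.1, 0.5, 0.2]
width: 0.631
```

```bash
python3 -m pendant '[{"dp":[0,0,0],"rotation":[0,0,0],"fingers":-1},{"dp":[0,0,0],"rotation":[0,0,0],"fingers":-1},{"dp":[0,0,0],"rotation":[0,0,0],"fingers":-1},{"dp":[0,0,0],"rotation":[0,0,0],"fingers":-1},{"dp":[0,0,-0.04],"rotation":[0,0,0],"fingers":-1},{"dp":[0,0,-0.09],"rotation":[0,0,0],"fingers":-1},{"dp":[0,0,-0.14],"rotation":[0,0,0],"fingers":-1},{"dp":[0,0,-0.19],"rotation":[0,0,0],"fingers":-1},{"dp":[0,0,-0.24],"rotation":[0,0,0],"fingers":-1},{"dp":[0,0,-0.29],"rotation":[0,0,0],"fingers":-1},{"dp":[0,0,-0.29],"rotation":[0,0,0],"fingers":-1}]'
python3 - <<'E'
from lib import *
np.set_printoptions(precision=4,suppress=True)
p,M,o=pose();print(o['joints'])
a=arm.get_image('side');crop('side',200,120,400,270,'s10.png',4,a)
b=arm.get_image('top');crop('top',160,120,320,270,'t10.png',4,b)
E
```

```text
clock: 18.5
position: [0.5618, 0.0102, 0.3544]
ee_rot: [-3.14, -0.059, -0.016]
force: [0.8, 0.0, -1.6]
width: 0.999
[-0.897   0.3703  1.1279  1.5865 -0.3418  1.3909  0.3009]
```

View pics/s10.png

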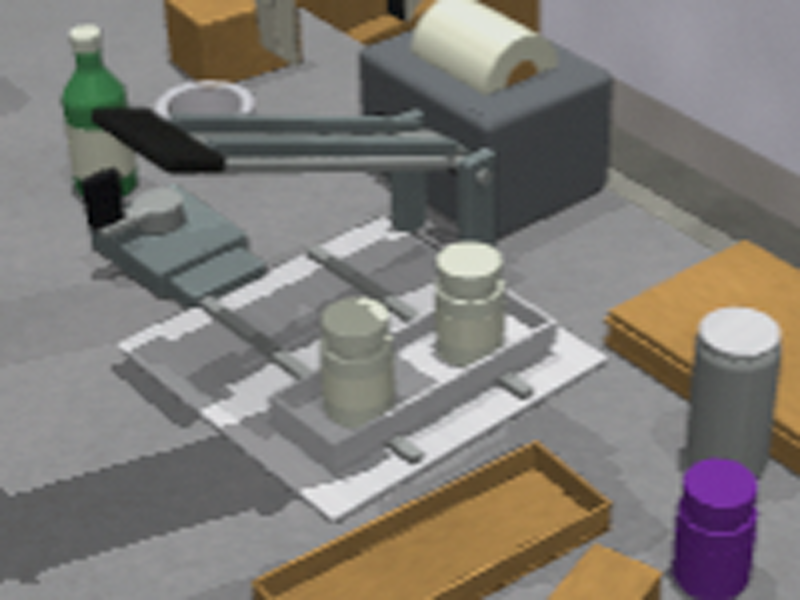

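View pics/t10.png

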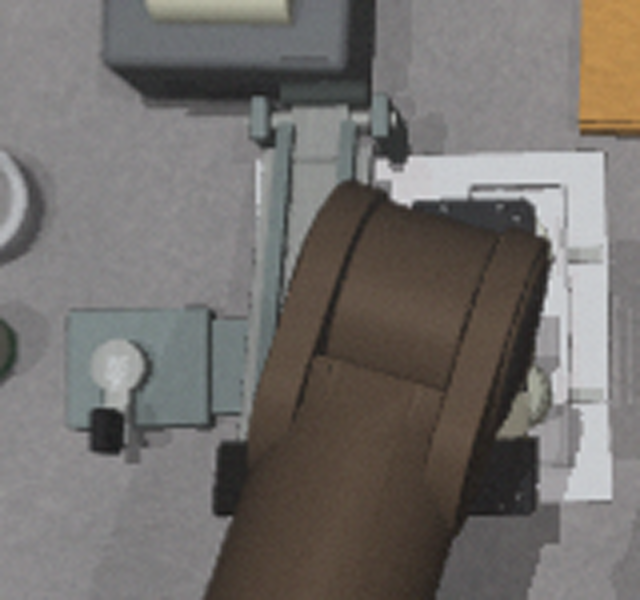

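```bash
python3 - <<'E'
from lib import *
np.set_printoptions(precision=4,suppress=True)
g=back('top',[(105.5/4+160,431/4+120)],.111)[0]
# side: tab top centre ~ (102,180)/4 +(200,120)
gs=back('side',[(102/4+200,180/4+120)],.111)[0]
print(g,gs)
for z in (.055,.065,.075):
  h=back('top',[(119/4+160,366/4+120)],z)[0]; hs=back('side',[(160/4+200,206/4+120)],z)[0]; print(z,h,hs,np.hypot(*(h-g)[:2]),np.degrees(np.arctan2(*(g-h)[1::-1])))
b=arm.get_image('side');crop('side',210,150,280,210,'s11.png',10,b)
b=arm.get_image('top');crop('top',165,190,235,250,'t11.png',10,b)
E
```

```text
[0.5209 0.333  0.111 ] [0.512  0.3178 0.111 ]
0.055 [0.5764 0.3414 0.055 ] [0.5704 0.3278 0.055 ] 0.05610705883431367 -171.36875777764956
0.065 [0.5757 0.3385 0.065 ] [0.5629 0.3136 0.065 ] 0.05507277553184127 -174.30610061721248
0.075 [0.575  0.3355 0.075 ] [0.5555 0.2994 0.075 ] 0.05418853588032013 -177.34753499177398
```

View pics/s11.png

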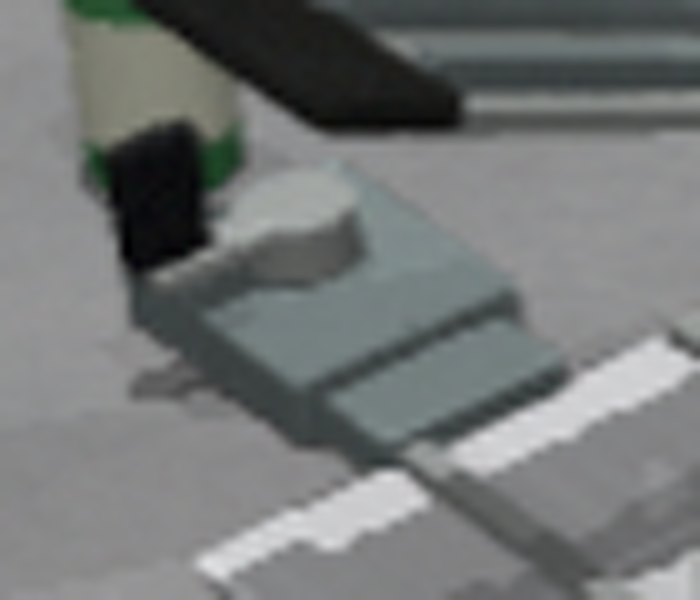

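View pics/t11.png

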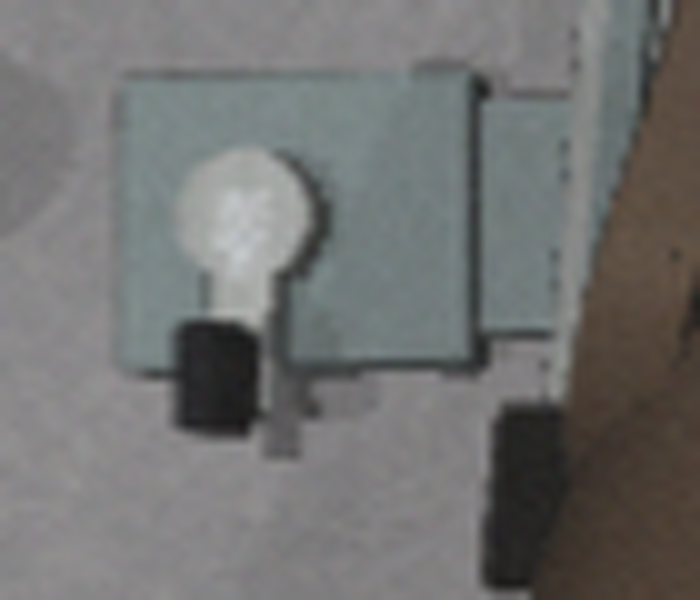

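```bash
cat > crk.py <<'E'
from lib import *
from scipy.optimize import minimize
def tab(ax,ay,c,yaw=.038):
    th=np.pi+yaw-c  # clockwise
    r=np.array([np.cos(th),np.sin(th)]);n=np.array([-r[1],r[0]]);g=np.array([ax,ay])+.055*r
    return np.array([(*(g+a*.018*r+b*.007*n),z) for z in(.059,.111) for a,b in((1,1),(1,-1),(-1,-1),(-1,1))])
def mask(n,P,sh,s=4):
    q=(proj(n,P)*s).astype(np.float32);m=np.zeros((sh[0]*s,sh[1]*s),np.uint8)
    cv2.fillConvexPoly(m,cv2.convexHull(q).astype(int),255);return cv2.resize(m,(sh[1],sh[0]),interpolation=cv2.INTER_AREA)/255.
E
python3 - <<'E'
from crk import *
np.set_printoptions(precision=4,suppress=True)
ims={n:cv2.imread(f'pics/{n}0.png') for n in('top','side')}
box={'top':(170,212,202,242),'side':(212,155,240,186)}
obs={}
for n in ims:
    x0,y0,x1,y1=box[n]; g=ims[n].max(2)[y0:y1,x0:x1].astype(float); obs[n]=np.clip((75-g)/40,0,1)
    cv2.imwrite(f'pics/m_{n}.png',cv2.resize((obs[n]*255).astype(np.uint8),None,fx=10,fy=10))
def cost(p,names=('top','side')):
    e=0
    for n in names:
        x0,y0,x1,y1=box[n]; e+=((mask(n,tab(*p),(400,640))[y0:y1,x0:x1]-obs[n])**2).sum()
    return e
for names in (('top','side'),('top',),('side',)):
    b=None
    for x0 in ((.576,.337,.0),(.576,.337,.15),(.576,.33,.3)):
        r=minimize(cost,x0,args=(names,),method='Nelder-Mead',options=dict(initial_simplex=np.array(x0)+np.array([[0,0,0],[.01,0,0],[0,.01,0],[0,0,.15]])))
        if b is None or r.fun<b.fun:b=r
    t=tab(*b.x).mean(0); print(names,b.x,b.fun,'grip',t)
E
```

```text
('top', 'side') [0.5765 0.334  0.083 ] 98.99821559015764 grip [0.5215 0.3365 0.085 ]
('top',) [0.5772 0.3371 0.0946] 19.177306564782775 grip [0.5223 0.3402 0.085 ]
('side',) [ 0.5701  0.3296 -0.0513] 62.47655300845828 grip [0.5153 0.3247 0.085 ]
```

View pics/m_top.png

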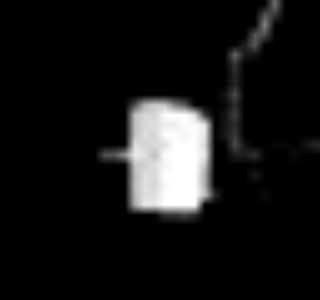

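View pics/m_side.png

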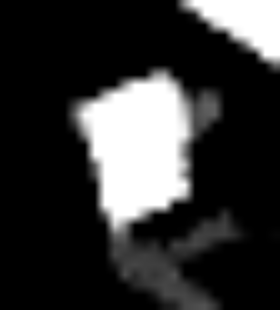

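```bash
python3 - <<'E'
from lib import *
np.set_printoptions(precision=4,suppress=True)
print(go((.521,.337,.354),np.radians(88)))
E
```

```text
(array([-0.0262, -0.3269, -0.0043]), array([ 0.0015, -0.0018, -1.498 ]))
```

```bash
python3 -m pendant '[{"dp":[-0.004,-0.04,0],"rotation":[0,0,-0.18],"fingers":-1},{"dp":[-0.008,-0.08,0],"rotation":[0,0,-0.36],"fingers":-1},{"dp":[-0.012,-0.12,0],"rotation":[0,0,-0.54],"fingers":-1},{"dp":[-0.014,-0.17,0],"rotation":[0,0,-0.72],"fingers":-1},{"dp":[-0.018,-0.22,0],"rotation":[0,0,-0.9],"fingers":-1},{"dp":[-0.022,-0.27,0],"rotation":[0,0,-1.08],"fingers":-1},{"dp":[-0.026,-0.31,0],"rotation":[0,0,-1.26],"fingers":-1},{"dp":[-0.026,-0.327,0],"rotation":[0.0015,-0.002,-1.44],"fingers":-1},{"dp":[-0.026,-0.327,0],"rotation":[0.0015,-0.002,-1.498],"fingers":-1},{"dp":[-0.026,-0.327,0],"rotation":[0.0015,-0.002,-1.498],"fingers":-1},{"dp":[-0.026,-0.327,0],"rotation":[0.0015,-0.002,-1.498],"fingers":-1}]'
python3 - <<'E'
from lib import *
np.set_printoptions(precision=4,suppress=True)
p,M,o=pose();print(o['joints'])
print(go((.521,.337,.066),np.radians(88)))
E
```

```text
clock: 20.08
position: [0.5211, 0.3366, 0.349]
ee_rot: [-2.262, -2.18, 0.002]
force: [-0.7, -0.2, 0.0]
width: 1.0
[-1.1121  0.4014  0.6889  1.4242 -0.2542  1.4075  1.1128]
(array([0.0007, 0.0002, 0.283 ]), array([-0.0011,  0.0009, -0.0021]))
```

Descend to just above the tab and look.

```bash
python3 -m pendant '[{"dp":[0,0,0.05],"rotation":[0,0,0],"fingers":-1},{"dp":[0,0,0.1],"rotation":[0,0,0],"fingers":-1},{"dp":[0,0,0.15],"rotation":[0,0,0],"fingers":-1},{"dp":[0,0,0.2],"rotation":[0,0,0],"fingers":-1},{"dp":[0,0,0.225],"rotation":[0,0,0],"fingers":-1},{"dp":[0,0,0.225],"rotation":[0,0,0],"fingers":-1}]'
python3 - <<'E'
from lib import *
np.set_printoptions(precision=4,suppress=True)
p,M,o=pose();print(o['joints'])
print(go((.521,.337,.066),np.radians(88)))
a=arm.get_image('side');crop('side',170,60,370,240,'s12.png',3.5,a)
b=arm.get_image('top');crop('top',150,150,290,290,'t12.png',4,b)
E
```

```text
clock: 20.82
position: [0.5196, 0.3353, 0.1221]
ee_rot: [-2.264, -2.178, 0.009]
force: [0.2, 0.5, -0.1]
width: 1.003
[-1.053   0.5793  0.5936  1.7391 -0.3855  0.9478  1.2274]
(array([0.0019, 0.0015, 0.0561]), array([-0.0041,  0.0037, -0.0037]))
```

View pics/s12.png

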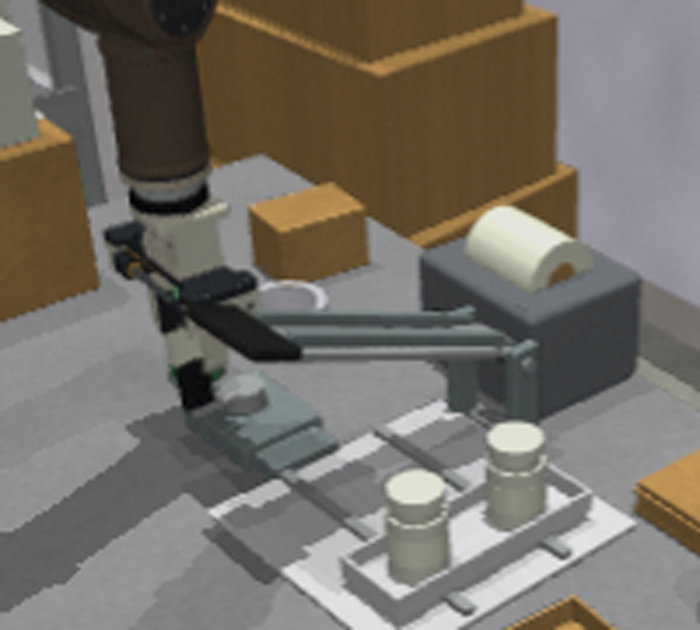

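View pics/t12.png

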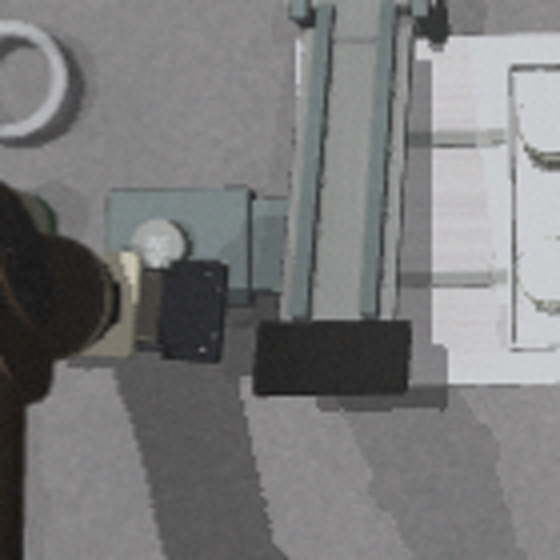

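```bash
python3 -m pendant '[{"dp":[0.002,0.0015,0.03],"rotation":[-0.004,0.004,-0.004],"fingers":-1},{"dp":[0.002,0.0015,0.05],"rotation":[-0.004,0.004,-0.004],"fingers":-1},{"dp":[0.002,0.0015,0.056],"rotation":[-0.004,0.004,-0.004],"fingers":-1},{"dp":[0.002,0.0015,0.056],"rotation":[-0.004,0.004,-0.004],"fingers":-1}]'
python3 - <<'E'
from lib import *
np.set_printoptions(precision=4,suppress=True)
print(back('top',[(137,203)],.165),back('top',[(152,206)],.0),back('side',[(222,131)],.17),back('top',[(152,171)],.03))
E
```

```text
clock: 21.42
position: [0.5232, 0.3381, 0.0691]
ee_rot: [2.259, 2.183, 0.008]
force: [0.5, -0.6, 0.1]
width: 0.999
[[0.591  0.4728 0.165 ]] [[0.5957 0.4888 0.    ]] [[0.5802 0.4474 0.17  ]] [[0.7121 0.4844 0.03  ]]
```

```bash
python3 - <<'E'
from lib import *
np.set_printoptions(precision=4,suppress=True)
print(go((.530,.337,.078),np.radians(88)))
E
```

```text
(array([-0.0009,  0.0068, -0.0088]), array([ 0.0038, -0.0033,  0.0006]))
```

```bash
python3 -m pendant '[{"dp":[-0.001,0.007,-0.009],"rotation":[0.004,-0.003,0],"fingers":-1},{"dp":[-0.001,0.007,-0.009],"rotation":[0.004,-0.003,0],"fingers":1},{"dp":[-0.001,0.007,-0.009],"rotation":[0.004,-0.003,0],"fingers":1},{"dp":[-0.001,0.007,-0.009],"rotation":[0.004,-0.003,0],"fingers":1},{"dp":[-0.001,0.007,-0.009],"rotation":[0.004,-0.003,0],"fingers":1},{"dp":[-0.001,0.007,-0.009],"rotation":[0.004,-0.003,0],"fingers":1},{"dp":[-0.001,0.007,-0.009],"rotation":[0.004,-0.003,0],"fingers":1},{"dp":[-0.001,0.007,-0.009],"rotation":[0.004,-0.003,0],"fingers":1},{"dp":[-0.001,0.007,-0.009],"rotation":[0.004,-0.003,0],"fingers":1}]' 25
python3 - <<'E'
from lib import *
np.set_printoptions(precision=4,suppress=True)
p,M,o=pose();print(p,M,o['ft_torque'],o['width'],o['joints'])
E
```

```text
clock: 22.55
position: [0.5302, 0.3399, 0.0782]
ee_rot: [-2.256, -2.183, -0.005]
force: [1.3, 10.9, -5.1]
width: 0.18
[0.5302 0.3399 0.0782] [[ 0.0326  0.9995  0.0008]
 [ 0.9995 -0.0326  0.0038]
 [ 0.0039  0.0007 -1.    ]] [ 2.2859 -0.318   0.057 ] 0.1798529214059223 [-1.0168  0.6411  0.5554  1.7521 -0.4296  0.8688  1.2696]
```

```bash
python3 -m pendant '[{"dp":[0.0,0,0],"rotation":[0,0,0.06],"fingers":1},{"dp":[0.0,0,0],"rotation":[0,0,0.12],"fingers":1},{"dp":[0.0,0,0],"rotation":[0,0,0.12],"fingers":1}]' 25
python3 - <<'E'
from lib import *
np.set_printoptions(precision=4,suppress=True)
p,M,o=pose();print(o['ft_torque'],o['width'],np.degrees(np.arctan2(M[1,0],M[0,0])))
E
```

```text
clock: 22.92
position: [0.5303, 0.3425, 0.0783]
ee_rot: [-2.379, -2.046, -0.009]
force: [1.8, 6.6, -3.0]
width: 0.177
[ 1.3457 -0.4604  0.6303] 0.17697964650991083 81.38509040799916
```

```bash
python3 -m pendant '[{"dp":[0.0074,0.0006,0],"rotation":[0,0,0.16],"fingers":1},{"dp":[0.0146,0.0024,0],"rotation":[0,0,0.32],"fingers":1},{"dp":[0.0214,0.0052,0],"rotation":[0,0,0.48],"fingers":1},{"dp":[0.0277,0.0092,0],"rotation":[0,0,0.64],"fingers":1},{"dp":[0.0332,0.0140,0],"rotation":[0,0,0.8],"fingers":1},{"dp":[0.0332,0.0140,0],"rotation":[0,0,0.8],"fingers":1}]' 30
python3 - <<'E'
from lib import *
np.set_printoptions(precision=4,suppress=True)
p,M,o=pose();print(o['ft_torque'],o['width'],np.degrees(np.arctan2(M[1,0],M[0,0])),o['joints'][6])
b=arm.get_image('top');crop('top',130,150,330,290,'t13.png',4,b)
E
```

```text
clock: 23.68
position: [0.5464, 0.3781, 0.0783]
ee_rot: [-2.98, -0.96, -0.003]
force: [-6.1, 8.7, 4.7]
width: 0.161
[1.9227 1.3563 0.3528] 0.16125748277188412 35.70424398999982 0.4898313713505523
```

View pics/t13.png

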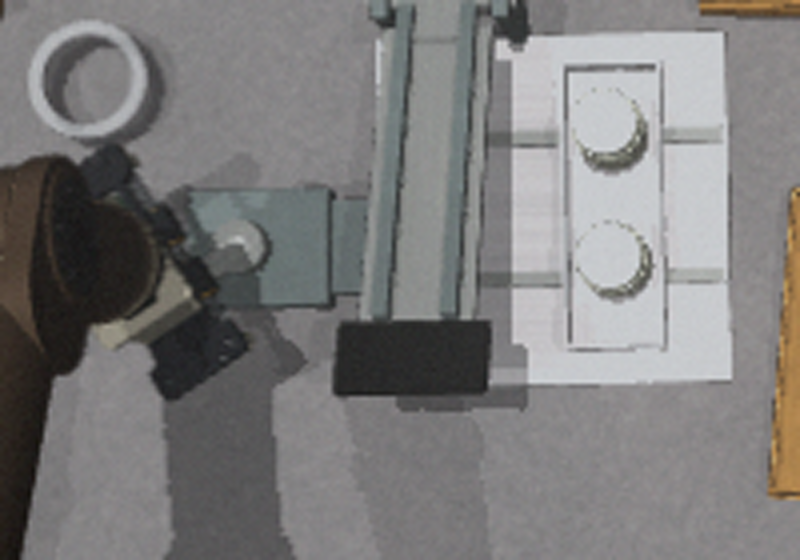

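```bash
python3 -m pendant '[{"dp":[0.0078,0.0006,0],"rotation":[0,0,0.16],"fingers":1},{"dp":[0.0154,0.0025,0],"rotation":[0,0,0.32],"fingers":1},{"dp":[0.0226,0.0055,0],"rotation":[0,0,0.48],"fingers":1},{"dp":[0.0293,0.0097,0],"rotation":[0,0,0.64],"fingers":1},{"dp":[0.0351,0.0149,0],"rotation":[0,0,0.8],"fingers":1},{"dp":[0.0351,0.0149,0],"rotation":[0,0,0.8],"fingers":1}]' 30
python3 - <<'E'
from lib import *
np.set_printoptions(precision=4,suppress=True)
p,M,o=pose();print(o['ft_torque'],o['width'],np.degrees(np.arctan2(M[1,0],M[0,0])),o['joints'])
b=arm.get_image('side');crop('side',150,60,350,240,'s14.png',4,b)
E
```

```text
clock: 24.48
position: [0.5833, 0.389, 0.0783]
ee_rot: [-3.117, 0.273, 0.004]
force: [-1.0, 5.8, 1.8]
width: 0.147
[0.9168 0.1062 0.0761] 0.14705237104640945 -10.016450301632329 [-1.1932  0.8884  0.9805  1.5746 -0.8119  1.1229 -0.1879]
```

View pics/s14.png

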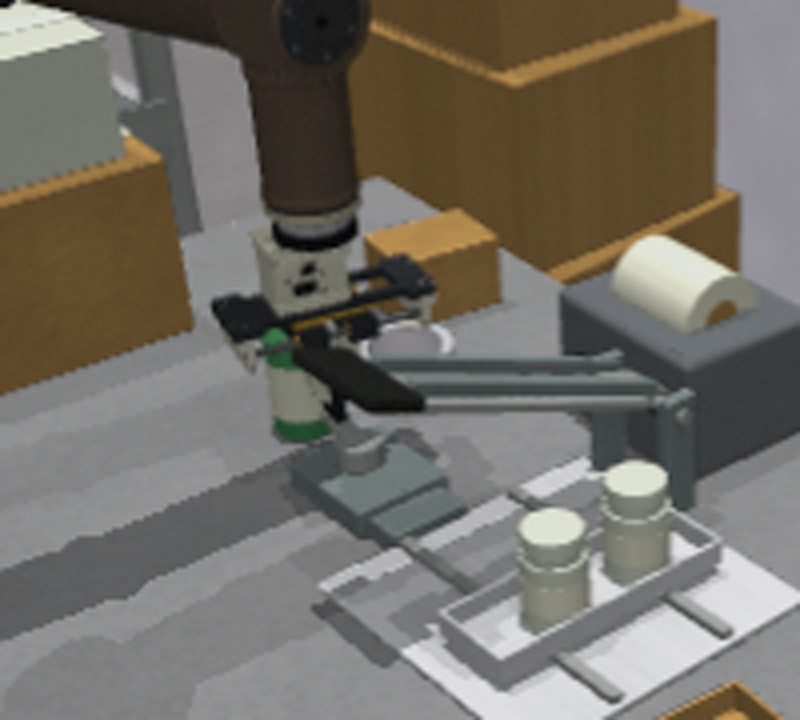

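```bash
python3 -m pendant '[{"dp":[0.008,0.0006,0],"rotation":[0,0,0.16],"fingers":1},{"dp":[0.0157,0.0025,0],"rotation":[0,0,0.32],"fingers":1},{"dp":[0.0231,0.0056,0],"rotation":[0,0,0.48],"fingers":1},{"dp":[0.0299,0.0099,0],"rotation":[0,0,0.64],"fingers":1},{"dp":[0.0359,0.0152,0],"rotation":[0,0,0.8],"fingers":1},{"dp":[0.041,0.0213,0],"rotation":[0,0,0.96],"fingers":1},{"dp":[0.045,0.0282,0],"rotation":[0,0,1.12],"fingers":1},{"dp":[0.0479,0.0357,0],"rotation":[0,0,1.28],"fingers":1},{"dp":[0.0496,0.0435,0],"rotation":[0,0,1.44],"fingers":1},{"dp":[0.05,0.0515,0],"rotation":[0,0,1.6],"fingers":1},{"dp":[0.05,0.0515,0],"rotation":[0,0,1.6],"fingers":1}]' 30
python3 - <<'E'
from lib import *
np.set_printoptions(precision=4,suppress=True)
p,M,o=pose();print(o['ft_torque'],o['width'],np.degrees(np.arctan2(M[1,0],M[0,0])),o['joints'])
b=arm.get_image('side');crop('side',150,60,350,240,'s15.png',4,b)
E
```

```text
clock: 25.9
position: [0.6215, 0.3335, 0.078]
ee_rot: [-1.982, 2.428, 0.027]
force: [-9.6, 8.8, 10.7]
width: 0.155
[ 1.4059  2.3497 -0.3913] 0.15461598773647034 -101.54476088856285 [-1.1728  1.0505  1.2546  1.5674 -1.0442  1.3087 -1.5341]
```

View pics/s15.png

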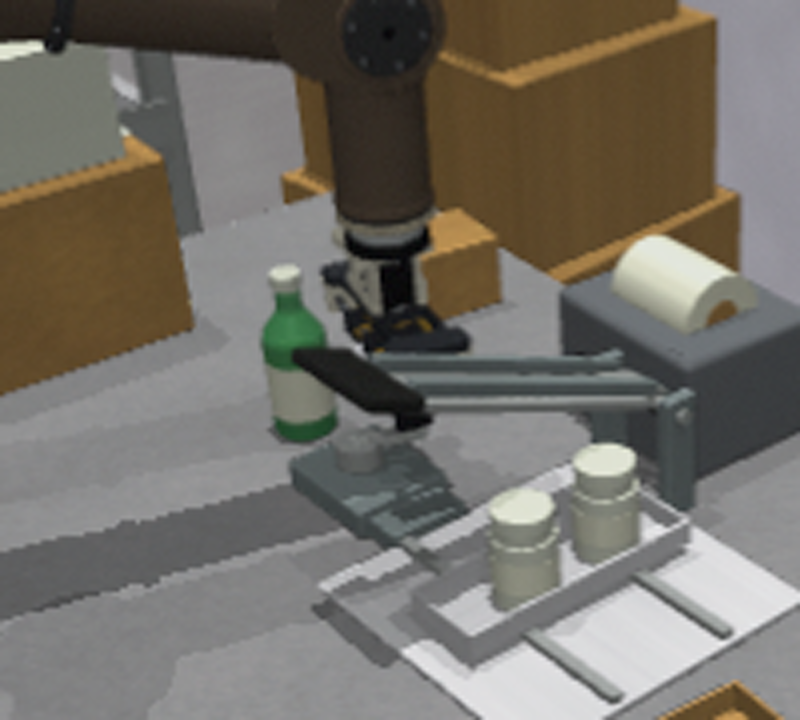

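```bash
python3 -m pendant '[{"dp":[0,0,0],"rotation":[0,0,0],"fingers":-1},{"dp":[0,0,0],"rotation":[0,0,0],"fingers":-1},{"dp":[0,0,0],"rotation":[0,0,0],"fingers":-1},{"dp":[0,0,-0.04],"rotation":[0,0,0],"fingers":-1},{"dp":[0,0,-0.08],"rotation":[0,0,0],"fingers":-1},{"dp":[0,0,-0.12],"rotation":[0,0,-0.1],"fingers":-1},{"dp":[0,0,-0.15],"rotation":[0,0,-0.25],"fingers":-1},{"dp":[0,0,-0.15],"rotation":[0,0,-0.4],"fingers":-1},{"dp":[0,0,-0.15],"rotation":[0,0,-0.55],"fingers":-1},{"dp":[0,0,-0.15],"rotation":[0,0,-0.7],"fingers":-1},{"dp":[0,0,-0.15],"rotation":[0,0,-0.85],"fingers":-1},{"dp":[0,0,-0.15],"rotation":[0,0,-1.0],"fingers":-1},{"dp":[0,0,-0.15],"rotation":[0,0,-1.15],"fingers":-1},{"dp":[0,0,-0.15],"rotation":[0,0,-1.3],"fingers":-1},{"dp":[0,0,-0.15],"rotation":[0,0,-1.45],"fingers":-1},{"dp":[0,0,-0.15],"rotation":[0,0,-1.6],"fingers":-1},{"dp":[0,0,-0.15],"rotation":[0,0,-1.6],"fingers":-1}]'
python3 - <<'E'
from lib import *
np.set_printoptions(precision=4,suppress=True)
p,M,o=pose();print(o['ft_torque'],np.degrees(np.arctan2(M[1,0],M[0,0])),o['joints'])
E
```

```text
clock: 28.08
position: [0.6225, 0.3302, 0.2281]
ee_rot: [-3.113, 0.269, 0.011]
force: [-0.1, 0.4, -0.3]
width: 1.004
[-0.1348  0.0645 -0.0341] -9.863611568145178 [-1.0607  0.7068  0.9408  1.4013 -0.5915  1.3229 -0.2627]
```

```bash
python3 -m pendant '[{"dp":[0,0,0],"rotation":[0,0,-0.16],"fingers":-1},{"dp":[0,0,0],"rotation":[0,0,-0.32],"fingers":-1},{"dp":[0,0,0],"rotation":[0,0,-0.48],"fingers":-1},{"dp":[0,0,0],"rotation":[0,0,-0.64],"fingers":-1},{"dp":[0,0,0],"rotation":[0,0,-0.8],"fingers":-1},{"dp":[0,0,0],"rotation":[0,0,-0.96],"fingers":-1},{"dp":[0,0,0],"rotation":[0,0,-1.12],"fingers":-1},{"dp":[0,0,0],"rotation":[0,0,-1.28],"fingers":-1},{"dp":[0,0,0],"rotation":[0,0,-1.44],"fingers":-1},{"dp":[0,0,0],"rotation":[0,0,-1.54],"fingers":-1},{"dp":[0,0,0],"rotation":[0,0,-1.54],"fingers":-1}]'
python3 - <<'E'
from lib import *
np.set_printoptions(precision=4,suppress=True)
p,M,o=pose();print(np.degrees(np.arctan2(M[1,0],M[0,0])),o['joints'])
d=np.radians(-11.5); t=(.575+.048*np.cos(d),.340+.048*np.sin(d),.078); print(t,go(t,np.radians(78.5)))
b=arm.get_image('side');crop('side',150,60,350,240,'s16.png',4,b)
E
```

```text
clock: 29.45
position: [0.6227, 0.3297, 0.2278]
ee_rot: [-2.426, -1.969, -0.011]
force: [0.7, -0.2, 0.8]
width: 0.999
78.10968143443313 [-0.8722  0.6038  0.5503  1.3836 -0.3387  1.2429  1.0712]
(np.float64(0.6220363858217998), np.float64(0.33043033914797454), 0.078) (array([-0.0018,  0.0006,  0.1498]), array([-0.0092, -0.0162, -0.0067]))
```

View pics/s16.png

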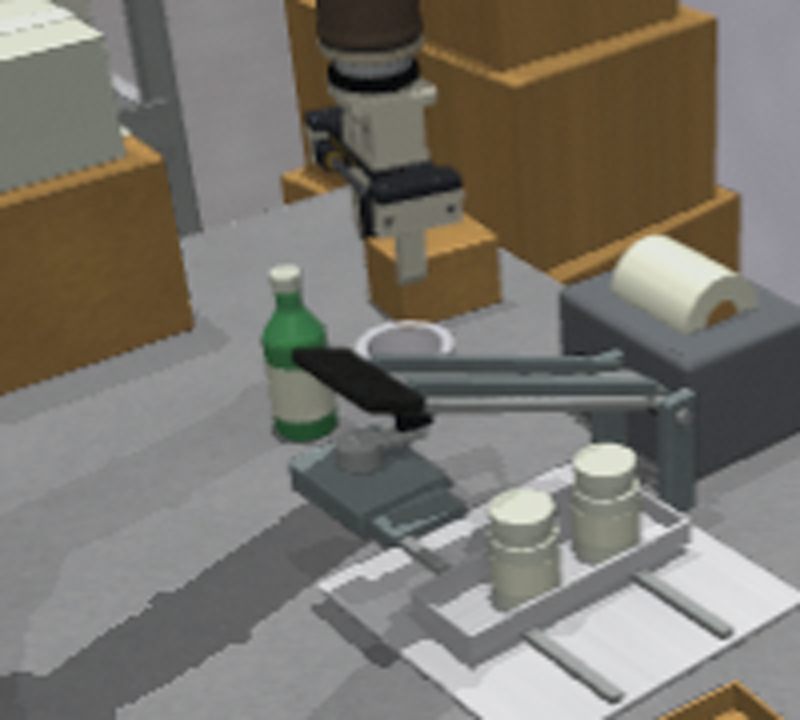

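```bash
python3 -m pendant '[{"dp":[-0.002,0,0.05],"rotation":[-0.009,-0.016,-0.007],"fingers":-1},{"dp":[-0.002,0,0.1],"rotation":[-0.009,-0.016,-0.007],"fingers":-1},{"dp":[-0.002,0,0.14],"rotation":[-0.009,-0.016,-0.007],"fingers":-1},{"dp":[-0.002,0,0.15],"rotation":[-0.009,-0.016,-0.007],"fingers":-1},{"dp":[-0.002,0,0.15],"rotation":[-0.009,-0.016,-0.007],"fingers":-1}]'
python3 -m pendant '[{"dp":[0,0,0],"rotation":[0,0,0],"fingers":1},{"dp":[0,0,0],"rotation":[0,0,0],"fingers":1},{"dp":[0,0,0],"rotation":[0,0,0],"fingers":1},{"dp":[0,0,0],"rotation":[0,0,0],"fingers":1},{"dp":[0,0,0],"rotation":[0,0,0],"fingers":1},{"dp":[0,0,0],"rotation":[0,0,0],"fingers":1},{"dp":[0,0,0],"rotation":[0,0,0],"fingers":1},{"dp":[0,0,0],"rotation":[0,0,0],"fingers":1}]' 30
python3 - <<'E'
from lib import *
np.set_printoptions(precision=4,suppress=True)
p,M,o=pose();print(o['ft_torque'],np.degrees(np.arctan2(M[1,0],M[0,0])),o['joints'])
E
```

```text
clock: 30.12
position: [0.6216, 0.3304, 0.0781]
ee_rot: [2.435, 1.985, -0.0]
force: [-0.6, -0.4, 0.5]
width: 0.999
clock: 31.12
position: [0.6219, 0.3317, 0.0782]
ee_rot: [-2.434, -1.985, -0.003]
force: [5.1, 9.7, -8.2]
width: 0.183
[ 2.0933 -1.0893 -0.1098] 78.38375714959875 [-0.8581  0.736   0.4935  1.5371 -0.3976  0.968   1.1226]
```

```bash
python3 -m pendant '[{"dp":[-0.0076,-0.0006,0],"rotation":[0,0,0.16],"fingers":1},{"dp":[-0.015,-0.0024,0],"rotation":[0,0,0.32],"fingers":1},{"dp":[-0.022,-0.0054,0],"rotation":[0,0,0.48],"fingers":1},{"dp":[-0.0284,-0.0094,0],"rotation":[0,0,0.64],"fingers":1},{"dp":[-0.0341,-0.0144,0],"rotation":[0,0,0.8],"fingers":1},{"dp":[-0.0341,-0.0144,0],"rotation":[0,0,0.8],"fingers":1}]' 30
python3 - <<'E'
from lib import *
np.set_printoptions(precision=4,suppress=True)
p,M,o=pose();print(o['ft_torque'],np.degrees(np.arctan2(M[1,0],M[0,0])),o['joints'])
b=arm.get_image('side');crop('side',150,60,350,240,'s17.png',4,b)
E
```

```text
clock: 31.88
position: [0.6009, 0.3039, 0.0781]
ee_rot: [-3.013, -0.878, -0.005]
force: [1.7, 6.6, -2.5]
width: 0.152
[ 1.1439 -0.3162 -0.5095] 32.50697244748018 [-0.9729  0.7424  0.7055  1.6411 -0.5651  0.9678  0.4983]
```

View pics/s17.png

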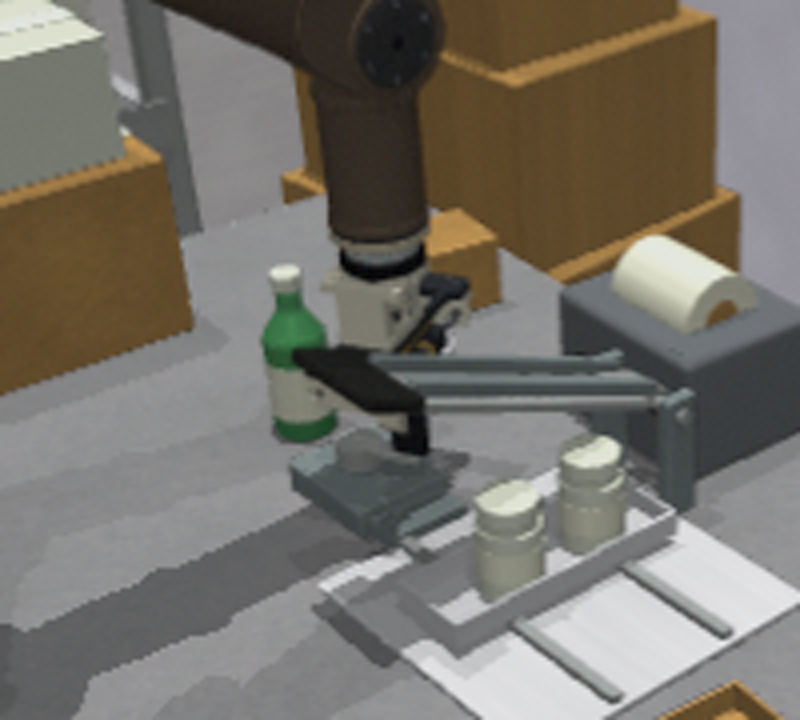

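```bash
python3 -m pendant '[{"dp":[-0.0073,-0.0006,0],"rotation":[0,0,0.16],"fingers":1},{"dp":[-0.0145,-0.0023,0],"rotation":[0,0,0.32],"fingers":1},{"dp":[-0.0212,-0.0052,0],"rotation":[0,0,0.48],"fingers":1},{"dp":[-0.0275,-0.0091,0],"rotation":[0,0,0.64],"fingers":1},{"dp":[-0.033,-0.014,0],"rotation":[0,0,0.8],"fingers":1},{"dp":[-0.0377,-0.0196,0],"rotation":[0,0,0.96],"fingers":1},{"dp":[-0.0377,-0.0196,0],"rotation":[0,0,0.96],"fingers":1}]' 30
python3 - <<'E'
from lib import *
np.set_printoptions(precision=4,suppress=True)
p,M,o=pose();print(o['ft_torque'],np.degrees(np.arctan2(M[1,0],M[0,0])),o['joints'])
b=arm.get_image('top');crop('top',130,130,330,290,'t18.png',4,b)
E
```

```text
clock: 32.8
position: [0.5583, 0.3008, 0.0781]
ee_rot: [-3.078, 0.608, -0.001]
force: [0.4, 2.2, 0.5]
width: 0.153
[ 0.2086  0.1769 -0.3658] -22.342422094065263 [-1.1581  0.7879  0.9628  1.7592 -0.7613  1.0111 -0.2898]
```

View pics/t18.png

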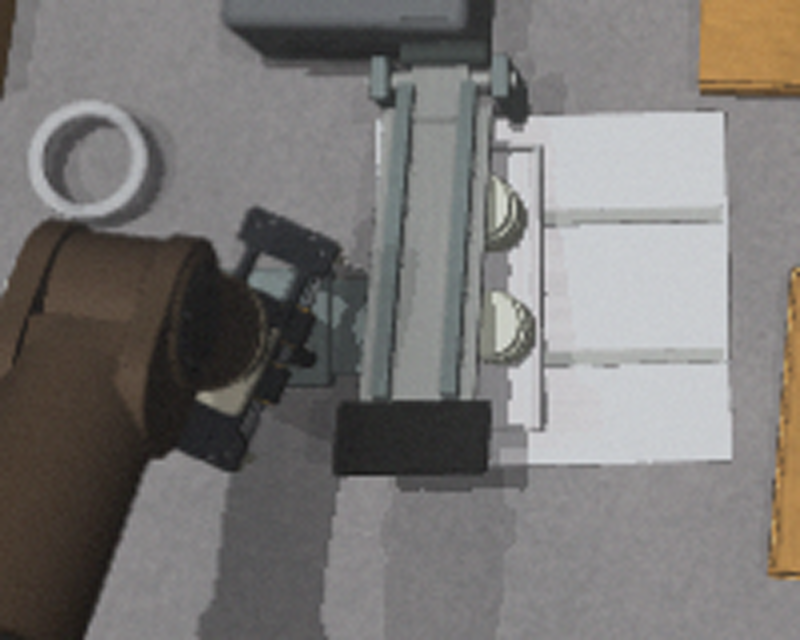

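```bash
python3 -m pendant '[{"dp":[-0.0069,-0.0006,0],"rotation":[0,0,0.16],"fingers":1},{"dp":[-0.0135,-0.0022,0],"rotation":[0,0,0.32],"fingers":1},{"dp":[-0.0199,-0.0049,0],"rotation":[0,0,0.48],"fingers":1},{"dp":[-0.0257,-0.0085,0],"rotation":[0,0,0.64],"fingers":1},{"dp":[-0.0308,-0.013,0],"rotation":[0,0,0.8],"fingers":1},{"dp":[-0.0352,-0.0183,0],"rotation":[0,0,0.96],"fingers":1},{"dp":[-0.0387,-0.0243,0],"rotation":[0,0,1.12],"fingers":1},{"dp":[-0.0398,-0.0266,0],"rotation":[0,0,1.18],"fingers":1},{"dp":[-0.0398,-0.0266,0],"rotation":[0,0,1.18],"fingers":1}]' 30
python3 - <<'E'
from lib import *
np.set_printoptions(precision=4,suppress=True)
p,M,o=pose();print(o['ft_torque'],np.degrees(np.arctan2(M[1,0],M[0,0])),o['joints'])
b=arm.get_image('top');crop('top',130,130,330,290,'t19.png',4,b)
b=arm.get_image('side');crop('side',180,100,340,250,'s19.png',4,b)
E
```

```text
clock: 33.98
position: [0.5299, 0.3428, 0.0781]
ee_rot: [-2.229, 2.209, 0.011]
force: [-9.0, 6.4, 7.9]
width: 0.153
[1.0497 1.8258 0.4743] -89.47751549997253 [-1.3347  0.941   1.227   1.7728 -0.9762  1.1793 -1.3579]
```

View pics/t19.png

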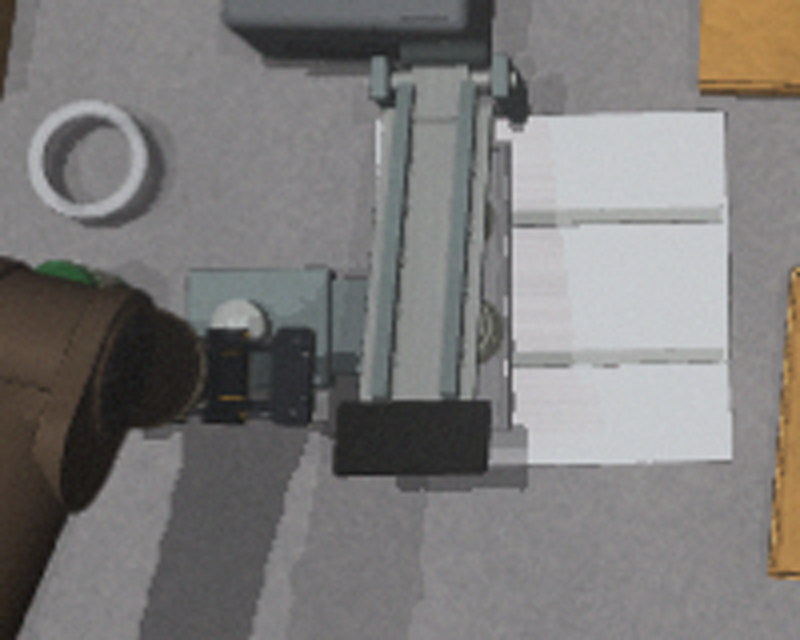

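View pics/s19.png

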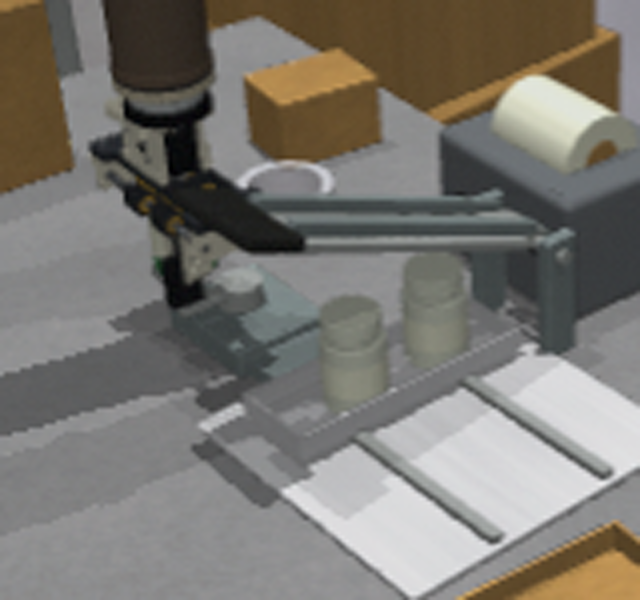

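```bash
python3 - <<'E'
from lib import *
print(back('top',[(301.3,166.3),(302.3,236.7),(257.5,165.5),(257.5,237.5)],.042))
E
```

```text
[[ 0.73807135 -0.02118476  0.042     ]
 [ 0.5031706  -0.0312259   0.042     ]
 [ 0.73722439  0.12557416  0.042     ]
 [ 0.49684782  0.11657712  0.042     ]]
```

```bash
python3 -m pendant '[{"dp":[0,0,0],"rotation":[0,0,0],"fingers":-1},{"dp":[0,0,0],"rotation":[0,0,0],"fingers":-1},{"dp":[0,0,0],"rotation":[0,0,0],"fingers":-1},{"dp":[0,0,-0.04],"rotation":[0,0,0],"fingers":-1},{"dp":[0,0,-0.09],"rotation":[0,0,0],"fingers":-1},{"dp":[0,0,-0.14],"rotation":[0,0,0],"fingers":1},{"dp":[0,0,-0.19],"rotation":[0,0,0],"fingers":1},{"dp":[0,0,-0.24],"rotation":[0,0,0],"fingers":1},{"dp":[0,0,-0.28],"rotation":[0,0,0],"fingers":1},{"dp":[0,0,-0.28],"rotation":[0,0,0],"fingers":1}]'
python3 - <<'E'
from lib import *
np.set_printoptions(precision=4,suppress=True)
p,M,o=pose();print(np.degrees(np.arctan2(M[1,0],M[0,0])),o['joints'])
b=arm.get_image('top');crop('top',130,130,330,290,'t20.png',4,b)
b=arm.get_image('side');crop('side',180,100,340,250,'s20.png',4,b)
E
```

```text
clock: 35.33
position: [0.5323, 0.3398, 0.3614]
ee_rot: [-2.226, 2.205, 0.009]
force: [0.9, 0.4, -1.1]
width: 0.198
-89.47166122123872 [-1.3502  0.6047  1.2812  1.3986 -0.586   1.5486 -1.676 ]
```

View pics/t20.png

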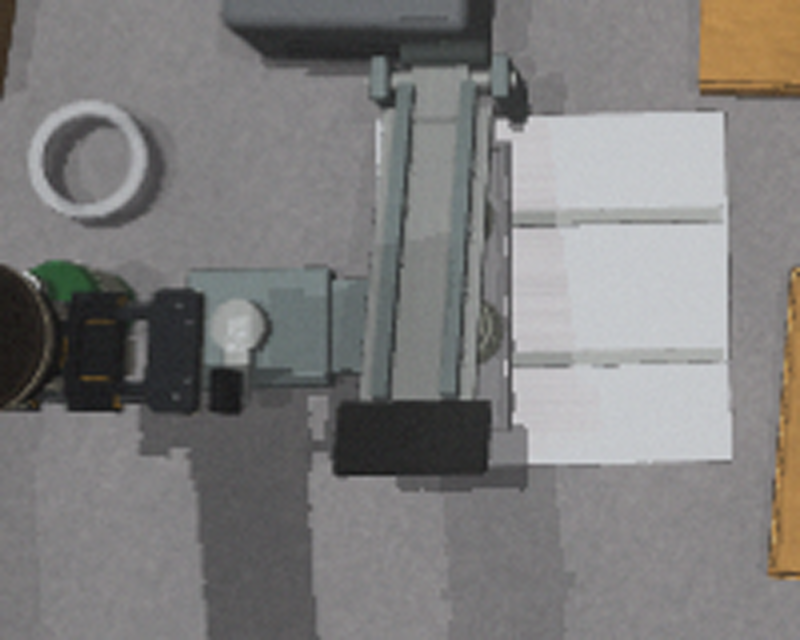

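View pics/s20.png

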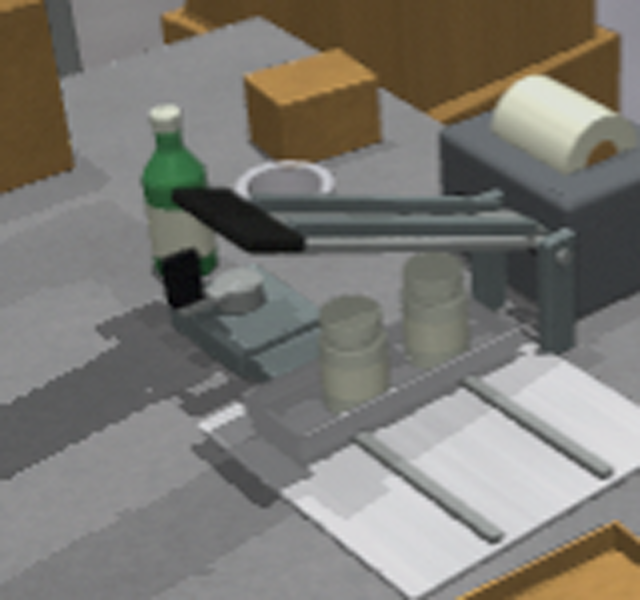

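```bash
python3 - <<'E'
from lib import *
np.set_printoptions(precision=4,suppress=True)
print(back('side',[(239.2,155)],.24),back('top',[(233,239.3)],.24))
print(go((.485,.156,.32),np.radians(20)))
E
```

```text
[[0.48   0.1474 0.24  ]] [[0.4873 0.1584 0.24  ]]
(array([0.1843, 0.0473, 0.0365]), array([0.007 , 0.0053, 1.2314]))
```

```bash
python3 -m pendant '[{"dp":[0.0,0,0],"rotation":[0,0,-0.16],"fingers":1},{"dp":[0.0,0,0],"rotation":[0,0,-0.32],"fingers":1},{"dp":[0.02,0.005,0],"rotation":[0,0,-0.48],"fingers":1},{"dp":[0.04,0.01,0],"rotation":[0,0,-0.64],"fingers":1},{"dp":[0.06,0.015,0],"rotation":[0,0,-0.8],"fingers":1},{"dp":[0.08,0.02,0],"rotation":[0,0,-0.96],"fingers":1},{"dp":[0.1,0.025,0],"rotation":[0,0,-1.12],"fingers":1},{"dp":[0.12,0.03,0],"rotation":[0,0,-1.28],"fingers":1},{"dp":[0.14,0.035,0],"rotation":[0,0,-1.44],"fingers":1},{"dp":[0.16,0.04,0],"rotation":[0,0,-1.6],"fingers":1},{"dp":[0.18,0.047,0.01],"rotation":[0,0,-1.75],"fingers":1},{"dp":[0.185,0.047,0.03],"rotation":[0,0,-1.85],"fingers":1},{"dp":[0.185,0.047,0.036],"rotation":[0,0,-1.91],"fingers":1},{"dp":[0.185,0.047,0.036],"rotation":[0,0,-1.91],"fingers":1}]' 30
python3 - <<'E'
from lib import *
np.set_printoptions(precision=4,suppress=True)
p,M,o=pose();print(np.degrees(np.arctan2(M[1,0],M[0,0])),o['joints'],o['width'])
print(go((.485,.156,.26),np.radians(20)),M[:,2])
b=arm.get_image('side');crop('side',180,60,380,260,'s21.png',3,b)
E
```

```text
clock: 37.17
position: [0.4843, 0.1551, 0.3189]
ee_rot: [-3.087, -0.544, 0.007]
force: [-0.2, 0.5, 0.1]
width: 0.005
19.972618728377885 [-1.1242  0.2095  0.8847  1.7521 -0.1774  1.2638  0.1529] 0.0046986254490864725
(array([ 0.0012, -0.0002,  0.0589]), array([-0.0077,  0.0029, -0.0005])) [-0.0053  0.0063 -1.    ]
```

View pics/s21.png

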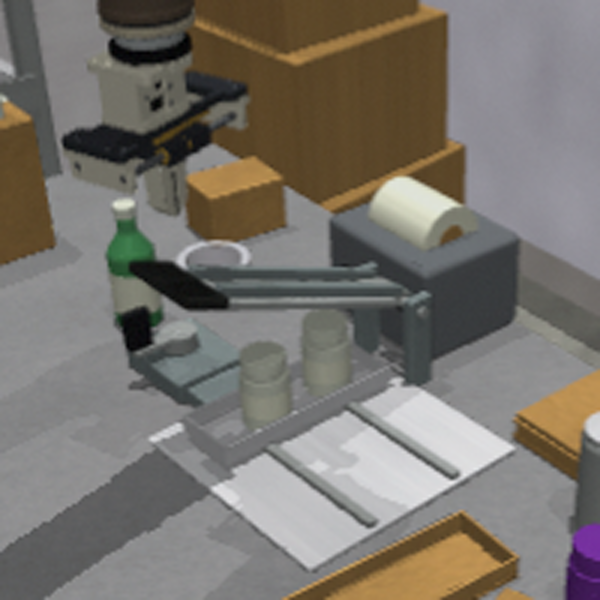

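```bash
python3 -m pendant '[{"dp":[0.001,0,0.03],"rotation":[-0.008,0.003,0],"fingers":1},{"dp":[0.001,0,0.055],"rotation":[-0.008,0.003,0],"fingers":1},{"dp":[0.001,0,0.068],"rotation":[-0.008,0.003,0],"fingers":1},{"dp":[0.001,0,0.074],"rotation":[-0.008,0.003,0],"fingers":1},{"dp":[0.001,0,0.080],"rotation":[-0.008,0.003,0],"fingers":1},{"dp":[0.001,0,0.084],"rotation":[-0.008,0.003,0],"fingers":1},{"dp":[0.001,0,0.084],"rotation":[-0.008,0.003,0],"fingers":1}]'
python3 - <<'E'
from lib import *
b=arm.get_image('side');crop('side',200,90,320,210,'s22.png',5,b)
b=arm.get_image('top');crop('top',190,200,270,280,'t22.png',6,b)
E
```

```text
clock: 38.1
position: [0.4857, 0.1562, 0.2358]
ee_rot: [-3.094, -0.543, -0.003]
force: [0.7, 0.2, 4.0]
width: 0.006
```

View pics/s22.png

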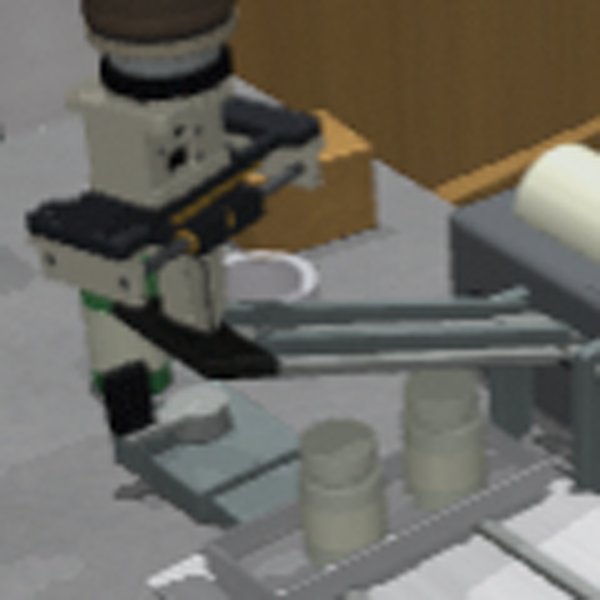

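```bash
python3 -m pendant '[{"dp":[-0.0038,-0.0014,0.009],"rotation":[0,0,0],"fingers":1},{"dp":[-0.0075,-0.0027,0.018],"rotation":[0,0,0],"fingers":1},{"dp":[-0.0108,-0.0039,0.028],"rotation":[0,0,0],"fingers":1},{"dp":[-0.0141,-0.0051,0.038],"rotation":[0,0,0],"fingers":1},{"dp":[-0.0165,-0.006,0.048],"rotation":[0,0,0],"fingers":1},{"dp":[-0.0188,-0.0068,0.058],"rotation":[0,0,0],"fingers":1},{"dp":[-0.0207,-0.0075,0.068],"rotation":[0,0,0],"fingers":1},{"dp":[-0.0226,-0.0082,0.079],"rotation":[0,0,0],"fingers":1},{"dp":[-0.024,-0.0087,0.089],"rotation":[0,0,0],"fingers":1},{"dp":[-0.0249,-0.0091,0.099],"rotation":[0,0,0],"fingers":1},{"dp":[-0.0259,-0.0094,0.107],"rotation":[0,0,0],"fingers":1},{"dp":[-0.0259,-0.0094,0.107],"rotation":[0,0,0],"fingers":1}]'
python3 - <<'E'
from lib import *
p,M,o=pose();print(o['joints'])
b=arm.get_image('side');crop('side',200,90,320,210,'s23.png',5,b)
b=arm.get_image('top');crop('top',190,200,270,280,'t23.png',6,b)
E
```

```text
clock: 39.7
position: [0.4587, 0.1555, 0.1285]
ee_rot: [3.094, 0.542, 0.004]
force: [3.0, -3.9, 10.0]
width: 0.006
[-1.02399086  0.39161689  0.77310524  2.07408929 -0.37435616  0.8133871
  0.31941722]
```

View pics/s23.png

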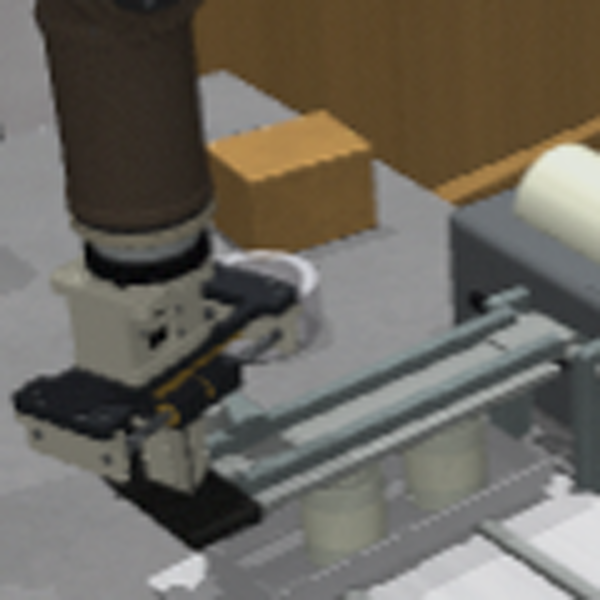

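```bash
python3 -m pendant '[{"dp":[-0.001,-0.0005,0.003],"rotation":[0,0,0],"fingers":1},{"dp":[-0.001,-0.0005,0.006],"rotation":[0,0,0],"fingers":1},{"dp":[-0.001,-0.0005,0.007],"rotation":[0,0,0],"fingers":1},{"dp":[-0.001,-0.0005,0.007],"rotation":[0,0,0],"fingers":1}]'
```

```text
clock: 40.3
position: [0.4586, 0.1555, 0.1234]
ee_rot: [-3.093, -0.54, -0.006]
force: [-6.5, -4.2, 38.8]
width: 0.003
```

```bash
python3 -m pendant '[{"dp":[0.0005,0.0002,-0.005],"rotation":[0,0,0],"fingers":1},{"dp":[0.001,0.0003,-0.01],"rotation":[0,0,0],"fingers":1},{"dp":[0.0016,0.0006,-0.015],"rotation":[0,0,0],"fingers":1},{"dp":[0.0023,0.0008,-0.02],"rotation":[0,0,0],"fingers":1},{"dp":[0.004,0.0014,-0.03],"rotation":[0,0,0],"fingers":1},{"dp":[0.0056,0.002,-0.04],"rotation":[0,0,0],"fingers":1},{"dp":[0.008,0.003,-0.05],"rotation":[0,0,0],"fingers":1},{"dp":[0.0103,0.0038,-0.06],"rotation":[0,0,0],"fingers":1},{"dp":[0.0127,0.0046,-0.07],"rotation":[0,0,0],"fingers":1},{"dp":[0.0155,0.0056,-0.08],"rotation":[0,0,0],"fingers":1},{"dp":[0.0183,0.0067,-0.09],"rotation":[0,0,0],"fingers":1},{"dp":[0.0216,0.0079,-0.1],"rotation":[0,0,0],"fingers":1},{"dp":[0.0244,0.0089,-0.11],"rotation":[0,0,0],"fingers":1},{"dp":[0.0263,0.0096,-0.118],"rotation":[0,0,0],"fingers":1},{"dp":[0.0273,0.01,-0.126],"rotation":[0,0,0],"fingers":1},{"dp":[0.0273,0.01,-0.135],"rotation":[0,0,0],"fingers":1},{"dp":[0.0273,0.01,-0.15],"rotation":[0,0,0],"fingers":1},{"dp":[0.0273,0.01,-0.19],"rotation":[0,0,0],"fingers":1},{"dp":[0.0273,0.01,-0.22],"rotation":[0,0,0],"fingers":1},{"dp":[0.0273,0.01,-0.22],"rotation":[0,0,0],"fingers":1}]'
python3 - <<'E'
from lib import *
p,M,o=pose();print(o['joints'])
b=arm.get_image('side');crop('side',200,90,320,210,'s24.png',5,b)
b=arm.get_image('top');crop('top',130,130,330,290,'t24.png',4,b)
E
```

```text
clock: 42.8
position: [0.4878, 0.1549, 0.346]
ee_rot: [-3.092, -0.54, -0.012]
force: [-1.0, 0.3, -1.0]
width: 0.007
[-1.14412601  0.18846445  0.89717137  1.70522432 -0.15439808  1.31293993
  0.12852983]
```

View pics/s24.png

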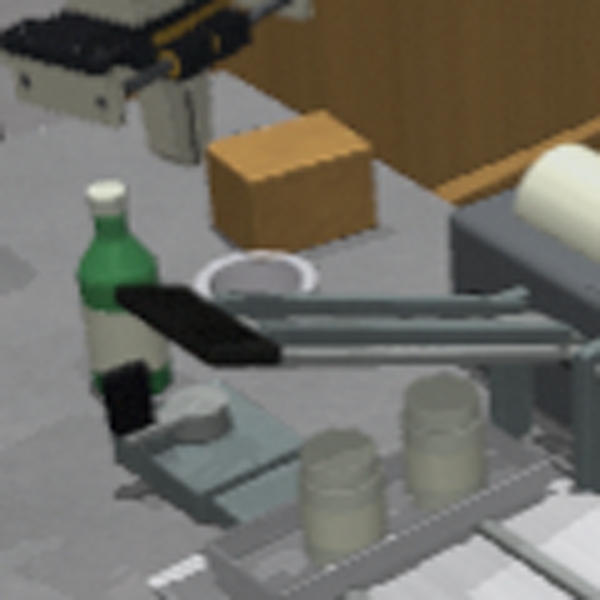

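```bash
python3 - <<'E'
import cv2,numpy as np
a=cv2.imread('pics/s22.png')[350:580,280:520];b=cv2.imread('pics/s24.png')[350:580,280:520]
o=np.hstack([a,b]);o=cv2.convertScaleAbs(o,alpha=1.7);cv2.imwrite('pics/cmp.png',cv2.resize(o,None,fx=1.6,fy=1.6))
E
```

```text
(no output)
```

View pics/cmp.png

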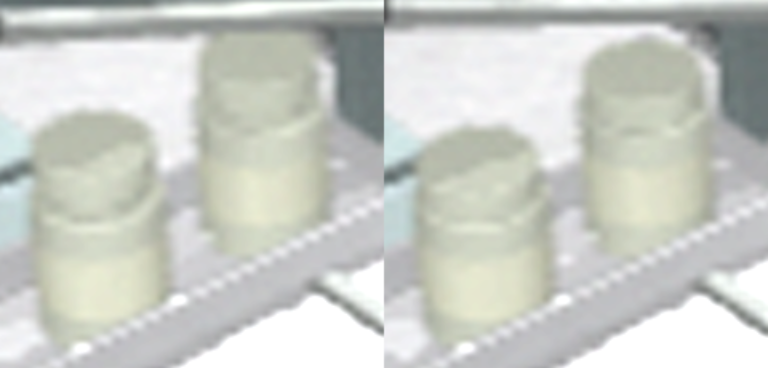

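```bash
python3 - <<'E'
from lib import *
np.set_printoptions(precision=4,suppress=True)
print(go((.528,.341,.34),np.radians(-50)))
E
```

```text
(array([ 0.1021, -0.161 ,  0.0042]), array([-0.0035, -0.003 ,  1.2186]))
```

```bash
python3 -m pendant '[{"dp":[0.025,-0.04,0],"rotation":[0,0,0.16],"fingers":-1},{"dp":[0.05,-0.08,0],"rotation":[0,0,0.32],"fingers":-1},{"dp":[0.075,-0.12,0],"rotation":[0,0,0.48],"fingers":-1},{"dp":[0.1,-0.158,0],"rotation":[0,0,0.64],"fingers":-1},{"dp":[0.102,-0.161,0.04],"rotation":[0,0,0.8],"fingers":-1},{"dp":[0.102,-0.161,0.08],"rotation":[0,0,0.96],"fingers":-1},{"dp":[0.102,-0.161,0.12],"rotation":[0,0,1.12],"fingers":-1},{"dp":[0.102,-0.161,0.15],"rotation":[0,0,1.22],"fingers":-1},{"dp":[0.102,-0.161,0.15],"rotation":[0,0,1.22],"fingers":-1}]'
python3 - <<'E'
from lib import *
np.set_printoptions(precision=4,suppress=True)
p,M,o=pose();print(np.degrees(np.arctan2(M[1,0],M[0,0])),o['joints'])
print(go((.528,.341,.078),np.radians(-89.5)))
E
```

```text
clock: 44.02
position: [0.5263, 0.3405, 0.191]
ee_rot: [2.845, -1.329, -0.001]
force: [-0.7, -0.1, -0.5]
width: 0.936
-50.06910876347616 [-1.2873  0.6472  1.0309  1.665  -0.5928  1.1784 -0.9815]
(array([ 0.0007, -0.0018,  0.113 ]), array([ 0.0017, -0.0012,  0.6882]))
```

```bash
python3 -m pendant '[{"dp":[0.001,-0.002,0.02],"rotation":[0,0,0.16],"fingers":-1},{"dp":[0.001,-0.002,0.04],"rotation":[0,0,0.32],"fingers":-1},{"dp":[0.001,-0.002,0.05],"rotation":[0,0,0.48],"fingers":-1},{"dp":[0.001,-0.002,0.06],"rotation":[0,0,0.64],"fingers":-1},{"dp":[0.001,-0.002,0.06],"rotation":[0.002,-0.001,0.688],"fingers":-1},{"dp":[0.001,-0.002,0.09],"rotation":[0.002,-0.001,0.688],"fingers":-1},{"dp":[0.001,-0.002,0.113],"rotation":[0.002,-0.001,0.688],"fingers":-1},{"dp":[0.001,-0.002,0.113],"rotation":[0.002,-0.001,0.688],"fingers":-1}]'
python3 - <<'E'
from lib import *
np.set_printoptions(precision=4,suppress=True)
p,M,o=pose();print(np.degrees(np.arctan2(M[1,0],M[0,0])),o['joints'])
print(go((.528,.341,.078),np.radians(-89.5)))
b=arm.get_image('side');crop('side',190,90,310,210,'s25.png',5,b)
E
```

```text
clock: 45.02
position: [0.5274, 0.3408, 0.0769]
ee_rot: [2.231, -2.208, -0.001]
force: [-0.1, -0.6, 0.2]
width: 1.001
-89.41545344619516 [-1.2944  0.8512  1.0878  1.7747 -0.8574  1.0772 -1.4533]
(array([-0.0002, -0.0006, -0.0011]), array([ 0.0021, -0.0011,  0.0015]))
```

View pics/s25.png

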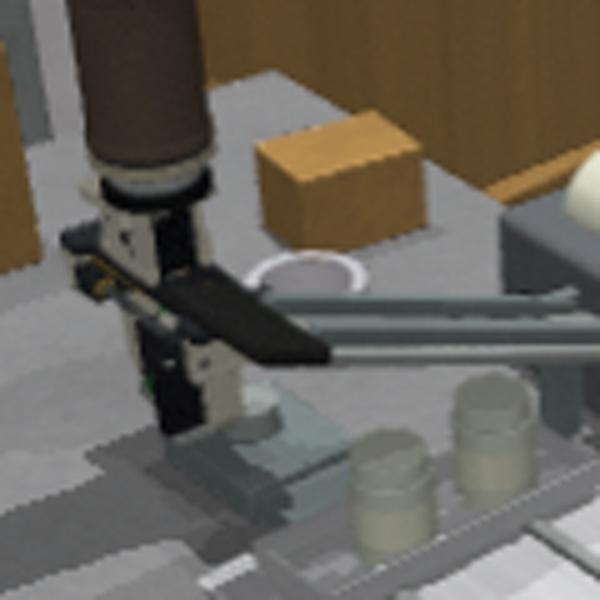

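```bash
python3 -m pendant '[{"dp":[0,0,0],"rotation":[0,0,0],"fingers":1},{"dp":[0,0,0],"rotation":[0,0,0],"fingers":1},{"dp":[0,0,0],"rotation":[0,0,0],"fingers":1},{"dp":[0,0,0],"rotation":[0,0,0],"fingers":1},{"dp":[0,0,0],"rotation":[0,0,0],"fingers":1},{"dp":[0,0,0],"rotation":[0,0,0],"fingers":1},{"dp":[0,0,0],"rotation":[0,0,0],"fingers":1},{"dp":[0,0,0],"rotation":[0,0,0],"fingers":1}]' 30
```

```text
clock: 46.08
position: [0.5282, 0.3412, 0.0781]
ee_rot: [2.232, -2.21, -0.001]
force: [-0.3, 9.1, -0.7]
width: 0.178
```

```bash
python3 -m pendant '[{"dp":[0.0075,-0.0006,0],"rotation":[0,0,-0.16],"fingers":1},{"dp":[0.0148,-0.0024,0],"rotation":[0,0,-0.32],"fingers":1},{"dp":[0.0217,-0.0053,0],"rotation":[0,0,-0.48],"fingers":1},{"dp":[0.0281,-0.0093,0],"rotation":[0,0,-0.64],"fingers":1},{"dp":[0.0337,-0.0143,0],"rotation":[0,0,-0.8],"fingers":1},{"dp":[0.0385,-0.02,0],"rotation":[0,0,-0.96],"fingers":1},{"dp":[0.0423,-0.0265,0],"rotation":[0,0,-1.12],"fingers":1},{"dp":[0.0423,-0.0265,0],"rotation":[0,0,-1.12],"fingers":1}]' 30
python3 - <<'E'
from lib import *
np.set_printoptions(precision=4,suppress=True)
p,M,o=pose();y=np.degrees(np.arctan2(M[1,0],M[0,0]));print(y,'c',272.2-y,o['joints']); v=p[:2]-[.575,.34];print(np.hypot(*v),np.degrees(np.arctan2(v[1],v[0])),y-90)
b=arm.get_image('side');crop('side',170,90,340,250,'s26.png',4,b)
E
```

```text
clock: 47.08
position: [0.5563, 0.2998, 0.0779]
ee_rot: [-3.065, 0.683, -0.002]
force: [4.7, 3.7, -5.8]
width: 0.155
-25.11368255959773 c 297.31368255959774 [-1.0821  0.7173  0.8022  1.7574 -0.6261  0.9398 -0.4561]
0.0443138823479411 -114.94255763501417 -115.11368255959773
```

View pics/s26.png

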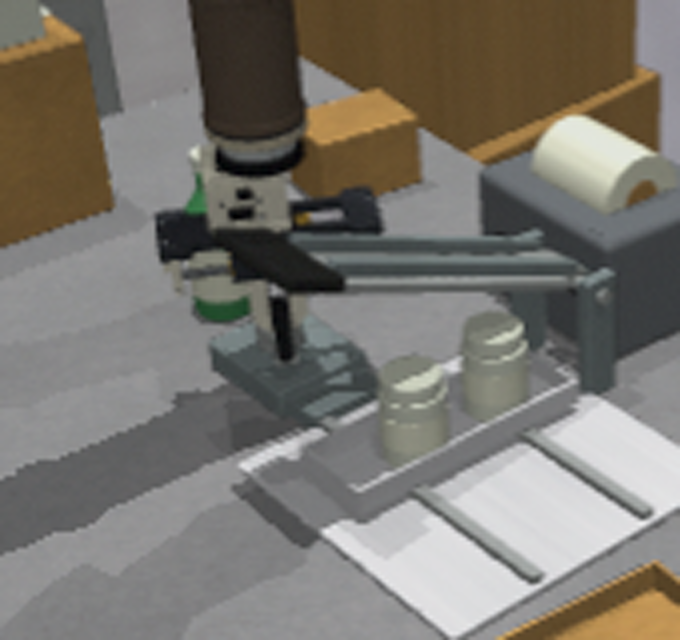

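```bash
python3 -m pendant '[{"dp":[0.0071,-0.0006,0],"rotation":[0,0,-0.16],"fingers":1},{"dp":[0.0141,-0.0023,0],"rotation":[0,0,-0.32],"fingers":1},{"dp":[0.0206,-0.0051,0],"rotation":[0,0,-0.48],"fingers":1},{"dp":[0.0267,-0.0088,0],"rotation":[0,0,-0.64],"fingers":1},{"dp":[0.0321,-0.0136,0],"rotation":[0,0,-0.8],"fingers":1},{"dp":[0.0366,-0.0191,0],"rotation":[0,0,-0.96],"fingers":1},{"dp":[0.0402,-0.0252,0],"rotation":[0,0,-1.12],"fingers":1},{"dp":[0.0428,-0.0319,0],"rotation":[0,0,-1.28],"fingers":1},{"dp":[0.0443,-0.0389,0],"rotation":[0,0,-1.44],"fingers":1},{"dp":[0.0447,-0.046,0],"rotation":[0,0,-1.6],"fingers":1},{"dp":[0.0439,-0.0531,0],"rotation":[0,0,-1.76],"fingers":1},{"dp":[0.042,-0.06,0],"rotation":[0,0,-1.92],"fingers":1},{"dp":[0.042,-0.06,0],"rotation":[0,0,-1.92],"fingers":1}]' 30
python3 - <<'E'
from lib import *
np.set_printoptions(precision=4,suppress=True)
p,M,o=pose();y=np.degrees(np.arctan2(M[1,0],M[0,0]));print(y,'c',272.2-y,o['joints']); v=p[:2]-[.575,.34];print(np.hypot(*v),np.degrees(np.arctan2(v[1],v[0])),y-90)
b=arm.get_image('side');crop('side',170,90,340,250,'s27.png',4,b)
E
```

```text
clock: 48.75
position: [0.6243, 0.337, 0.0781]
ee_rot: [2.317, 2.117, 0.015]
force: [17.5, 7.4, -13.1]
width: 0.155
84.83413398781103 c 187.36586601218897 [-0.7393  0.7073  0.2788  1.5201 -0.2221  0.9353  1.087 ]
0.04938979936584333 -3.458431282700167 -5.165866012188971
```

View pics/s27.png

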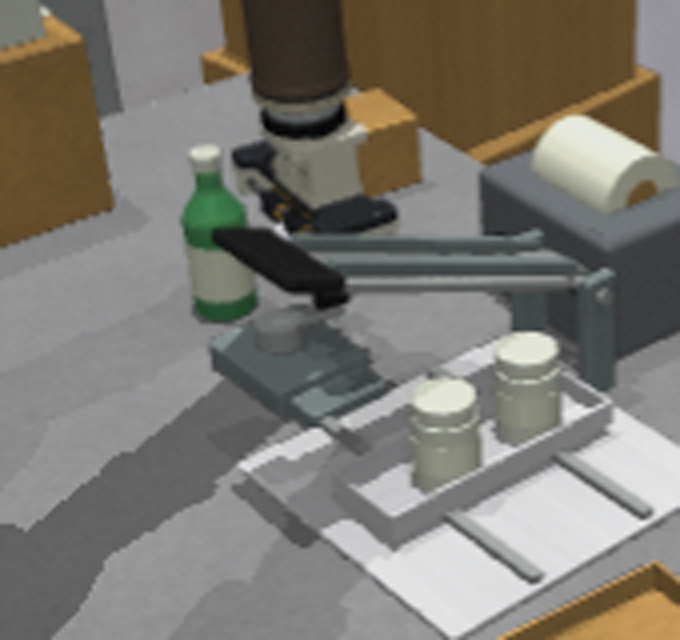

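```bash
python3 -m pendant '[{"dp":[0.0076,0.0004,0],"rotation":[0,0,-0.16],"fingers":1},{"dp":[0.0151,-0.0014,0],"rotation":[0,0,-0.32],"fingers":1},{"dp":[0.0222,-0.0044,0],"rotation":[0,0,-0.48],"fingers":1},{"dp":[0.0287,-0.0085,0],"rotation":[0,0,-0.64],"fingers":1},{"dp":[0.0344,-0.0136,0],"rotation":[0,0,-0.8],"fingers":1},{"dp":[0.0393,-0.0195,0],"rotation":[0,0,-0.96],"fingers":1},{"dp":[0.0393,-0.0195,0],"rotation":[0,0,-0.96],"fingers":1}]' 30
python3 - <<'E'
from lib import *
np.set_printoptions(precision=4,suppress=True)
p,M,o=pose();y=np.degrees(np.arctan2(M[1,0],M[0,0]));print(y,'c',272.2-y,o['joints']); v=p[:2]-[.575,.34];print(np.hypot(*v),np.degrees(np.arctan2(v[1],v[0])),y-90)
E
```

```text
clock: 49.68
position: [0.6084, 0.3802, 0.0781]
ee_rot: [1.074, 2.944, 0.015]
force: [1.6, 7.1, -4.2]
width: 0.149
139.91126353618867 c 132.28873646381132 [-0.6485  0.7068  0.0254  1.4828 -0.0198  0.9401  1.8243]
0.052263118923809006 50.27839380478899 49.91126353618867
```

```bash
python3 -m pendant '[{"dp":[0,0,0],"rotation":[0,0,0],"fingers":-1},{"dp":[0,0,0],"rotation":[0,0,0],"fingers":-1},{"dp":[0,0,0],"rotation":[0,0,0],"fingers":-1},{"dp":[0,0,-0.05],"rotation":[0,0,0],"fingers":-1},{"dp":[0,0,-0.1],"rotation":[0,0,0],"fingers":-1},{"dp":[0,0,-0.13],"rotation":[0,0,0.16],"fingers":-1},{"dp":[0,0,-0.13],"rotation":[0,0,0.32],"fingers":-1},{"dp":[0,0,-0.13],"rotation":[0,0,0.48],"fingers":-1},{"dp":[0,0,-0.13],"rotation":[0,0,0.64],"fingers":-1},{"dp":[0,0,-0.13],"rotation":[0,0,0.8],"fingers":-1},{"dp":[0,0,-0.13],"rotation":[0,0,0.96],"fingers":-1},{"dp":[0,0,-0.13],"rotation":[0,0,1.12],"fingers":-1},{"dp":[0,0,-0.13],"rotation":[0,0,1.28],"fingers":-1},{"dp":[0,0,-0.13],"rotation":[0,0,1.44],"fingers":-1},{"dp":[0,0,-0.13],"rotation":[0,0,1.6],"fingers":-1},{"dp":[0,0,-0.13],"rotation":[0,0,1.6],"fingers":-1}]'
python3 -m pendant '[{"dp":[0,0,0],"rotation":[0,0,0.16],"fingers":-1},{"dp":[0,0,0],"rotation":[0,0,0.32],"fingers":-1},{"dp":[0,0,0],"rotation":[0,0,0.48],"fingers":-1},{"dp":[0,0,0],"rotation":[0,0,0.64],"fingers":-1},{"dp":[0,0,0],"rotation":[0,0,0.8],"fingers":-1},{"dp":[0,0,0],"rotation":[0,0,0.96],"fingers":-1},{"dp":[0,0,0],"rotation":[0,0,1.12],"fingers":-1},{"dp":[0,0,0],"rotation":[0,0,1.28],"fingers":-1},{"dp":[0,0,0],"rotation":[0,0,1.44],"fingers":-1},{"dp":[0,0,0],"rotation":[0,0,1.54],"fingers":-1},{"dp":[0,0,0],"rotation":[0,0,1.54],"fingers":-1}]'
python3 - <<'E'
from lib import *
np.set_printoptions(precision=4,suppress=True)
p,M,o=pose();y=np.degrees(np.arctan2(M[1,0],M[0,0]));print(y,o['joints'])
d=np.radians(50);t=(.575+.048*np.cos(d),.340+.048*np.sin(d),.078);print(go(t,np.radians(-40)))
b=arm.get_image('side');crop('side',170,90,340,250,'s28.png',4,b)
E
```

```text
clock: 51.68
position: [0.607, 0.3792, 0.208]
ee_rot: [-2.865, -1.284, -0.019]
force: [0.0, 0.4, -0.4]
width: 1.002
clock: 53.05
position: [0.6069, 0.3792, 0.2078]
ee_rot: [-2.946, 1.064, -0.012]
force: [-0.2, -0.5, 0.7]
width: 0.997
-39.726967642777716 [-1.083   0.698   0.8203  1.3997 -0.5191  1.2536 -0.9183]
(array([0.0002, 0.0039, 0.1298]), array([-0.0108, -0.0039,  0.0048]))
```

View pics/s28.png

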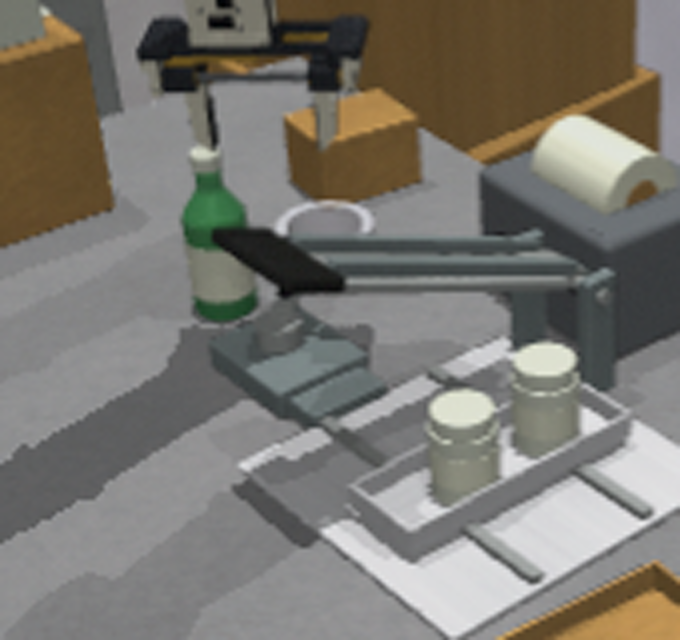

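```bash
python3 -m pendant '[{"dp":[0,0.004,0.05],"rotation":[-0.011,-0.004,0.005],"fingers":-1},{"dp":[0,0.004,0.1],"rotation":[-0.011,-0.004,0.005],"fingers":-1},{"dp":[0,0.004,0.125],"rotation":[-0.011,-0.004,0.005],"fingers":-1},{"dp":[0,0.004,0.13],"rotation":[-0.011,-0.004,0.005],"fingers":-1},{"dp":[0,0.004,0.13],"rotation":[-0.011,-0.004,0.005],"fingers":-1}]'
python3 -m pendant '[{"dp":[0,0,0],"rotation":[0,0,0],"fingers":1},{"dp":[0,0,0],"rotation":[0,0,0],"fingers":1},{"dp":[0,0,0],"rotation":[0,0,0],"fingers":1},{"dp":[0,0,0],"rotation":[0,0,0],"fingers":1},{"dp":[0,0,0],"rotation":[0,0,0],"fingers":1},{"dp":[0,0,0],"rotation":[0,0,0],"fingers":1},{"dp":[0,0,0],"rotation":[0,0,0],"fingers":1},{"dp":[0,0,0],"rotation":[0,0,0],"fingers":1}]' 30
python3 - <<'E'
from lib import *
np.set_printoptions(precision=4,suppress=True)
p,M,o=pose();y=np.degrees(np.arctan2(M[1,0],M[0,0]));print(y,o['joints'])
v=p[:2]-[.575,.34];print(np.hypot(*v),np.degrees(np.arctan2(v[1],v[0])),y+90)
E
```

```text
clock: 53.72
position: [0.6062, 0.3769, 0.0787]
ee_rot: [-2.953, 1.071, -0.001]
force: [-0.0, 0.7, 1.1]
width: 1.003
clock: 54.72
position: [0.6062, 0.3768, 0.0786]
ee_rot: [-2.953, 1.071, -0.001]
force: [0.3, 0.4, -0.4]
width: 0.181
-39.87161365466645 [-1.0501  0.814   0.7444  1.522  -0.6056  1.0459 -0.8484]
0.04828829289294429 49.73155407062738 50.12838634533355
```

```bash
python3 -m pendant '[{"dp":[-0.0076,0.0006,0],"rotation":[0,0,-0.16],"fingers":1},{"dp":[-0.0151,0.0024,0],"rotation":[0,0,-0.32],"fingers":1},{"dp":[-0.0222,0.0054,0],"rotation":[0,0,-0.48],"fingers":1},{"dp":[-0.0287,0.0095,0],"rotation":[0,0,-0.64],"fingers":1},{"dp":[-0.0344,0.0146,0],"rotation":[0,0,-0.8],"fingers":1},{"dp":[-0.0393,0.0205,0],"rotation":[0,0,-0.96],"fingers":1},{"dp":[-0.0432,0.0271,0],"rotation":[0,0,-1.12],"fingers":1},{"dp":[-0.046,0.0342,0],"rotation":[0,0,-1.28],"fingers":1},{"dp":[-0.046,0.0342,0],"rotation":[0,0,-1.28],"fingers":1}]' 30
python3 - <<'E'
from lib import *
np.set_printoptions(precision=4,suppress=True)
p,M,o=pose();y=np.degrees(np.arctan2(M[1,0],M[0,0]));print(y,'c',92.2-y,o['joints'])
v=p[:2]-[.575,.34];print(np.hypot(*v),np.degrees(np.arctan2(v[1],v[0])),y+90)
b=arm.get_image('side');crop('side',170,90,340,250,'s29.png',4,b)
E
```

```text
clock: 55.85
position: [0.5511, 0.3802, 0.0786]
ee_rot: [3.007, 0.908, 0.008]
force: [9.6, 2.4, -9.3]
width: 0.154
33.61371701134566 c 58.58628298865434 [-0.9471  0.6694  0.4155  1.6374 -0.3237  0.8989  0.1773]
0.04681714045637954 120.72933943201132 123.61371701134567
```

View pics/s29.png

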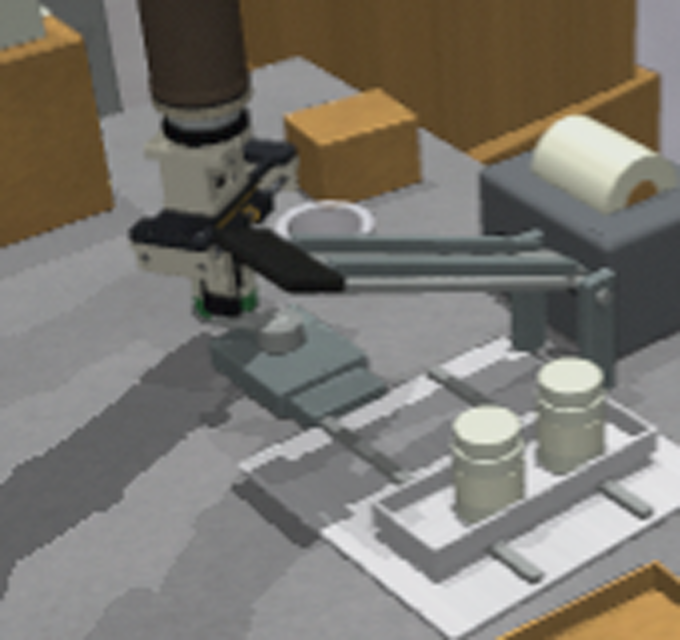

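```bash
python3 -m pendant '[{"dp":[-0.0075,0.0006,0],"rotation":[0,0,-0.16],"fingers":1},{"dp":[-0.0148,0.0024,0],"rotation":[0,0,-0.32],"fingers":1},{"dp":[-0.0217,0.0053,0],"rotation":[0,0,-0.48],"fingers":1},{"dp":[-0.0281,0.0093,0],"rotation":[0,0,-0.64],"fingers":1},{"dp":[-0.0337,0.0143,0],"rotation":[0,0,-0.8],"fingers":1},{"dp":[-0.0385,0.02,0],"rotation":[0,0,-0.96],"fingers":1},{"dp":[-0.04,0.0224,0],"rotation":[0,0,-1.02],"fingers":1},{"dp":[-0.04,0.0224,0],"rotation":[0,0,-1.02],"fingers":1}]' 30
python3 - <<'E'
from lib import *
np.set_printoptions(precision=4,suppress=True)
p,M,o=pose();y=np.degrees(np.arctan2(M[1,0],M[0,0]));print(y,'c',92.2-y,o['joints'])
v=p[:2]-[.575,.34];print(np.hypot(*v),np.degrees(np.arctan2(v[1],v[0])),y+90)
E
```

```text
clock: 56.9
position: [0.5322, 0.3417, 0.0785]
ee_rot: [2.179, 2.259, 0.015]
force: [8.3, 8.6, -11.1]
width: 0.148
92.05672998149744 c 0.14327001850256238 [-0.7481  0.5894  0.1367  1.7271 -0.1018  0.8221  1.041 ]
0.04283604848173291 177.77661011767736 182.05672998149743
```

```bash
python3 -m pendant '[{"dp":[0,0,0],"rotation":[0,0,0],"fingers":-1},{"dp":[0,0,0],"rotation":[0,0,0],"fingers":-1},{"dp":[0,0,0],"rotation":[0,0,0],"fingers":-1},{"dp":[0,0,-0.05],"rotation":[0,0,0],"fingers":-1},{"dp":[0,0,-0.1],"rotation":[0,0,0],"fingers":-1},{"dp":[0,0,-0.15],"rotation":[0,0,0],"fingers":-1},{"dp":[0,0,-0.2],"rotation":[0,0,0],"fingers":-1},{"dp":[0,0,-0.25],"rotation":[0,0,0],"fingers":-1},{"dp":[0,0,-0.275],"rotation":[0,0,0],"fingers":-1},{"dp":[0,0,-0.275],"rotation":[0,0,0],"fingers":-1}]'
python3 - <<'E'
from lib import *
np.set_printoptions(precision=4,suppress=True)
b=arm.get_image('top');crop('top',160,120,360,280,'t30.png',4,b)
b=arm.get_image('side');crop('side',190,100,380,250,'s30.png',4,b)
E
```

```text
clock: 58.15
position: [0.5305, 0.3405, 0.3559]
ee_rot: [2.179, 2.258, 0.021]
force: [-0.7, 0.6, -1.0]
width: 1.0
```

View pics/t30.png

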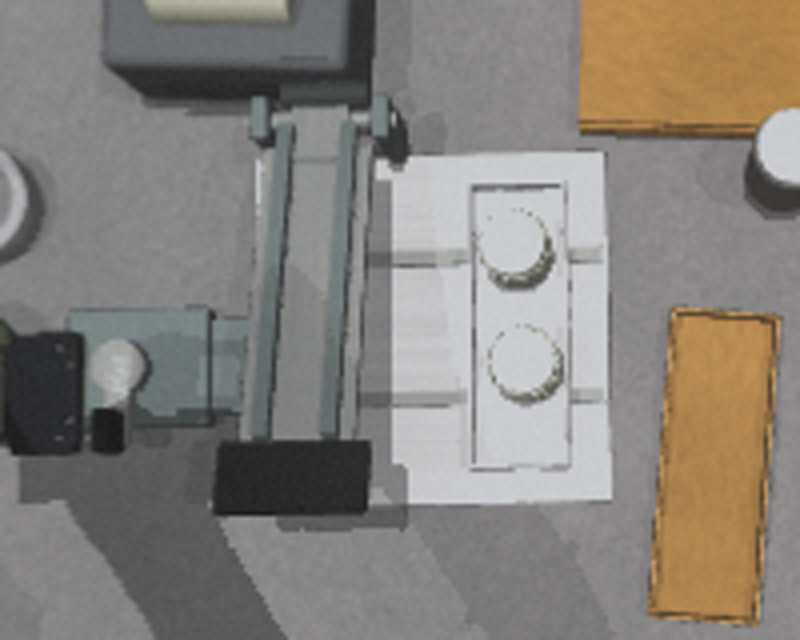

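View pics/s30.png

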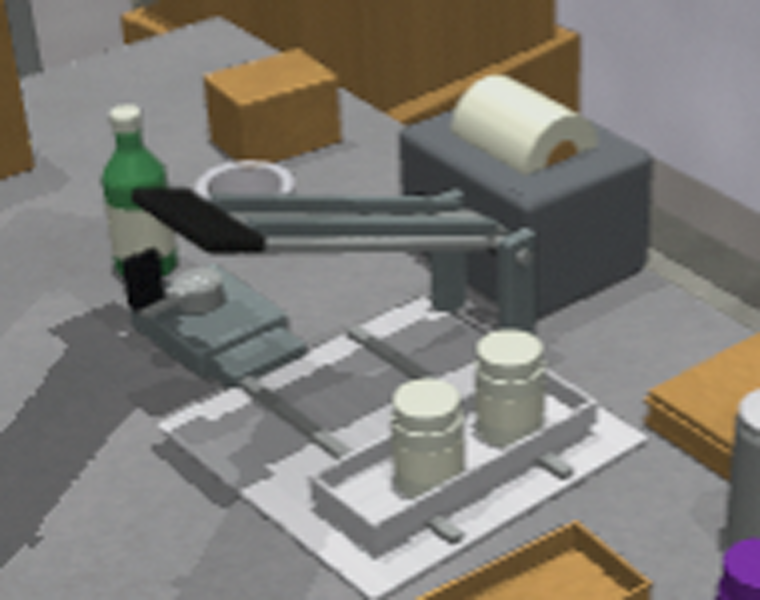

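```bash
python3 - <<'E'
from lib import *
np.set_printoptions(precision=4,suppress=True)
print(back('top',[(512/4+160,242/4+120),(524/4+160,361/4+120)],.106), back('side',[(508/4+190,349/4+100),(427/4+190,398/4+100)],.106))
print(back('top',[(470/4+160,185/4+120),(566/4+160,184/4+120),(571/4+160,466/4+120),(474/4+160,468/4+120)],.042).mean(0))
print(go((.69,.014,.36),.038))
E
```

```text
[[0.68   0.0168 0.106 ]
 [0.5849 0.0043 0.106 ]] [[0.6743 0.0115 0.106 ]
 [0.5829 0.0004 0.106 ]]
[0.6199 0.0128 0.042 ]
(array([-0.3316,  0.1488, -0.0073]), array([ 0.0032, -0.0096,  1.5687]))
```

```bash
python3 - <<'E'
from lib import *
np.set_printoptions(precision=4,suppress=True)
print(go((.677,.0145,.33),np.radians(-30)))
E
python3 -m pendant '[{"dp":[-0.03,0.013,0],"rotation":[0,0,0.16],"fingers":-1},{"dp":[-0.06,0.027,0],"rotation":[0,0,0.32],"fingers":-1},{"dp":[-0.09,0.04,0],"rotation":[0,0,0.48],"fingers":-1},{"dp":[-0.12,0.053,0],"rotation":[0,0,0.64],"fingers":-1},{"dp":[-0.15,0.066,0],"rotation":[0,0,0.8],"fingers":-1},{"dp":[-0.18,0.08,0],"rotation":[0,0,0.96],"fingers":-1},{"dp":[-0.21,0.093,0],"rotation":[0,0,1.12],"fingers":-1},{"dp":[-0.24,0.105,0],"rotation":[0,0,1.28],"fingers":-1},{"dp":[-0.27,0.117,0],"rotation":[0,0,1.44],"fingers":-1},{"dp":[-0.3,0.127,0],"rotation":[0,0,1.6],"fingers":-1},{"dp":[-0.33,0.135,0],"rotation":[0,0,1.76],"fingers":-1},{"dp":[-0.331,0.135,0.01],"rotation":[0,0,1.92],"fingers":-1},{"dp":[-0.331,0.135,0.02],"rotation":[0,0,2.08],"fingers":-1},{"dp":[-0.331,0.135,0.02],"rotation":[0,0,2.13],"fingers":-1},{"dp":[-0.331,0.135,0.02],"rotation":[0,0,2.13],"fingers":-1}]'
python3 - <<'E'
from lib import *
np.set_printoptions(precision=4,suppress=True)
p,M,o=pose();y=np.degrees(np.arctan2(M[1,0],M[0,0]));print(y,o['joints'])
print(go((.677,.0145,.12),np.radians(-30)))
b=arm.get_image('side');crop('side',190,100,380,250,'s31.png',4,b)
E
```

```text
(array([-0.3307,  0.1356,  0.0226]), array([ 0.0095,  0.0004, -1.0113]))
clock: 60.12
position: [0.6758, 0.0142, 0.3309]
ee_rot: [-3.03, 0.811, -0.007]
force: [0.2, 0.2, -0.6]
width: 1.0
-29.984282758207282 [-0.5185  0.5222  0.7236  1.3117 -0.3449  1.4265 -0.3384]
(array([0.0004, 0.0004, 0.2109]), array([-0.006 , -0.0027,  0.0003]))
```

View pics/s31.png

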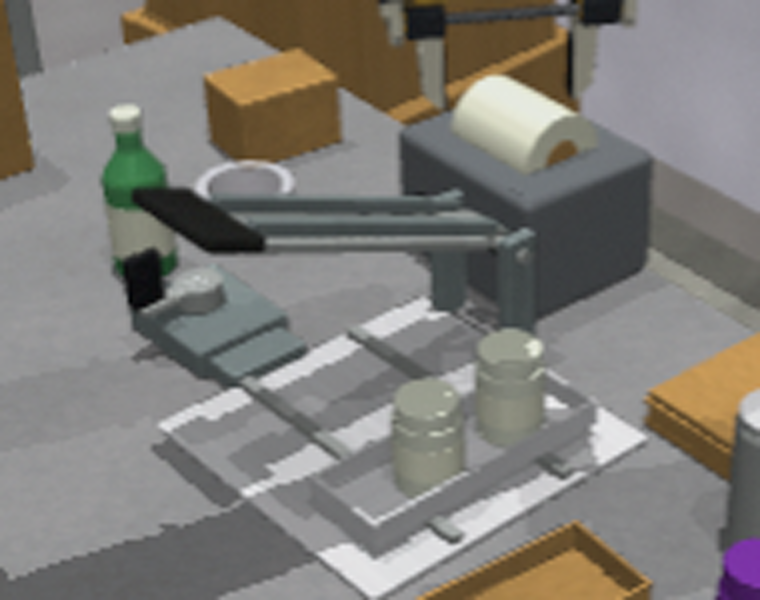

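```bash
python3 -m pendant '[{"dp":[0,0,0.05],"rotation":[-0.006,-0.003,0],"fingers":-1},{"dp":[0,0,0.1],"rotation":[-0.006,-0.003,0],"fingers":-1},{"dp":[0,0,0.15],"rotation":[-0.006,-0.003,0],"fingers":-1},{"dp":[0,0,0.2],"rotation":[-0.006,-0.003,0],"fingers":-1},{"dp":[0,0,0.21],"rotation":[-0.006,-0.003,0],"fingers":-1},{"dp":[0,0,0.21],"rotation":[-0.006,-0.003,0],"fingers":-1}]'
python3 - <<'E'
from lib import *
np.set_printoptions(precision=4,suppress=True)
p,M,o=pose()
print(go((.677,.0145,.056),np.radians(-30)))
b=arm.get_image('side');crop('side',230,100,380,250,'s32.png',4,b)
E
```

```text
clock: 60.92
position: [0.6775, 0.0148, 0.1219]
ee_rot: [-3.035, 0.811, -0.001]
force: [-0.0, 0.5, 0.4]
width: 0.999
(array([-0.0003,  0.0005,  0.0659]), array([-0.0002, -0.0004,  0.0015]))
```

View pics/s32.png

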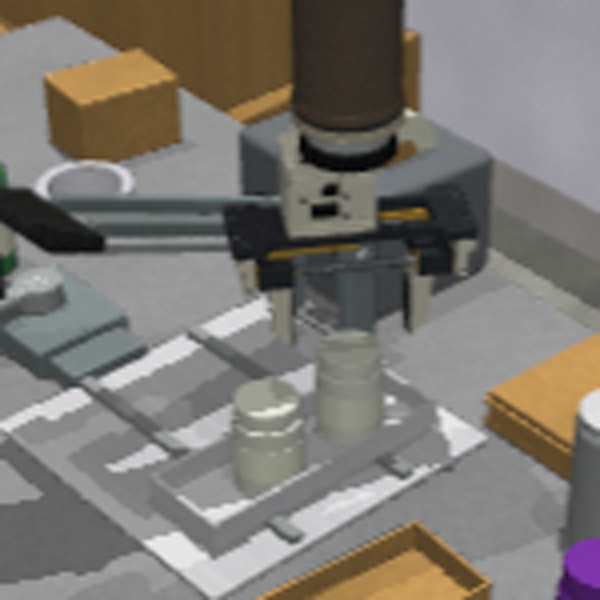

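Well centred over the far jar at (350,345); go down and grip.

```bash
python3 -m pendant '[{"dp":[0,0,0.03],"rotation":[0,0,0],"fingers":-1},{"dp":[0,0,0.055],"rotation":[0,0,0],"fingers":-1},{"dp":[0,0,0.066],"rotation":[0,0,0],"fingers":-1},{"dp":[0,0,0.066],"rotation":[0,0,0],"fingers":-1}]'
python3 -m pendant '[{"dp":[0,0,0],"rotation":[0,0,0],"fingers":1},{"dp":[0,0,0],"rotation":[0,0,0],"fingers":1},{"dp":[0,0,0],"rotation":[0,0,0],"fingers":1},{"dp":[0,0,0],"rotation":[0,0,0],"fingers":1},{"dp":[0,0,0],"rotation":[0,0,0],"fingers":1},{"dp":[0,0,0],"rotation":[0,0,0],"fingers":1}]' 20
python3 -m pendant '[{"dp":[0,0,-0.04],"rotation":[0,0,0],"fingers":1},{"dp":[0,0,-0.09],"rotation":[0,0,0],"fingers":1},{"dp":[0,0,-0.14],"rotation":[0,0,0],"fingers":1},{"dp":[0,0,-0.19],"rotation":[0,0,0],"fingers":1},{"dp":[0,0,-0.2],"rotation":[0,0,0],"fingers":1},{"dp":[0,0,-0.2],"rotation":[0,0,0],"fingers":1}]'
python3 - <<'E'
from lib import *
np.set_printoptions(precision=4,suppress=True)
print(go((.566,-.159,.25),-.05))
b=arm.get_image('side');crop('side',190,80,380,250,'s33.png',4,b)
E
```

```text
clock: 61.48
position: [0.679, 0.0146, 0.058]
ee_rot: [-3.034, 0.81, -0.005]
force: [-0.1, 0.1, 0.1]
width: 0.999
clock: 62.22
position: [0.679, 0.0147, 0.0582]
ee_rot: [-3.034, 0.81, -0.005]
force: [-1.8, 0.9, 4.2]
width: 0.626
clock: 62.98
position: [0.6781, 0.0147, 0.2577]
ee_rot: [-3.034, 0.81, -0.005]
force: [-0.1, -0.1, -4.2]
width: 0.627
(array([-0.0105,  0.2065,  0.0072]), array([-0.0016, -0.003 , -0.472 ]))
```

View pics/s33.png

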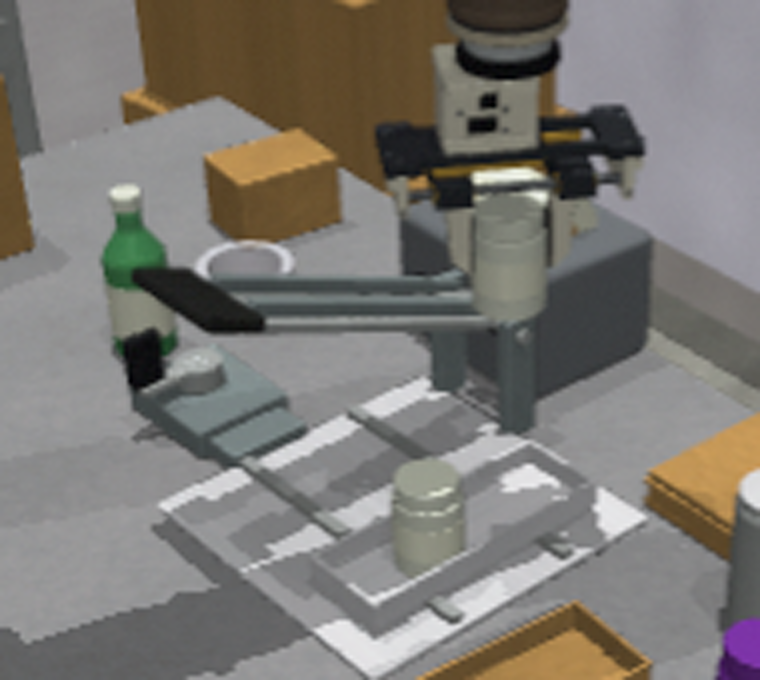

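```bash
python3 -m pendant '[{"dp":[-0.002,0.045,0],"rotation":[0,0,-0.1],"fingers":1},{"dp":[-0.005,0.09,0],"rotation":[0,0,-0.22],"fingers":1},{"dp":[-0.007,0.135,0],"rotation":[0,0,-0.34],"fingers":1},{"dp":[-0.009,0.175,0],"rotation":[0,0,-0.45],"fingers":1},{"dp":[-0.0105,0.2,0],"rotation":[-0.002,-0.003,-0.472],"fingers":1},{"dp":[-0.0105,0.2065,0.007],"rotation":[-0.002,-0.003,-0.472],"fingers":1},{"dp":[-0.0105,0.2065,0.05],"rotation":[-0.002,-0.003,-0.472],"fingers":1},{"dp":[-0.0105,0.2065,0.1],"rotation":[-0.002,-0.003,-0.472],"fingers":1},{"dp":[-0.0105,0.2065,0.15],"rotation":[-0.002,-0.003,-0.472],"fingers":1},{"dp":[-0.0105,0.2065,0.18],"rotation":[-0.002,-0.003,-0.472],"fingers":1},{"dp":[-0.0105,0.2065,0.18],"rotation":[-0.002,-0.003,-0.472],"fingers":1}]'
python3 - <<'E'
from lib import *
np.set_printoptions(precision=4,suppress=True)
print(go((.566,-.159,.043),-.05))
im=arm.get_image('side');crop('side',240,130,400,290,'s34.png',4,im)
im=cv2.imread('pics/s34.png')
def draw(pts,col):
    q=(proj('side',pts)-[240,130])*4; cv2.polylines(im,[q.astype(int)],True,col,1)
p=pose()[0];th=np.linspace(0,2*np.pi,40)
draw([(p[0]+.029*np.cos(t),p[1]+.029*np.sin(t),p[2]-.036) for t in th],(0,0,255))
c=np.array([.506,-.156]);a=-.05;Rm=np.array([[np.cos(a),-np.sin(a)],[np.sin(a),np.cos(a)]])
for z in (.004,.028): draw([(*(c+Rm@np.array([u*.126,v*.042])),z) for u,v in((1,1),(1,-1),(-1,-1),(-1,1))],(0,255,0))
cv2.imwrite('pics/s34b.png',im)
E
```

```text
clock: 64.4
position: [0.5636, -0.1568, 0.0727]
ee_rot: [-3.14, 0.077, 0.014]
force: [0.3, 0.5, -3.2]
width: 0.625
(array([0.0027, 0.0021, 0.0297]), array([-0.0004,  0.0088,  0.0009]))
```

View pics/s34b.png

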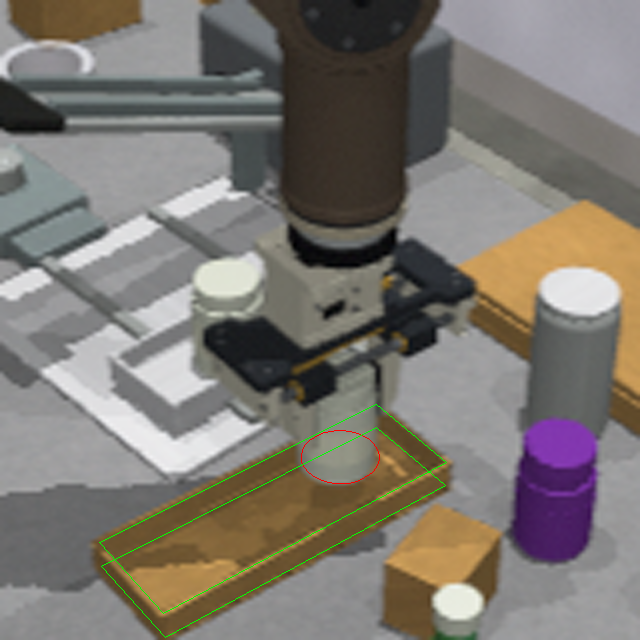

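```bash
python3 -m pendant '[{"dp":[0.002,0.002,0.015],"rotation":[0,0.009,0],"fingers":1},{"dp":[0.002,0.002,0.025],"rotation":[0,0.009,0],"fingers":1},{"dp":[0.002,0.002,0.03],"rotation":[0,0.009,0],"fingers":1},{"dp":[0.002,0.002,0.032],"rotation":[0,0.009,0],"fingers":1},{"dp":[0.002,0.002,0.033],"rotation":[0,0.009,0],"fingers":1},{"dp":[0.002,0.002,0.033],"rotation":[0,0.009,0],"fingers":1}]'
```

```text
clock: 65.2
position: [0.5669, -0.1597, 0.042]
ee_rot: [3.14, -0.078, 0.006]
force: [-0.5, 0.6, -3.5]
width: 0.626
```

```bash
python3 -m pendant '[{"dp":[0,0,0.001],"rotation":[0,0,0],"fingers":1},{"dp":[0,0,0.0025],"rotation":[0,0,0],"fingers":1},{"dp":[0,0,0.0025],"rotation":[0,0,0],"fingers":1}]'
```

```text
clock: 65.58
position: [0.5672, -0.1599, 0.0402]
ee_rot: [3.14, -0.078, 0.007]
force: [-0.9, 1.3, 5.4]
width: 0.625
```

Contact. Release and rise.

```bash
python3 -m pendant '[{"dp":[0,0,0],"rotation":[0,0,0],"fingers":-1},{"dp":[0,0,0],"rotation":[0,0,0],"fingers":-1},{"dp":[0,0,0],"rotation":[0,0,0],"fingers":-1},{"dp":[0,0,0],"rotation":[0,0,0],"fingers":-1},{"dp":[0,0,-0.05],"rotation":[0,0,0],"fingers":-1},{"dp":[0,0,-0.1],"rotation":[0,0,0],"fingers":-1},{"dp":[0,0,-0.15],"rotation":[0,0,0],"fingers":-1},{"dp":[0,0,-0.2],"rotation":[0,0,0],"fingers":-1},{"dp":[0,0,-0.25],"rotation":[0,0,0],"fingers":-1},{"dp":[0,0,-0.25],"rotation":[0,0,0],"fingers":-1}]'
python3 - <<'E'
from lib import *
np.set_printoptions(precision=4,suppress=True)
print(go((.583,.0035,.28),.0))
im=arm.get_image('side');crop('side',220,130,420,300,'s35.png',4,im)
im=arm.get_image('top');crop('top',220,130,400,290,'t35.png',4,im)
E
```

```text
clock: 66.82
position: [0.5678, -0.1608, 0.2942]
ee_rot: [3.14, -0.078, 0.018]
force: [0.4, 0.7, -0.8]
width: 0.999
(array([ 0.0069, -0.1649,  0.0142]), array([ 0.001 , -0.0117, -0.0497]))
```

View pics/s35.png

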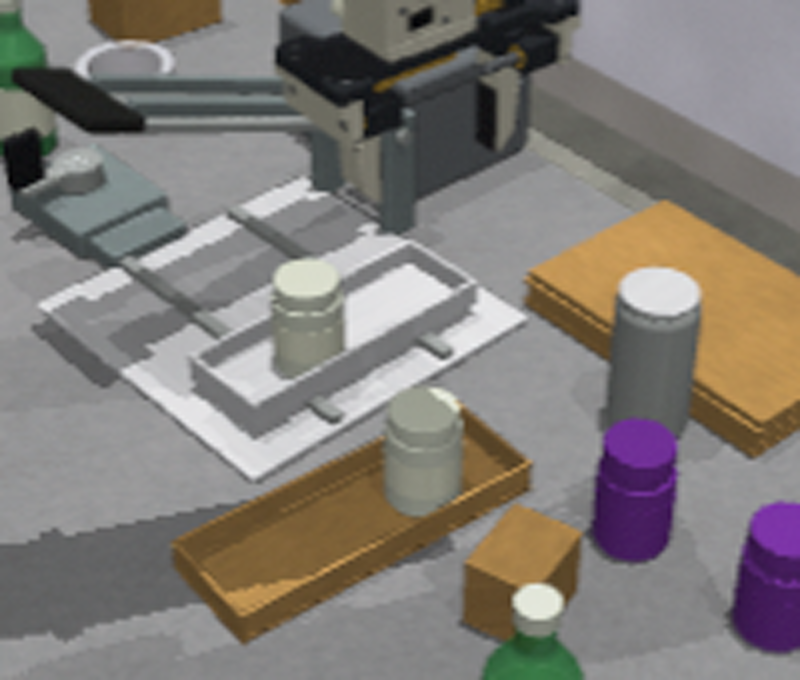

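View pics/t35.png

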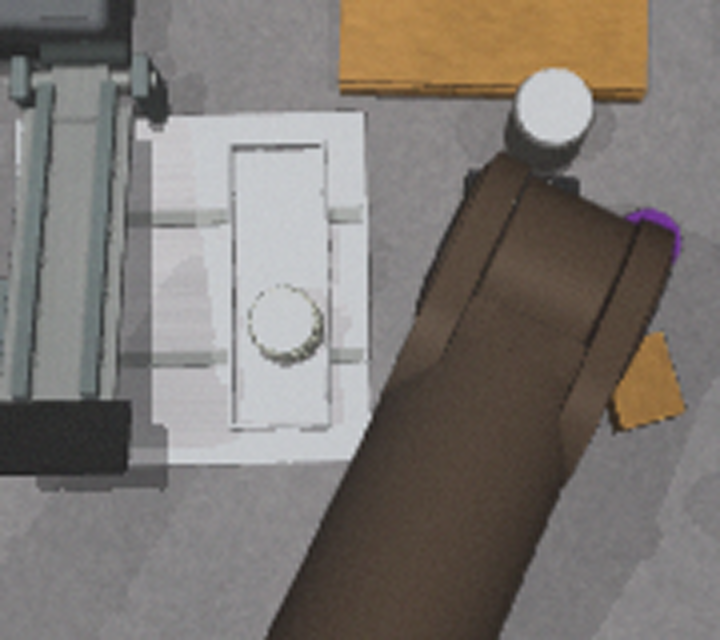

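```bash
python3 -m pendant '[{"dp":[0.001,-0.04,0],"rotation":[0,0,0],"fingers":-1},{"dp":[0.003,-0.08,0],"rotation":[0,0,0],"fingers":-1},{"dp":[0.005,-0.12,0],"rotation":[0,-0.01,-0.05],"fingers":-1},{"dp":[0.007,-0.155,0],"rotation":[0.001,-0.012,-0.05],"fingers":-1},{"dp":[0.007,-0.165,0.04],"rotation":[0.001,-0.012,-0.05],"fingers":-1},{"dp":[0.007,-0.165,0.08],"rotation":[0.001,-0.012,-0.05],"fingers":-1},{"dp":[0.007,-0.165,0.12],"rotation":[0.001,-0.012,-0.05],"fingers":-1},{"dp":[0.007,-0.165,0.16],"rotation":[0.001,-0.012,-0.05],"fingers":-1},{"dp":[0.007,-0.165,0.17],"rotation":[0.001,-0.012,-0.05],"fingers":-1},{"dp":[0.007,-0.165,0.17],"rotation":[0.001,-0.012,-0.05],"fingers":-1}]'
python3 - <<'E'
from lib import *
np.set_printoptions(precision=4,suppress=True)
print(go((.583,.0035,.056),.0))
im=arm.get_image('side');crop('side',220,100,420,280,'s36.png',4,im)
E
```

```text
clock: 68.18
position: [0.5814, 0.0046, 0.1197]
ee_rot: [-3.141, -0.001, 0.014]
force: [-0.6, -0.1, 0.6]
width: 0.997
(array([0.0021, 0.0011, 0.0637]), array([-0.0008,  0.0087,  0.0003]))
```

View pics/s36.png

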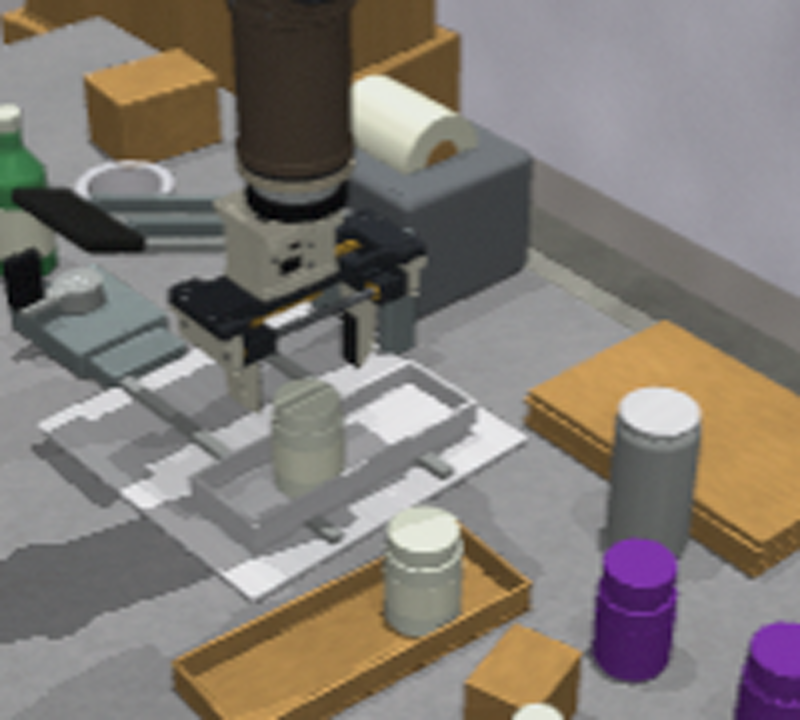

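```bash
python3 -m pendant '[{"dp":[0.002,0.001,0.03],"rotation":[0,0.009,0],"fingers":-1},{"dp":[0.002,0.001,0.055],"rotation":[0,0.009,0],"fingers":-1},{"dp":[0.002,0.001,0.064],"rotation":[0,0.009,0],"fingers":-1},{"dp":[0.002,0.001,0.064],"rotation":[0,0.009,0],"fingers":-1}]'
python3 -m pendant '[{"dp":[0,0,0],"rotation":[0,0,0],"fingers":1},{"dp":[0,0,0],"rotation":[0,0,0],"fingers":1},{"dp":[0,0,0],"rotation":[0,0,0],"fingers":1},{"dp":[0,0,0],"rotation":[0,0,0],"fingers":1},{"dp":[0,0,0],"rotation":[0,0,0],"fingers":1},{"dp":[0,0,0],"rotation":[0,0,0],"fingers":1}]' 20
python3 -m pendant '[{"dp":[0,0,-0.04],"rotation":[0,0,0],"fingers":1},{"dp":[0,0,-0.09],"rotation":[0,0,0],"fingers":1},{"dp":[0,0,-0.14],"rotation":[0,0,0],"fingers":1},{"dp":[0,0,-0.19],"rotation":[0,0,0],"fingers":1},{"dp":[0,0,-0.2],"rotation":[0,0,0],"fingers":1},{"dp":[0,0,-0.2],"rotation":[0,0,0],"fingers":1}]'
python3 - <<'E'
from lib import *
np.set_printoptions(precision=4,suppress=True)
print(go((.444,-.153,.25),-.05))
im=arm.get_image('side');crop('side',220,100,420,280,'s37.png',4,im)
E
```

```text
clock: 68.72
position: [0.5843, 0.0036, 0.0575]
ee_rot: [-3.14, -0.001, -0.005]
force: [-0.5, 0.2, 0.8]
width: 0.999
clock: 69.47
position: [0.5847, 0.0036, 0.0578]
ee_rot: [-3.14, -0.001, -0.006]
force: [0.9, 1.2, 4.0]
width: 0.626
clock: 70.22
position: [0.5835, 0.0036, 0.2571]
ee_rot: [-3.14, -0.001, -0.005]
force: [0.2, 0.8, -3.3]
width: 0.627
(array([-0.1396,  0.1565,  0.0064]), array([-0.0017, -0.0031,  0.0506]))
```

View pics/s37.png

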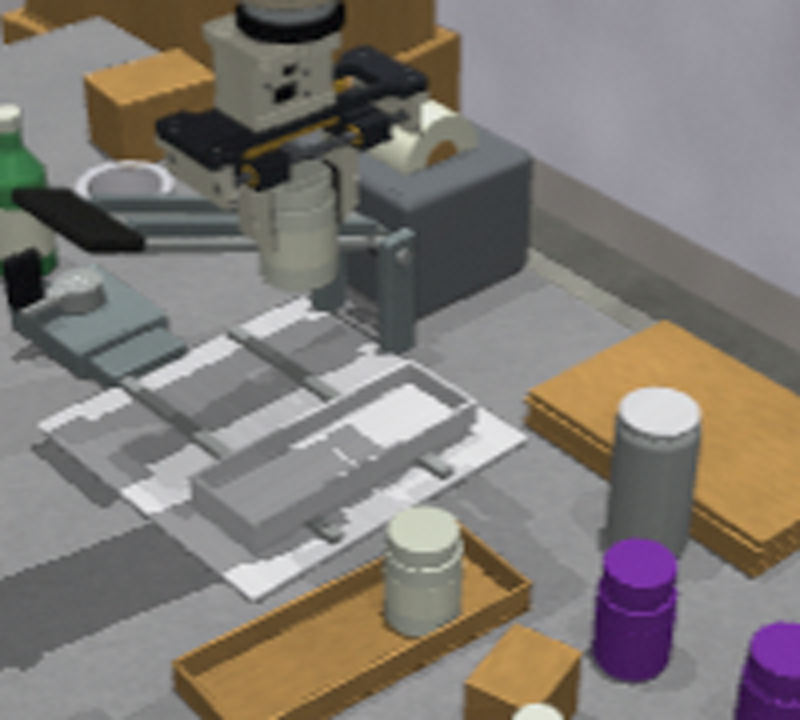

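```bash
python3 -m pendant '[{"dp":[-0.03,0.034,0],"rotation":[0,0,0],"fingers":1},{"dp":[-0.06,0.067,0],"rotation":[0,0,0.02],"fingers":1},{"dp":[-0.09,0.1,0],"rotation":[0,0,0.05],"fingers":1},{"dp":[-0.12,0.135,0],"rotation":[0,0,0.05],"fingers":1},{"dp":[-0.14,0.1565,0],"rotation":[-0.002,-0.003,0.05],"fingers":1},{"dp":[-0.14,0.1565,0.03],"rotation":[-0.002,-0.003,0.05],"fingers":1},{"dp":[-0.14,0.1565,0.08],"rotation":[-0.002,-0.003,0.05],"fingers":1},{"dp":[-0.14,0.1565,0.13],"rotation":[-0.002,-0.003,0.05],"fingers":1},{"dp":[-0.14,0.1565,0.175],"rotation":[-0.002,-0.003,0.05],"fingers":1},{"dp":[-0.14,0.1565,0.185],"rotation":[-0.002,-0.003,0.05],"fingers":1},{"dp":[-0.14,0.1565,0.185],"rotation":[-0.002,-0.003,0.05],"fingers":1}]'
python3 - <<'E'
from lib import *
np.set_printoptions(precision=4,suppress=True)
print(go((.445,-.152,.042),-.05))
im=arm.get_image('side');crop('side',220,130,380,290,'s38.png',4,im)
im=cv2.imread('pics/s38.png')
def draw(pts,col):
    q=(proj('side',pts)-[220,130])*4; cv2.polylines(im,[q.astype(int)],True,col,1)
p=pose()[0];th=np.linspace(0,2*np.pi,40)
draw([(p[0]+.029*np.cos(t),p[1]+.029*np.sin(t),p[2]-.036) for t in th],(0,0,255))
c=np.array([.506,-.156]);a=-.05;Rm=np.array([[np.cos(a),-np.sin(a)],[np.sin(a),np.cos(a)]])
for z in (.004,.028): draw([(*(c+Rm@np.array([u*.126,v*.042])),z) for u,v in((1,1),(1,-1),(-1,-1),(-1,1))],(0,255,0))
cv2.imwrite('pics/s38b.png',im)
E
```

```text
clock: 71.65
position: [0.4432, -0.1527, 0.0707]
ee_rot: [3.14, -0.078, -0.005]
force: [0.2, 0.7, -1.8]
width: 0.624
(array([ 0.0018, -0.0008,  0.0287]), array([0.0008, 0.003 , 0.0006]))
```

View pics/s38b.png

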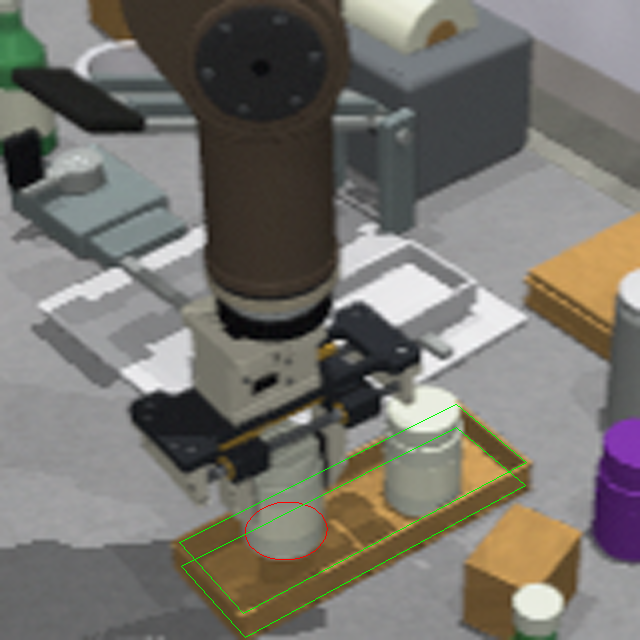

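```bash
python3 -m pendant '[{"dp":[0.002,-0.001,0.015],"rotation":[0,0.003,0],"fingers":1},{"dp":[0.002,-0.001,0.024],"rotation":[0,0.003,0],"fingers":1},{"dp":[0.002,-0.001,0.029],"rotation":[0,0.003,0],"fingers":1},{"dp":[0.002,-0.001,0.031],"rotation":[0,0.003,0],"fingers":1},{"dp":[0.002,-0.001,0.031],"rotation":[0,0.003,0],"fingers":1}]'
python3 -m pendant '[{"dp":[0,0,0.001],"rotation":[0,0,0],"fingers":1},{"dp":[0,0,0.002],"rotation":[0,0,0],"fingers":1},{"dp":[0,0,0.002],"rotation":[0,0,0],"fingers":1}]'
```

```text
clock: 72.32
position: [0.4459, -0.1521, 0.0405]
ee_rot: [3.14, -0.078, 0.003]
force: [-1.0, -0.7, -3.1]
width: 0.626
clock: 72.7
position: [0.4461, -0.1523, 0.0396]
ee_rot: [3.14, -0.079, 0.005]
force: [-4.7, 0.9, 17.1]
width: 0.626
```

```bash
python3 -m pendant '[{"dp":[0,0,-0.001],"rotation":[0,0,0],"fingers":1},{"dp":[0,0,-0.001],"rotation":[0,0,0],"fingers":-1},{"dp":[0,0,-0.001],"rotation":[0,0,0],"fingers":-1},{"dp":[0,0,-0.001],"rotation":[0,0,0],"fingers":-1},{"dp":[0,0,-0.001],"rotation":[0,0,0],"fingers":-1},{"dp":[0,0,-0.05],"rotation":[0,0,0],"fingers":-1},{"dp":[0,0,-0.1],"rotation":[0,0,0],"fingers":-1},{"dp":[0,0,-0.15],"rotation":[0,0,0],"fingers":-1},{"dp":[0,0,-0.2],"rotation":[0,0,0],"fingers":-1},{"dp":[0,0,-0.25],"rotation":[0,0,0],"fingers":-1},{"dp":[-0.05,-0.06,-0.25],"rotation":[0,0,0],"fingers":-1},{"dp":[-0.05,-0.12,-0.25],"rotation":[0,0,0],"fingers":-1},{"dp":[-0.05,-0.18,-0.25],"rotation":[0,0,0],"fingers":-1},{"dp":[-0.05,-0.18,-0.25],"rotation":[0,0,0],"fingers":-1}]'
python3 - <<'E'
from lib import *
np.set_printoptions(precision=4,suppress=True)
im=arm.get_image('side');crop('side',200,120,440,300,'s39.png',3.3,im)
im=arm.get_image('top');crop('top',220,130,420,290,'t39.png',4,im)
E
```

```text
clock: 74.45
position: [0.404, 0.0342, 0.2893]
ee_rot: [-3.14, 0.068, -0.005]
force: [-0.4, -0.3, 1.3]
width: 0.999
```

View pics/s39.png

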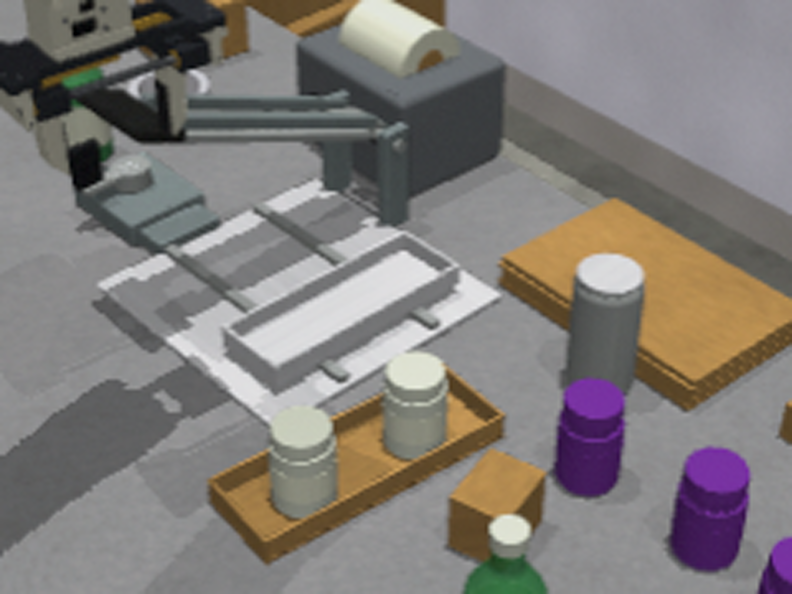

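View pics/t39.png

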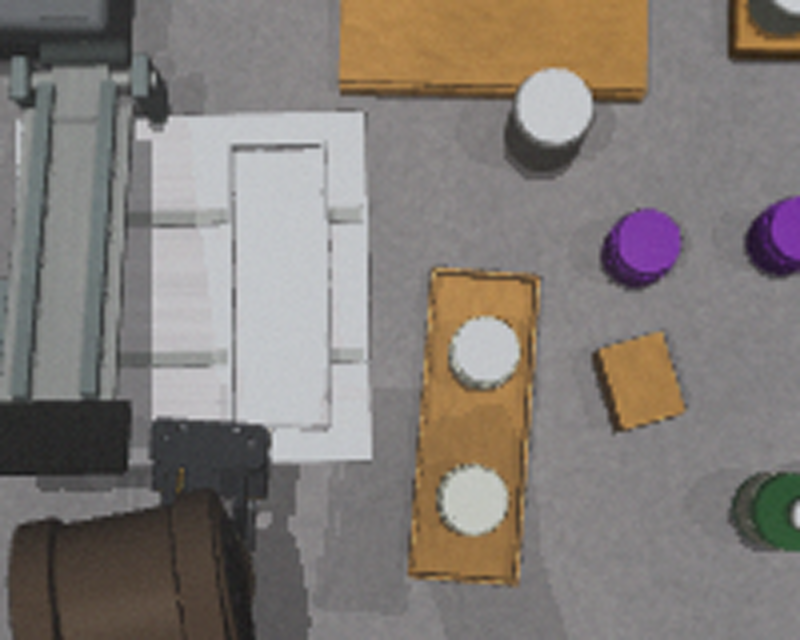

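```bash
python3 - <<'E'
from lib import *
np.set_printoptions(precision=4,suppress=True)
im=arm.get_image('side');crop('side',270,210,400,280,'s40.png',6,im)
# expected lid top pixel rows for lid pressed 0 / 7 mm
for j in ((.446,-.152),(.567,-.160)):
    for h in (.095,.088): print(j,h,(proj('side',[(*j,h)])-[270,210])*6)
E
```

```text
(0.446, -0.152) 0.095 [[126.9056 219.229 ]]
(0.446, -0.152) 0.088 [[127.5046 230.4917]]
(0.567, -0.16) 0.095 [[337.7606 118.6948]]
(0.567, -0.16) 0.088 [[337.6514 129.7867]]
```

View pics/s40.png

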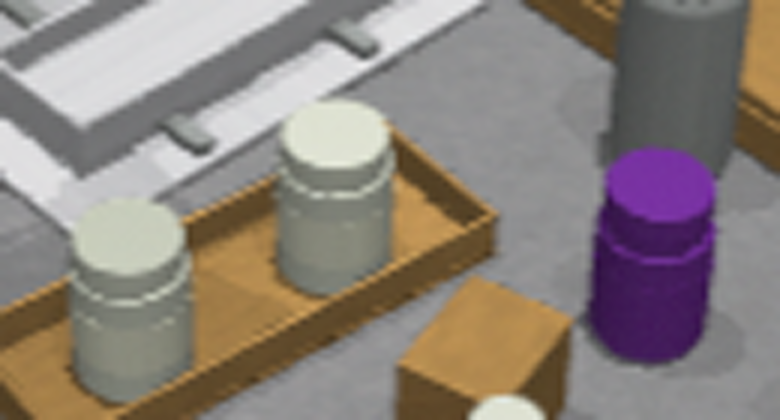

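```bash
python3 - <<'E'
from lib import *
print(arm.observe()['clock']); print(arm.sign_off())
E
```

```text
74.6
the job is handed in; nothing more can be done
None
```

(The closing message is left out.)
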